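# Load the grinding balls into the jars of a sash-guarded bench mill

## Task

Get the mill ready to run: raise its sash all the way, draw the jar tray right out by its handle, and lower every grinding ball from the blue dish to the bottom of a jar, one ball to a jar, setting each down gently rather than dropping it in. Then slide the tray fully home and pull the sash all the way down; leave the other things on the bench where they stand.

Things in the scene. Friction and masses are not known exactly. Their poses are not given: they have to be found in the camera images.
- mill: the bench mill, a fixed white box with a blue top, 280 mm deep, 302 wide, 185 high; a clear sash closes its front. Origin on the bench under the middle of the sash; its x axis points from the front into the machine, y along the sash, z up. Sash guides 312 mm high stand at y = +-140 mm. A base plate 8 mm thick runs 330 mm out in front, under the jar tray
- sash (a joint): height of the sash, m: 0 fully down (shut), 0.12 fully up (stop). It stays where it is left; about 10 N raise it, about 4 N lower it. Fully down its lower edge is 30 mm over the bench, just above the tray board, and it stops the jars from passing; fully up that edge is at 150 mm
- sash_handle (a point): middle of the sash's handle, a level black bar 14 mm thick and 110 mm long along the mill's y axis, carried by two posts at its ends 49 mm above the sash's top edge; free in front and behind; with the sash down it is 225 mm above the bench, 40 mm above the mill's top. Rises with the sash
- jar_tray (a joint): how far the jar tray is drawn out of the mill, m: 0 fully home, 0.24 fully out (stop). It slides along the mill's -x axis against about 3 N
- tray_handle (a point): grip point of the tray's handle, an upright black block 22 mm wide (mill's y) and 18 mm thick (mill's x) on a tongue in front of the sash; its top is 102 mm above the bench, this point 85 mm. At home it stands 80 mm in front of the mill's origin. Moves with the tray
- jar1 (a point): middle of the inner floor (30 mm above the bench) of jar 1 of four open steel jars fixed 94 mm apart, two by two, on the jar tray; inner diameter 80 mm, wall 5 mm, inner depth 66 mm (rim 96 mm above the bench). z up. Moves with the tray; with the tray home the jars are inside the mill
- jar2 (a point): middle of the inner floor (30 mm above the bench) of jar 2 of four open steel jars fixed 94 mm apart, two by two, on the jar tray; inner diameter 80 mm, wall 5 mm, inner depth 66 mm (rim 96 mm above the bench). z up. Moves with the tray; with the tray home the jars are inside the mill
- jar3 (a point): middle of the inner floor (30 mm above the bench) of jar 3 of four open steel jars fixed 94 mm apart, two by two, on the jar tray; inner diameter 80 mm, wall 5 mm, inner depth 66 mm (rim 96 mm above the bench). z up. Moves with the tray; with the tray home the jars are inside the mill
- jar4 (a point): middle of the inner floor (30 mm above the bench) of jar 4 of four open steel jars fixed 94 mm apart, two by two, on the jar tray; inner diameter 80 mm, wall 5 mm, inner depth 66 mm (rim 96 mm above the bench). z up. Moves with the tray; with the tray home the jars are inside the mill
- dish: fixed blue plastic dish 152 x 152 mm, floor 4 mm thick, low walls 14 mm high over the bench, a cross of walls as high divides it into four compartments; origin at the middle of its underside
- ball1: a grinding ball, white ceramic, 40 mm in diameter, about 0.2 kg; origin at its centre; starts in a compartment of the dish. Two to four of the balls 1 to 4 are there, the others are absent
- ball2: a grinding ball, white ceramic, 40 mm in diameter, about 0.2 kg; origin at its centre; starts in a compartment of the dish. Two to four of the balls 1 to 4 are there, the others are absent
- ball3: a grinding ball, white ceramic, 40 mm in diameter, about 0.2 kg; origin at its centre; starts in a compartment of the dish. Two to four of the balls 1 to 4 are there, the others are absent
- ball4: a grinding ball, white ceramic, 40 mm in diameter, about 0.2 kg; origin at its centre; starts in a compartment of the dish. Two to four of the balls 1 to 4 are there, the others are absent
- vial1: bystander: capped specimen vial 38 mm in diameter, 62 mm high; origin at the middle of its underside
- vial2: bystander: capped specimen vial 38 mm in diameter, 62 mm high; origin at the middle of its underside
- vial3: bystander: capped specimen vial 38 mm in diameter, 62 mm high; origin at the middle of its underside
- beaker: bystander: glass beaker 68 mm wide, 85 mm high; origin at the middle of its underside
- jar_lid: bystander: spare steel jar lid, a disc 92 mm wide, 16 mm high; origin at the middle of its underside
- wash_bottle: bystander: white bottle 60 mm wide, 150 mm high; origin at the middle of its underside
- spatula: bystander: steel spatula 170 mm long lying flat, origin near its middle

How it is judged:
By the outcome, as a careful person would: the job done as asked, in the order asked, and still so for the second after the job is handed in, with the robot touching nothing.
Of ball1, ball2, ball3, ball4 only 2 to 4 are there at a start; the rules pass over those that are not, and their reading is None.
At some moment in a run one of ball1, ball2, ball3, ball4 may be knocked a few centimetres aside while the robot is not near it.
It also fails if it takes over 210 s, if anything falls off the work surface, if the arm or the gripper's body presses on something with over 40 N, if the wrist force passes 120 N, or if a joint passes its speed limit or range.

## Robot

A 6-joint arm with a two-finger parallel gripper is mounted at the origin on the work surface. World frame = base frame: x ahead of the robot, y to its left, z up, the work surface at z = 0. Lengths are in m, angles in degrees, forces in N, time in s.
With the tool pointing down it reaches from about 0.25 to 0.775 m from the base axis. Payload 4 kg.
Tool frame: the origin (TCP) lies midway between the tips of the shut fingers; the grasp point (between the pads) lies ctrl.pinch_z behind it (ctrl.pinch_z is the distance from the TCP to the grasp point, in m); z points along the fingers, y is the line along which they close (so a half turn about z gives the same grasp; the last joint's range is limited). The gripper opens to 94 mm and grips with 3 to 60 N. Pads are 16 mm wide; open, the fingers measure 119 mm over their backs; the gripper's body (75 mm by 177 mm) begins 78 mm behind the grasp point.
Start: joints at [-79.704, 4.996, 78.535, -0, 96.463, -5.907], TCP at [0.153, -0.528, 0.181] pointing down, gripper open.
Joint ranges: [-177.83, 177.83], [-43.37, 116.18], [15.69, 146.23], [-61.86, 241.86], [9.47, 152.12], [-147.06, 147.06]. Speed limits (degrees/s): [159.86, 159.86, 180, 180, 180, 180].

## Interface

Orientations are given as [roll, pitch, yaw] about the fixed x, y, z axes, in that order (R = Rz(yaw) Ry(pitch) Rx(roll)).
In Python, from workcell import status, vision, ticket, ctrl gives the robot as it stands.
- The arm moves only by the tool apply_moves, never from a script. Its argument "rows" is a list of rows, each an object with "claw": the opening, from 0 (shut) to 1 (fully open); "delta_pos": the shift along the world's x, y, z each as a share of 0.1 m, from -1 to 1, a list of three; "rot": the turn, a rotation vector about the world's x, y, z each as a share of 60 degrees, from -1 to 1, a list of three. A call has exactly 10 rows; each row is the pose to reach, as a shift and turn from the pose commanded when the call began; what a row does not reach only later rows make up. A row lasts 1/12 s, in which the tool goes at most 41.7 mm and 7.16 degrees, less where a joint would pass 70% of its speed; a pose out of reach is approached as far as the arm can. A call with a number of a shift or a turn outside -1 to 1 is refused whole. A call with a gripper value outside its range is refused whole. The fingers move at their own pace and stop on an object; "force" is the grip in N (left out, the last holds). Time passes only in rows, so rows that repeat a pose let the fingers close, or fill a call up. It gives the time, the measured TCP pose, the force, the opening and the grip force at its end, in the units of the state.
- status.state(): the state, without advancing time (a new reading comes with each control period).
- vision.capture(name): name is "scene" or "top" or "wrist"; returns the picture (420x560x3 uint8, red, green, blue); there is no depth.
- vision.calibration(name): a dict with "fx", "fy", "cx", "cy" (pixels), "k1" (the pictures are not rectified: a ray, as slopes to the right and down, at radius r is drawn at 1 + k1 r^2 times it, then the intrinsics apply), "rvec" (rotation vector, rad) and "tvec" (3), from world to camera coordinates, as OpenCV has them. Camera axes: x right, y down, z forward; pixel columns grow to the right and rows downward; lengths in m; the calibration is good to about 2 mm. A picture is of the moment at which its call begins: read the wrist's pose just before it. calibration takes no time and is no camera call; for the wrist camera it gives the pose at the moment of the call.
- ticket.job_done(): hands the job in; it is judged then, once.
The state is a dict: "time": time; "qpos": joint angles; "qd": joint speeds; "joint_torque": joint torques, N m; "position": TCP position; "tool_rot": TCP orientation; "wrist_force": force on the tool from outside, world axes, zero at the start; "moment": the same for the moment, N m; "opening": opening from 0.0 (shut) to 1.0 (fully open); "grasp_force": force on a finger pad.
Only numpy, scipy, OpenCV 4.12 (cv2) and the standard library are available. Lean on these libraries where they do the work, as an engineer would, in place of code of your own. Each camera call takes 0.05 s, during which the arm holds its last target. There are 200 camera calls.

## Working session

There is one attempt and no reset: what is moved stays moved. The work goes in short steps, Python scripts to look and compute and a tool call to move; the robot and the scene stay as the last step left them, time stands still between calls to the robot, and variables do not carry over. Pictures are saved under pics/ and viewed, at most 14 in all, crops included, and the job is handed in when it is done.

Besides the shell and the picture viewer there is one more tool, called after "Call:" by a JSON object that holds its "op" and its "data", one argument or row to a line. apply_moves: Moves the arm, as the interface text tells. Shift numbers are shares of 0.1 m and turn numbers shares of 60 degrees, none past 1 either way. Its arguments: {"type":"object","properties":{"rows":{"type":"array"},"force":{"type":"number"}},"required":["rows"]}

```bash
mkdir -p pics; ls; python3 - <<'E'
from workcell import status, vision, ticket, ctrl
import cv2,json
print(status.state(), ctrl.pinch_z)
for n in ["scene","top"]:
    im=vision.capture(n); cv2.imwrite(f"pics/{n}0.png",im[:,:,::-1]); print(n,vision.calibration(n))
print(vision.calibration("wrist"))
E
```

```text
pics
{'time': 0.0, 'qpos': array([-7.97037471e+01,  5.03797915e+00,  7.86220264e+01, -7.48073129e-04,
        9.64633625e+01, -5.90728553e+00]), 'qd': array([-0.0748691 , -0.06362212,  0.11875682,  0.02254129,  0.04882477,
       -0.01625315]), 'joint_torque': array([ 2.44951502e-05, -3.40185213e+01, -3.02424538e+01,  7.17397872e-02,
        3.31868045e-02, -1.74907400e-04]), 'position': array([ 0.15336122, -0.52756855,  0.17953909]), 'tool_rot': array([-1.79877211e+02, -1.19573602e-02,  1.62034422e+01]), 'wrist_force': array([-0.13662974,  0.11825894,  0.31906566]), 'moment': array([-0.016687  ,  0.08311536,  0.01494075]), 'grasp_force': 0.0, 'opening': 0.9990300308932846} 0.0188
scene {'fx': 382.30392330569185, 'fy': 382.30392330569185, 'cx': 280.1802641647449, 'cy': 211.20333817222883, 'k1': -0.019915159628615772, 'rvec': array([ 2.54709579, -0.58953695,  0.14754743]), 'tvec': array([-0.54601377,  0.33186329,  1.02323616])}
top {'fx': 380.1335747332354, 'fy': 380.1335747332354, 'cx': 283.93039529075753, 'cy': 208.8149682321966, 'k1': -0.014276618807832816, 'rvec': array([ 2.19868749, -2.15224114,  0.13466639]), 'tvec': array([-0.01401113,  0.63300211,  1.36231161])}
{'fx': 319.65021553922463, 'fy': 319.65021553922463, 'cx': 280.0919097025117, 'cy': 202.62211114077945, 'k1': 0.019384166650699294, 'rvec': array([-2.31864686,  1.74078457,  0.25653781]), 'tvec': array([-0.55065745, -0.02984989,  0.39271547])}
```

View pics/scene0.png

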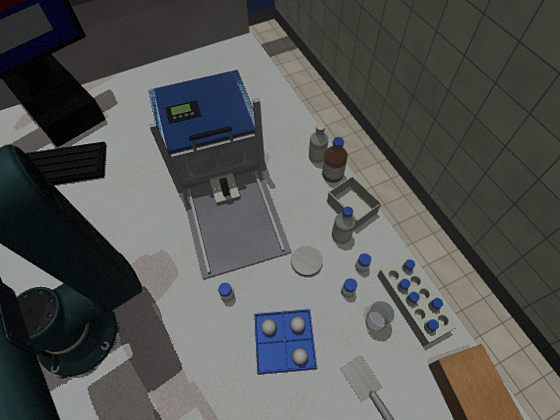

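View pics/top0.png

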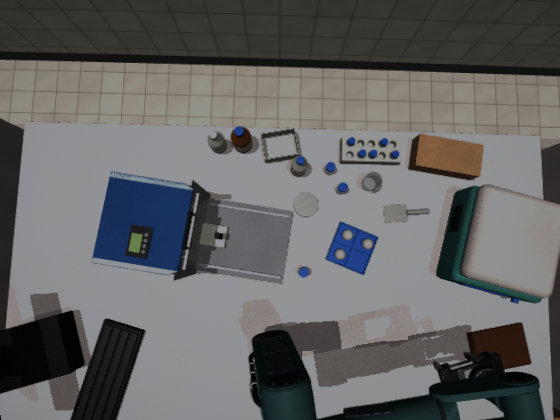

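Three balls: scene (269,327), (298,325), (300,356); top (348,235), (366,244), (345,253). The mill stands left in the top picture with its front facing the dish, and the tray handle is near (221,237). I'll zoom in for exact pixels.

```bash
cat > h.py <<'E'
from workcell import status, vision, ticket, ctrl
import cv2, numpy as np
from scipy.optimize import least_squares
def K(c): return np.array([[c['fx'],0,c['cx']],[0,c['fy'],c['cy']],[0,0,1]]), np.array([c['k1'],0,0,0,0.])
def proj(P,c):
    k,d=K(c); return cv2.projectPoints(np.atleast_2d(np.array(P,float)),c['rvec'],c['tvec'],k,d)[0][:,0]
def ray(uv,c):
    k,d=K(c); n=cv2.undistortPoints(np.array([[uv]],float),k,d)[0,0]
    R=cv2.Rodrigues(c['rvec'])[0]; v=R.T@np.array([*n,1]); return -R.T@c['tvec'], v/np.linalg.norm(v)
def tri(obs):  # [(uv,calib)]
    A=np.zeros((3,3));b=np.zeros(3); L=[]
    for uv,c in obs:
        o,v=ray(uv,c);M=np.eye(3)-np.outer(v,v);A+=M;b+=M@o
    x=np.linalg.solve(A,b); return x,[np.linalg.norm(proj(x,c)[0]-uv) for uv,c in obs]
def atz(uv,c,z):
    o,v=ray(uv,c); return o+v*(z-o[2])/v[2]
E
python3 - <<'E'
import cv2,numpy as np
a=cv2.imread('pics/scene0.png')[65:285,140:300]; b=cv2.imread('pics/top0.png')[160:290,85:305]
a=cv2.resize(a,None,fx=2.7,fy=2.7,interpolation=2); b=cv2.resize(b,None,fx=3.6,fy=3.6,interpolation=2)
print(a.shape,b.shape)
cv2.imwrite('pics/za.png',a);cv2.imwrite('pics/zb.png',b)
E
```

```text
(594, 432, 3) (468, 792, 3)
```

View pics/za.png

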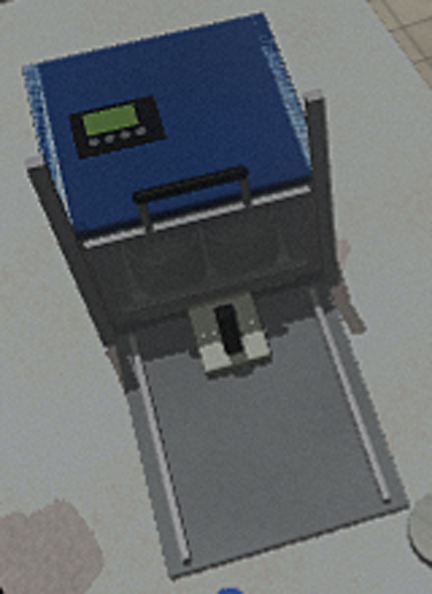

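View pics/zb.png

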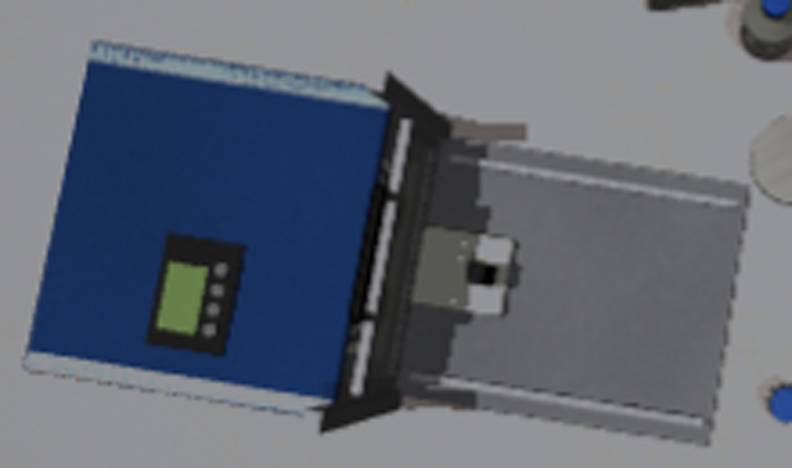

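The mill pictures show clearly: plate corners, sash bar, tray handle (closed) and guide tops. Fitting the mill pose with these, and triangulating the balls and handles.

```bash
python3 - <<'E'
from h import *
cs,ct=vision.calibration('scene'),vision.calibration('top')
s=lambda u,v:np.array([u/2.7+140-.3,v/2.7+65-.3]); t=lambda u,v:np.array([u/3.6+85-.35,v/3.6+160-.35])
F={'plateL':((-.33,.151,.008),s(172,577),t(708,443)),'plateR':((-.33,-.151,.008),s(408,508),t(748,187)),
'barL':((None),s(135,197),t(357,315)),'barR':(None,s(247,172),t(384,168)),'tray':(None,s(226,310),t(489,272)),
'guideL':((0,.14,.312),s(36,165),t(324,428)),'guideR':((0,-.14,.312),s(315,97),t(390,78)),
'rearL':((.28,.151,.185),s(25,67),t(24,370)),'rearR':((.28,-.151,.185),s(265,15),t(93,42))}
for k,(m,a,b) in F.items(): print(k,*[np.round(x,3) for x in tri([(a,cs),(b,ct)])])
def w(p,m): c,sn=np.cos(p[2]),np.sin(p[2]); return [p[0]+c*m[0]-sn*m[1],p[1]+sn*m[0]+c*m[1],m[2]]
def f(p): return np.concatenate([np.r_[proj(w(p,m),cs)[0]-a,proj(w(p,m),ct)[0]-b] for m,a,b in F.values() if m])
x0=tri([(F['barL'][1],cs),(F['barL'][2],ct)])[0]
r=least_squares(f,[x0[0],x0[1],1.4],loss='soft_l1'); p=r.x; print('mill',p,np.degrees(p[2]));print(np.round(f(p).reshape(-1,4),1))
print('pred tray',w(p,(-.08,0,.102)),'bar',w(p,(0,.055,.225)),w(p,(0,-.055,.225)))
for n,a,b in [('b1',(269,327),(348,235)),('b2',(298,325),(366,244)),('b3',(300,356),(345,253))]:
    print(n,tri([(a,cs),(b,ct)]))
for a,q in (((269,327)),0),((298,325),0),((300,356),0): print('s',atz(a,cs,.03))
for q in ((348,235),(366,244),(345,253)): print('t',atz(q,ct,.03))
for n,a,b in [('dishc',(285,340),(352,248)),('vialA',(225,290),(304,271)),('lid',(307,261),(306,204)),('v2',(350,286),(342,187)),('v3',(364,261),(330,167))]: print(n,tri([(a,cs),(b,ct)]))
E
```

```text
plateL [ 0.362  0.003 -0.005] [0.21  0.163]
plateR [ 0.627 -0.033 -0.013] [0.306 0.244]
barL [0.482 0.313 0.226] [1.349 1.215]
barR [0.606 0.298 0.22 ] [2.978 2.711]
tray [0.527 0.216 0.116] [0.532 0.462]
guideL [0.397 0.313 0.313] [0.406 0.362]
guideR [0.676 0.274 0.315] [1.069 0.976]
rearL [0.43  0.62  0.175] [0.084 0.085]
rearR [0.731 0.581 0.17 ] [0.09  0.093]
mill [0.53820734 0.30597462 1.42551582] 81.67604028095141
[[-7.2  1.8  0.4  6.2]
 [ 5.5 -2.2  2.6 -3.6]
 [-0.5 -3.4 -4.3 -1.6]
 [-0.3 -2.2 -4.1  0.7]
 [ 0.   0.8  3.4  0.4]
 [ 1.2  0.2  4.1  0.1]]
pred tray [np.float64(0.5266257435117316), np.float64(0.22681739342519136), 0.102] bar [np.float64(0.48378674876084576), np.float64(0.31393696946142774), 0.225] [np.float64(0.5926279357488288), np.float64(0.2980122711896575), 0.225]
b1 (array([ 0.50408777, -0.22673881,  0.07131974]), [np.float64(14.570997894680673), np.float64(10.305047506400532)])
b2 (array([ 0.5143834 , -0.27188956,  0.17394936]), [np.float64(2.9123803520203433), np.float64(1.9938823041226468)])
b3 (array([ 0.50402437, -0.27521472, -0.17850878]), [np.float64(10.
[... 191 characters left out ...]
752653  0.03      ]
t [ 0.51066159 -0.30383929  0.03      ]
t [ 0.47638507 -0.22672913  0.03      ]
dishc (array([ 0.49563447, -0.25768597,  0.00352762]), [np.float64(0.15579207683808027), np.float64(0.11039015154484652)])
vialA (array([ 0.40677569, -0.07644744,  0.04496684]), [np.float64(1.0024676027026007), np.float64(0.7547370266532281)])
lid (array([ 0.6555508 , -0.08347413,  0.00101806]), [np.float64(0.40677473422758037), np.float64(0.317654921569336)])
v2 (array([ 0.71801595, -0.21339014,  0.03548227]), [np.float64(0.3566421957491063), np.float64(0.26361338628574216)])
v3 (array([ 0.79162194, -0.16792497,  0.03748192]), [np.float64(0.4186676171154507), np.float64(0.31779773289252594)])
```

Mill: origin ≈ (0.538, 0.305), yaw ≈ 82°. The bar triangulates to z≈0.223 (expected 0.225) and the tray handle to z≈0.11 (expected 0.102), so both are plausible. Ball pairs across views are (269,327)↔(345,253), (298,325)↔(348,235) and (300,356)↔(366,244). Moving toward the mill for a close view.

Call:
{"op": "apply_moves", "data": {
  "rows": [
    {"claw":1,"delta_pos":[1,1,1],"rot":[0,0,-0.2]},
    {"claw":1,"delta_pos":[1,1,1],"rot":[0,0,-0.2]},
    {"claw":1,"delta_pos":[1,1,1],"rot":[0,0,-0.2]},
    {"claw":1,"delta_pos":[1,1,1],"rot":[0,0,-0.2]},
    {"claw":1,"delta_pos":[1,1,1],"rot":[0,0,-0.2]},
    {"claw":1,"delta_pos":[1,1,1],"rot":[0,0,-0.2]},
    {"claw":1,"delta_pos":[1,1,1],"rot":[0,0,-0.2]},
    {"claw":1,"delta_pos":[1,1,1],"rot":[0,0,-0.2]},
    {"claw":1,"delta_pos":[1,1,1],"rot":[0,0,-0.2]},
    {"claw":1,"delta_pos":[1,1,1],"rot":[0,0,-0.2]}
  ],
  "force": 40
}}

```text
time: 0.93
position: [0.2524, -0.4285, 0.2788]
tool_rot: [-179.8, 0.1, 4.1]
wrist_force: [1.1, 0.3, 0.9]
opening: 0.997
grasp_force: 0.0
```

Call:
{"op": "apply_moves", "data": {
  "rows": [
    {"claw":1,"delta_pos":[1,1,0.6],"rot":[0,0,-0.2]},
    {"claw":1,"delta_pos":[1,1,0.6],"rot":[0,0,-0.2]},
    {"claw":1,"delta_pos":[1,1,0.6],"rot":[0,0,-0.2]},
    {"claw":1,"delta_pos":[1,1,0.6],"rot":[0,0,-0.2]},
    {"claw":1,"delta_pos":[1,1,0.6],"rot":[0,0,-0.2]},
    {"claw":1,"delta_pos":[1,1,0.6],"rot":[0,0,-0.2]},
    {"claw":1,"delta_pos":[1,1,0.6],"rot":[0,0,-0.2]},
    {"claw":1,"delta_pos":[1,1,0.6],"rot":[0,0,-0.2]},
    {"claw":1,"delta_pos":[1,1,0.6],"rot":[0,0,-0.2]},
    {"claw":1,"delta_pos":[1,1,0.6],"rot":[0,0,-0.2]}
  ]
}}

```text
time: 1.77
position: [0.3526, -0.3289, 0.3398]
tool_rot: [-179.9, 0.1, -7.9]
wrist_force: [-0.3, 0.1, 0.5]
opening: 1.002
grasp_force: 0.0
```

Call:
{"op": "apply_moves", "data": {
  "rows": [
    {"claw":1,"delta_pos":[0.6,1,0],"rot":[0,0,0]},
    {"claw":1,"delta_pos":[0.6,1,0],"rot":[0,0,0]},
    {"claw":1,"delta_pos":[0.6,1,0],"rot":[0,0,0]},
    {"claw":1,"delta_pos":[0.6,1,0],"rot":[0,0,0]},
    {"claw":1,"delta_pos":[0.6,1,0],"rot":[0,0,0]},
    {"claw":1,"delta_pos":[0.6,1,0],"rot":[0,0,0]},
    {"claw":1,"delta_pos":[0.6,1,0],"rot":[0,0,0]},
    {"claw":1,"delta_pos":[0.6,1,0],"rot":[0,0,0]},
    {"claw":1,"delta_pos":[0.6,1,0],"rot":[0,0,0]},
    {"claw":1,"delta_pos":[0.6,1,0],"rot":[0,0,0]}
  ]
}}

```text
time: 2.6
position: [0.4131, -0.2289, 0.3406]
tool_rot: [180.0, 0.0, -7.9]
wrist_force: [-0.2, -0.4, -0.1]
opening: 0.999
grasp_force: 0.0
```

Call:
{"op": "apply_moves", "data": {
  "rows": [
    {"claw":1,"delta_pos":[0.6,1,0],"rot":[0,0,0]},
    {"claw":1,"delta_pos":[0.6,1,0],"rot":[0,0,0]},
    {"claw":1,"delta_pos":[0.6,1,0],"rot":[0,0,0]},
    {"claw":1,"delta_pos":[0.6,1,0],"rot":[0,0,0]},
    {"claw":1,"delta_pos":[0.6,1,0],"rot":[0,0,0]},
    {"claw":1,"delta_pos":[0.6,1,0],"rot":[0,0,0]},
    {"claw":1,"delta_pos":[0.6,1,0],"rot":[0,0,0]},
    {"claw":1,"delta_pos":[0.6,1,0],"rot":[0,0,0]},
    {"claw":1,"delta_pos":[0.6,1,0],"rot":[0,0,0]},
    {"claw":1,"delta_pos":[0.6,1,0],"rot":[0,0,0]}
  ]
}}

```text
time: 3.43
position: [0.4731, -0.129, 0.3408]
tool_rot: [180.0, -0.0, -7.9]
wrist_force: [0.0, 0.1, -0.0]
opening: 0.997
grasp_force: 0.0
```

Call:
{"op": "apply_moves", "data": {
  "rows": [
    {"claw":1,"delta_pos":[0.3,1,0],"rot":[0,0,0]},
    {"claw":1,"delta_pos":[0.3,1,0],"rot":[0,0,0]},
    {"claw":1,"delta_pos":[0.3,1,0],"rot":[0,0,0]},
    {"claw":1,"delta_pos":[0.3,1,0],"rot":[0,0,0]},
    {"claw":1,"delta_pos":[0.3,1,0],"rot":[0,0,0]},
    {"claw":1,"delta_pos":[0.3,1,0],"rot":[0,0,0]},
    {"claw":1,"delta_pos":[0.3,1,0],"rot":[0,0,0]},
    {"claw":1,"delta_pos":[0.3,1,0],"rot":[0,0,0]},
    {"claw":1,"delta_pos":[0.3,1,0],"rot":[0,0,0]},
    {"claw":1,"delta_pos":[0.3,1,0],"rot":[0,0,0]}
  ]
}}

```text
time: 4.27
position: [0.5034, -0.0289, 0.3408]
tool_rot: [180.0, -0.0, -7.9]
wrist_force: [-0.6, -0.7, 0.1]
opening: 1.001
grasp_force: 0.0
```

```bash
python3 - <<'E'
from h import *
s=status.state(); c=vision.calibration('wrist'); print(s['time'],s['position'],s['tool_rot'],s['qpos'])
R=cv2.Rodrigues(c['rvec'])[0]; print('cam',-R.T@c['tvec'],'fwd',R[2])
im=vision.capture('wrist'); cv2.imwrite('pics/w1.png',im[:,:,::-1])
np.save('w1.npy',c)
E
```

```text
4.2667 [ 0.50335353 -0.02890264  0.34078582] [ 1.79992064e+02 -7.57855665e-03 -7.87323091e+00] [-9.72622754e+00  5.31123641e-01  6.50831373e+01 -8.43930610e-03
  1.14377908e+02  8.81435200e+01]
cam [ 0.58664448 -0.04188324  0.54503445] fwd [-0.28362257  0.03907268 -0.95813964]
```

View pics/w1.png

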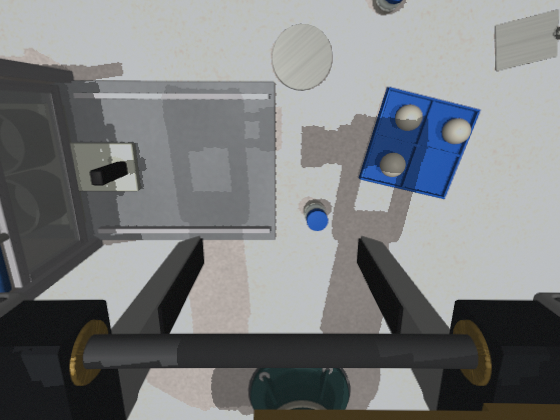

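The wrist view shows the plate front corners at (275,82) and (275,238), the tray handle top near (98,177), the dish with three balls at (409,118), (456,131) and (392,164), and the vial at (316,216). Going nearer the bar.

Call:
{"op": "apply_moves", "data": {
  "rows": [
    {"claw":1,"delta_pos":[0.2,1,0],"rot":[0,0,0]},
    {"claw":1,"delta_pos":[0.2,1,0],"rot":[0,0,0]},
    {"claw":1,"delta_pos":[0.2,1,0],"rot":[0,0,0]},
    {"claw":1,"delta_pos":[0.2,1,0],"rot":[0,0,0]},
    {"claw":1,"delta_pos":[0.2,1,0],"rot":[0,0,0]},
    {"claw":1,"delta_pos":[0.2,1,0],"rot":[0,0,0]},
    {"claw":1,"delta_pos":[0.2,1,0],"rot":[0,0,0]},
    {"claw":1,"delta_pos":[0.2,1,0],"rot":[0,0,0]},
    {"claw":1,"delta_pos":[0.2,1,0],"rot":[0,0,0]},
    {"claw":1,"delta_pos":[0.2,1,0],"rot":[0,0,0]}
  ]
}}

```text
time: 5.15
position: [0.5234, 0.0711, 0.3409]
tool_rot: [180.0, -0.0, -7.9]
wrist_force: [-0.6, -0.6, -0.1]
opening: 1.0
grasp_force: 0.0
```

Call:
{"op": "apply_moves", "data": {
  "rows": [
    {"claw":1,"delta_pos":[0.1,1,0],"rot":[0,0,0]},
    {"claw":1,"delta_pos":[0.1,1,0],"rot":[0,0,0]},
    {"claw":1,"delta_pos":[0.1,1,0],"rot":[0,0,0]},
    {"claw":1,"delta_pos":[0.1,1,0],"rot":[0,0,0]},
    {"claw":1,"delta_pos":[0.1,1,0],"rot":[0,0,0]},
    {"claw":1,"delta_pos":[0.1,1,0],"rot":[0,0,0]},
    {"claw":1,"delta_pos":[0.1,1,0],"rot":[0,0,0]},
    {"claw":1,"delta_pos":[0.1,1,0],"rot":[0,0,0]},
    {"claw":1,"delta_pos":[0.1,1,0],"rot":[0,0,0]},
    {"claw":1,"delta_pos":[0.1,1,0],"rot":[0,0,0]}
  ]
}}

```text
time: 5.98
position: [0.5335, 0.1711, 0.3409]
tool_rot: [180.0, -0.0, -7.9]
wrist_force: [0.7, 0.1, -0.5]
opening: 1.0
grasp_force: 0.0
```

```bash
python3 - <<'E'
from h import *
s=status.state(); c=vision.calibration('wrist'); print(s['time'],s['position'],s['tool_rot'],s['qpos'])
im=vision.capture('wrist'); cv2.imwrite('pics/w2.png',im[:,:,::-1])
np.save('w2.npy',c)
E
```

```text
5.9833 [0.53351377 0.17107192 0.34092926] [ 1.79996632e+02 -2.02773053e-02 -7.86681273e+00] [ 1.19872260e+01  7.87667274e+00  5.72341876e+01 -1.10820698e-02
  1.14871211e+02  1.09849377e+02]
```

View pics/w2.png

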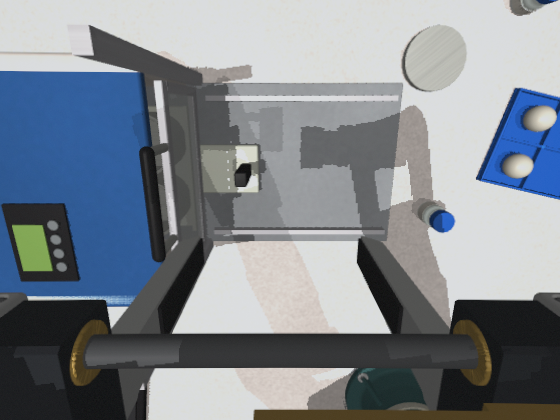

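Bar ends are at about (147,150) and (158,258), bar free. The tray handle top is near (241,181). Computing.

```bash
python3 - <<'E'
from h import *
c1,c2=[np.load(f'w{i}.npy',allow_pickle=True).item() for i in (1,2)]
cs,ct=vision.calibration('scene'),vision.calibration('top')
a,b=atz((147.5,150),c2,.225),atz((158,258),c2,.225); print('bar',a,b,(a+b)/2,np.linalg.norm(a-b),np.degrees(np.arctan2(*(a-b)[[1,0]])))
print('tray',tri([((97,177),c1),((241,181),c2)]), atz((241,181),c2,.102))
P=[tri([(u,c1),(v,c2)]) for u,v in (((275,82),(403,83)),((275,239),(387,241)))]; print('plate',P)
s=lambda u,v:np.array([u/2.7+140-.3,v/2.7+65-.3]); t=lambda u,v:np.array([u/3.6+85-.35,v/3.6+160-.35])
print('bar3',tri([(s(135,197),cs),(t(357,315),ct),((158,258),c2)]),tri([(s(247,172),cs),(t(384,168),ct),((147.5,150),c2)]))
E
```

```text
bar [0.59413273 0.2941048  0.225     ] [0.47757889 0.31274209 0.225     ] [0.53585581 0.30342345 0.225     ] 0.11803450592077952 -9.084847472480718
tray (array([0.52635653, 0.22655671, 0.10117872]), [np.float64(1.0872407572654446), np.float64(1.0777550044283406)]) [0.52498881 0.22672643 0.102     ]
plate [(array([ 0.62534111, -0.03924064,  0.00433303]), [np.float64(0.1986556533453231), np.float64(0.2006222987212345)]), (array([ 0.36107241, -0.00145285,  0.01037137]), [np.float64(0.32259905388937893), np.float64(0.3230936913552809)])]
bar3 (array([0.4811053 , 0.31073845, 0.22990705]), [np.float64(1.167904639829463), np.float64(1.464776051702977), np.float64(1.2921361858978273)]) (array([0.60131392, 0.292609  , 0.22964463]), [np.float64(2.0014495850508007), np.float64(3.9435661389627046), np.float64(7.335636992956577)])
```

Call:
{"op": "apply_moves", "data": {
  "rows": [
    {"claw":1,"delta_pos":[0.03,1,0],"rot":[0,0,0]},
    {"claw":1,"delta_pos":[0.03,1,0],"rot":[0,0,0]},
    {"claw":1,"delta_pos":[0.03,1,0],"rot":[0,0,0]},
    {"claw":1,"delta_pos":[0.03,1,0],"rot":[0,0,0]},
    {"claw":1,"delta_pos":[0.03,1,0],"rot":[0,0,0]},
    {"claw":1,"delta_pos":[0.03,1,0],"rot":[0,0,0]},
    {"claw":1,"delta_pos":[0.03,1,0],"rot":[0,0,0]},
    {"claw":1,"delta_pos":[0.03,1,0],"rot":[0,0,0]},
    {"claw":1,"delta_pos":[0.03,1,0],"rot":[0,0,0]},
    {"claw":1,"delta_pos":[0.03,1,0],"rot":[0,0,0]}
  ]
}}

```text
time: 6.87
position: [0.5366, 0.2711, 0.341]
tool_rot: [-180.0, -0.0, -7.9]
wrist_force: [-0.1, -0.2, -0.3]
opening: 1.001
grasp_force: 0.0
```

Call:
{"op": "apply_moves", "data": {
  "rows": [
    {"claw":1,"delta_pos":[0,0.33,0],"rot":[0,0,0]},
    {"claw":1,"delta_pos":[0,0.33,0],"rot":[0,0,0]},
    {"claw":1,"delta_pos":[0,0.33,-0.3],"rot":[0,0,0]},
    {"claw":1,"delta_pos":[0,0.33,-0.3],"rot":[0,0,0]},
    {"claw":1,"delta_pos":[0,0.33,-0.5],"rot":[0,0,0]},
    {"claw":1,"delta_pos":[0,0.33,-0.5],"rot":[0,0,0]},
    {"claw":1,"delta_pos":[0,0.33,-0.5],"rot":[0,0,0]},
    {"claw":1,"delta_pos":[0,0.33,-0.5],"rot":[0,0,0]},
    {"claw":1,"delta_pos":[0,0.33,-0.5],"rot":[0,0,0]},
    {"claw":1,"delta_pos":[0,0.33,-0.5],"rot":[0,0,0]}
  ]
}}

```text
time: 7.7
position: [0.5371, 0.3049, 0.2925]
tool_rot: [-179.9, -0.1, -7.8]
wrist_force: [1.2, -0.5, 0.3]
opening: 0.997
grasp_force: 0.0
```

Call:
{"op": "apply_moves", "data": {
  "rows": [
    {"claw":1,"delta_pos":[0,0,-0.2],"rot":[0,0,0]},
    {"claw":1,"delta_pos":[0,0,-0.4],"rot":[0,0,0]},
    {"claw":1,"delta_pos":[0,0,-0.6],"rot":[0,0,0]},
    {"claw":1,"delta_pos":[0,0,-0.75],"rot":[0,0,0]},
    {"claw":1,"delta_pos":[0,0,-0.83],"rot":[0,0,0]},
    {"claw":1,"delta_pos":[0,0,-0.83],"rot":[0,0,0]},
    {"claw":1,"delta_pos":[0,0,-0.83],"rot":[0,0,0]},
    {"claw":0.5,"delta_pos":[0,0,-0.83],"rot":[0,0,0]},
    {"claw":0.5,"delta_pos":[0,0,-0.83],"rot":[0,0,0]},
    {"claw":0.5,"delta_pos":[0,0,-0.83],"rot":[0,0,0]}
  ]
}}

```text
time: 8.53
position: [0.537, 0.3051, 0.2093]
tool_rot: [-179.9, -0.1, -7.8]
wrist_force: [0.6, 0.4, 0.1]
opening: 0.823
grasp_force: 0.0
```

Call:
{"op": "apply_moves", "data": {
  "rows": [
    {"claw":0,"delta_pos":[0,0,0],"rot":[0,0,0]},
    {"claw":0,"delta_pos":[0,0,0],"rot":[0,0,0]},
    {"claw":0,"delta_pos":[0,0,0],"rot":[0,0,0]},
    {"claw":0,"delta_pos":[0,0,0],"rot":[0,0,0]},
    {"claw":0,"delta_pos":[0,0,0],"rot":[0,0,0]},
    {"claw":0,"delta_pos":[0,0,0],"rot":[0,0,0]},
    {"claw":0,"delta_pos":[0,0,0],"rot":[0,0,0]},
    {"claw":0,"delta_pos":[0,0,0],"rot":[0,0,0]},
    {"claw":0,"delta_pos":[0,0,0],"rot":[0,0,0]},
    {"claw":0,"delta_pos":[0,0,0],"rot":[0,0,0]}
  ],
  "force": 40
}}

```text
time: 9.37
position: [0.5362, 0.3027, 0.2076]
tool_rot: [179.7, 0.0, -7.9]
wrist_force: [-0.2, -3.1, 0.7]
opening: 0.121
grasp_force: 38.3
```

Call:
{"op": "apply_moves", "data": {
  "rows": [
    {"claw":0,"delta_pos":[0,0,0.1],"rot":[0,0,0]},
    {"claw":0,"delta_pos":[0,0,0.2],"rot":[0,0,0]},
    {"claw":0,"delta_pos":[0,0,0.3],"rot":[0,0,0]},
    {"claw":0,"delta_pos":[0,0,0.4],"rot":[0,0,0]},
    {"claw":0,"delta_pos":[0,0,0.5],"rot":[0,0,0]},
    {"claw":0,"delta_pos":[0,0,0.6],"rot":[0,0,0]},
    {"claw":0,"delta_pos":[0,0,0.7],"rot":[0,0,0]},
    {"claw":0,"delta_pos":[0,0,0.8],"rot":[0,0,0]},
    {"claw":0,"delta_pos":[0,0,0.9],"rot":[0,0,0]},
    {"claw":0,"delta_pos":[0,0,1],"rot":[0,0,0]}
  ]
}}

```text
time: 10.2
position: [0.536, 0.3028, 0.3056]
tool_rot: [179.7, 0.3, -7.9]
wrist_force: [0.7, -5.8, -11.4]
opening: 0.116
grasp_force: 35.8
```

Call:
{"op": "apply_moves", "data": {
  "rows": [
    {"claw":0,"delta_pos":[0,0,0.05],"rot":[0,0,0]},
    {"claw":0,"delta_pos":[0,0,0.1],"rot":[0,0,0]},
    {"claw":0,"delta_pos":[0,0,0.15],"rot":[0,0,0]},
    {"claw":0,"delta_pos":[0,0,0.18],"rot":[0,0,0]},
    {"claw":0,"delta_pos":[0,0,0.2],"rot":[0,0,0]},
    {"claw":0,"delta_pos":[0,0,0.21],"rot":[0,0,0]},
    {"claw":0,"delta_pos":[0,0,0.22],"rot":[0,0,0]},
    {"claw":0,"delta_pos":[0,0,0.22],"rot":[0,0,0]},
    {"claw":0,"delta_pos":[0,0,0.22],"rot":[0,0,0]},
    {"claw":0,"delta_pos":[0,0,0.22],"rot":[0,0,0]}
  ]
}}

```text
time: 11.03
position: [0.5363, 0.3051, 0.33]
tool_rot: [-180.0, -0.0, -7.8]
wrist_force: [-0.0, -0.0, 0.3]
opening: 0.003
grasp_force: 0.0
```

```bash
python3 - <<'E'
from h import *
a=vision.capture('scene'); b=vision.capture('wrist'); np.save('w3.npy',vision.calibration('wrist')); c=vision.capture('top')
a=cv2.resize(a[40:240,130:300],(400,470)); b=cv2.resize(b,(390,292)); c=cv2.resize(c[160:290,85:305],(300,178))
o=np.zeros((480,800,3),np.uint8); o[:470,:400]=a; o[:292,405:795]=b; o[300:478,405:705]=c
cv2.imwrite('pics/m3.png',o[:,:,::-1])
E
```

```text
(no output)
```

View pics/m3.png

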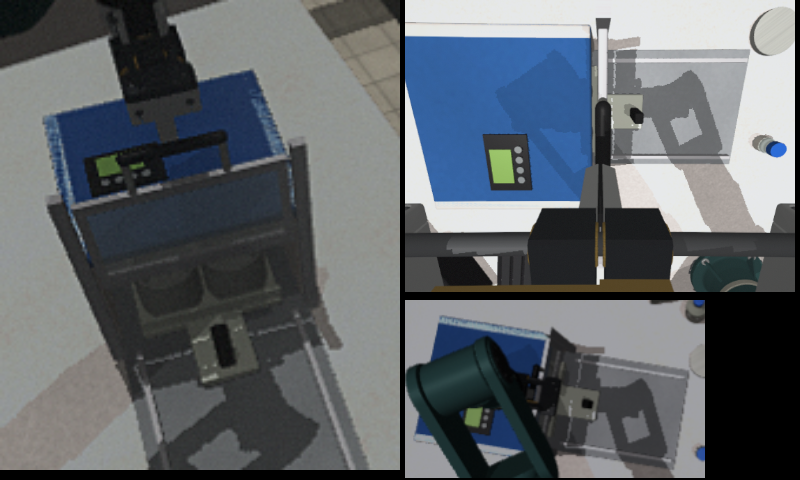

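Sash is partly raised; grip slipped off the bar. Finding bar height by projection.

```bash
python3 - <<'E'
from h import *
cs=vision.calibration('scene')
for z in np.arange(.225,.36,.015): print(round(z,3),proj([.537,.304,z],cs)[0], proj([.540,.317,z-.049],cs)[0])
c=np.load('w3.npy',allow_pickle=True).item()
R=cv2.Rodrigues(c['rvec'])[0]; print(-R.T@c['tvec'])
for z in np.arange(.225,.36,.015): print(round(z,3),(proj([.5914,.2962,z],c)[0])*[390/560,292/420]+[405,0])
E
```

```text
0.225 [210.51930227 133.22080024] [212.66788371 141.20422992]
0.24 [209.63367284 129.57021993] [211.84459425 137.80237   ]
0.255 [208.72693768 125.83179531] [211.00251562 134.3221416 ]
0.27 [207.79834521 122.00236506] [210.14100677 130.76084364]
0.285 [206.84710836 118.07861691] [209.2593976  127.11565138]
0.3 [205.87240255 114.05707864] [208.3569874  123.38360947]
0.315 [204.87336343 109.93410855] [207.4330431  119.56162437]
0.33 [203.84908454 105.70588519] [206.4867974  115.64645639]
0.345 [202.79861477 101.36839637] [205.51744681 111.63471112]
[0.61972446 0.29211564 0.53386642]
0.225 [599.90224084  96.1775592 ]
0.24 [599.89479289  97.26267432]
0.255 [599.88656802  98.46090766]
0.27 [599.87743796  99.79092465]
0.285 [599.86724451 101.27573759]
0.3 [599.85579036 102.94404965]
0.315 [599.84282611 104.83213067]
0.33 [599.82803193 106.98648761]
0.345 [599.81099072 109.46775239]
```

Call:
{"op": "apply_moves", "data": {
  "rows": [
    {"claw":0.5,"delta_pos":[0,0,0],"rot":[0,0,0]},
    {"claw":0.5,"delta_pos":[0,0,0],"rot":[0,0,0]},
    {"claw":0.5,"delta_pos":[0,0,0],"rot":[0,0,0]},
    {"claw":0.5,"delta_pos":[0,0,0],"rot":[0,0,0]},
    {"claw":0.5,"delta_pos":[0,0,0],"rot":[0,0,0]},
    {"claw":0.5,"delta_pos":[0,0,-0.1],"rot":[0,0,0]},
    {"claw":0.5,"delta_pos":[0,0,-0.2],"rot":[0,0,0]},
    {"claw":0.5,"delta_pos":[0,0,-0.3],"rot":[0,0,0]},
    {"claw":0.5,"delta_pos":[0,0,-0.33],"rot":[0,0,0]},
    {"claw":0.5,"delta_pos":[0,0,-0.33],"rot":[0,0,0]}
  ]
}}

```text
time: 12.02
position: [0.5361, 0.3046, 0.2954]
tool_rot: [179.9, 0.1, -7.8]
wrist_force: [0.8, 0.2, -0.3]
opening: 0.5
grasp_force: 0.0
```

```bash
python3 - <<'E'
from h import *
a=vision.capture('scene'); b=vision.capture('wrist'); print(status.state()['position'])
a=cv2.resize(a[70:170,150:260],(440,400),interpolation=2); b=cv2.resize(b[80:330,200:370],(340,500),interpolation=2)
o=np.zeros((500,790,3),np.uint8); o[:400,:440]=a; o[:500,445:785]=b
cv2.imwrite('pics/m4.png',o[:,:,::-1])
E
```

```text
[0.53654074 0.3048761  0.29709488]
```

View pics/m4.png

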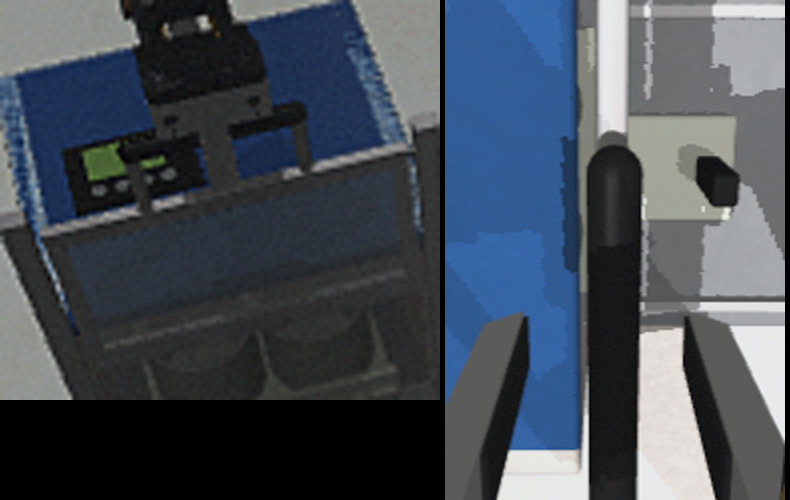

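The bar sits at ≈0.32–0.34 between the open fingers, so the sash is almost up. Regripping harder and finishing.

Call:
{"op": "apply_moves", "data": {
  "rows": [
    {"claw":0,"delta_pos":[0,0,0],"rot":[0,0,0]},
    {"claw":0,"delta_pos":[0,0,0],"rot":[0,0,0]},
    {"claw":0,"delta_pos":[0,0,0],"rot":[0,0,0]},
    {"claw":0,"delta_pos":[0,0,0],"rot":[0,0,0]},
    {"claw":0,"delta_pos":[0,0,0],"rot":[0,0,0]},
    {"claw":0,"delta_pos":[0,0,0],"rot":[0,0,0]},
    {"claw":0,"delta_pos":[0,0,0],"rot":[0,0,0]},
    {"claw":0,"delta_pos":[0,0,0],"rot":[0,0,0]},
    {"claw":0,"delta_pos":[0,0,0],"rot":[0,0,0]},
    {"claw":0,"delta_pos":[0,0,0],"rot":[0,0,0]}
  ],
  "force": 60
}}

```text
time: 12.95
position: [0.5362, 0.3026, 0.297]
tool_rot: [179.8, 0.0, -7.9]
wrist_force: [-1.4, -4.7, 0.5]
opening: 0.132
grasp_force: 60.0
```

Call:
{"op": "apply_moves", "data": {
  "rows": [
    {"claw":0,"delta_pos":[0,0,0.02],"rot":[0,0,0]},
    {"claw":0,"delta_pos":[0,0,0.04],"rot":[0,0,0]},
    {"claw":0,"delta_pos":[0,0,0.06],"rot":[0,0,0]},
    {"claw":0,"delta_pos":[0,0,0.08],"rot":[0,0,0]},
    {"claw":0,"delta_pos":[0,0,0.1],"rot":[0,0,0]},
    {"claw":0,"delta_pos":[0,0,0.12],"rot":[0,0,0]},
    {"claw":0,"delta_pos":[0,0,0.14],"rot":[0,0,0]},
    {"claw":0,"delta_pos":[0,0,0.15],"rot":[0,0,0]},
    {"claw":0,"delta_pos":[0,0,0.15],"rot":[0,0,0]},
    {"claw":0,"delta_pos":[0,0,0.15],"rot":[0,0,0]}
  ]
}}

```text
time: 13.78
position: [0.5352, 0.3022, 0.2978]
tool_rot: [179.1, 1.1, -7.9]
wrist_force: [2.0, -4.2, -32.6]
opening: 0.135
grasp_force: 60.0
```

```bash
python3 - <<'E'
from h import *
cs,ct=vision.calibration('scene'),vision.calibration('top')
s=status.state(); print(s['position'],s['wrist_force'],s['opening'])
c=np.load('w3.npy',allow_pickle=True).item(); R=cv2.Rodrigues(c['rvec'])[0]
c4=dict(c); p=-R.T@c['tvec']+[0.0002,-.0002,-.033]; c4['tvec']=-R@p
print(tri([((225.7,97.0),cs),((284.5,153.5),c4)]),tri([((283,144),c),((284.5,153.5),c4)]))
a=vision.capture('wrist'); c5=vision.calibration('wrist'); b=vision.capture('scene')
cv2.imwrite('pics/w5.png',a[:,:,::-1]); cv2.imwrite('pics/s5.png',b[:,:,::-1]); np.save('w5.npy',c5)
for z in (.315,.325,.335,.345): 
    P=[[.537+.0545*dx,.304-.0078*dx,z] for dx in (-1,1)]; P.append([.540+.135,.305-.019,z-.049]);P.append([.540-.135,.305+.019,z-.049])
    print(z,proj(P,cs).round(1).tolist(),'wr',proj(P[1],c4).round(1))
E
```

```text
[0.53520263 0.30220618 0.29782473] [  1.96252839  -4.1647213  -32.57054984] 0.13499573986382069
(array([0.59702343, 0.29310046, 0.34375773]), [np.float64(0.39039736046610596), np.float64(2.070152965667497)]) (array([0.60192697, 0.29283018, 0.37213791]), [np.float64(0.4916355295460076), np.float64(0.6122453545175554)])
0.315 [[184.3, 114.8], [225.1, 105.2], [256.5, 111.0], [159.7, 134.4]] wr [[279.4 158.4]]
0.325 [[183.4, 112.0], [224.6, 102.4], [256.3, 108.4], [158.6, 131.8]] wr [[279.4 161.2]]
0.335 [[182.6, 109.1], [224.1, 99.5], [256.0, 105.7], [157.6, 129.2]] wr [[279.3 164.4]]
0.345 [[181.7, 106.3], [223.6, 96.6], [255.8, 103.0], [156.5, 126.6]] wr [[279.3 167.8]]
```

Call:
{"op": "apply_moves", "data": {
  "rows": [
    {"claw":0,"delta_pos":[0,0,-0.14],"rot":[0,0,0]},
    {"claw":0,"delta_pos":[0,0,-0.14],"rot":[0,0,0]},
    {"claw":0.5,"delta_pos":[0,0,-0.14],"rot":[0,0,0]},
    {"claw":0.5,"delta_pos":[0,0,-0.14],"rot":[0,0,0]},
    {"claw":0.5,"delta_pos":[0,0,-0.14],"rot":[0,0,0]},
    {"claw":0.5,"delta_pos":[0,0,-0.14],"rot":[0,0,0]},
    {"claw":0.5,"delta_pos":[0,0,0],"rot":[0,0,0]},
    {"claw":0.5,"delta_pos":[0,0,0.13],"rot":[0,0,0]},
    {"claw":0.5,"delta_pos":[0,0,0.13],"rot":[0,0,0]},
    {"claw":0.5,"delta_pos":[0,0,0.13],"rot":[0,0,0]}
  ]
}}

```text
time: 14.72
position: [0.5368, 0.3054, 0.3267]
tool_rot: [-179.9, -0.2, -7.8]
wrist_force: [-0.1, 0.6, 0.1]
opening: 0.497
grasp_force: 0.0
```

Call:
{"op": "apply_moves", "data": {
  "rows": [
    {"claw":0,"delta_pos":[0,0,0],"rot":[0,0,0]},
    {"claw":0,"delta_pos":[0,0,0],"rot":[0,0,0]},
    {"claw":0,"delta_pos":[0,0,0],"rot":[0,0,0]},
    {"claw":0,"delta_pos":[0,0,0],"rot":[0,0,0]},
    {"claw":0,"delta_pos":[0,0,0],"rot":[0,0,0]},
    {"claw":0,"delta_pos":[0,0,0],"rot":[0,0,0]},
    {"claw":0,"delta_pos":[0,0,0],"rot":[0,0,0]},
    {"claw":0,"delta_pos":[0,0,0],"rot":[0,0,0]},
    {"claw":0,"delta_pos":[0,0,0],"rot":[0,0,0]},
    {"claw":0,"delta_pos":[0,0,0],"rot":[0,0,0]}
  ]
}}

```text
time: 15.55
position: [0.5365, 0.3048, 0.3247]
tool_rot: [180.0, -0.0, -7.8]
wrist_force: [0.3, -0.3, 0.0]
opening: 0.005
grasp_force: 0.0
```

Call:
{"op": "apply_moves", "data": {
  "rows": [
    {"claw":0,"delta_pos":[0,0,0.02],"rot":[0,0,0]},
    {"claw":0,"delta_pos":[0,0,0.04],"rot":[0,0,0]},
    {"claw":0,"delta_pos":[0,0,0.06],"rot":[0,0,0]},
    {"claw":0,"delta_pos":[0,0,0.06],"rot":[0,0,0]},
    {"claw":0,"delta_pos":[0,0,0.06],"rot":[0,0,0]},
    {"claw":0,"delta_pos":[0,0,0.06],"rot":[0,0,0]},
    {"claw":0,"delta_pos":[0,0,0.06],"rot":[0,0,0]},
    {"claw":0,"delta_pos":[0,0,0.06],"rot":[0,0,0]},
    {"claw":0,"delta_pos":[0,0,0.06],"rot":[0,0,0]},
    {"claw":0,"delta_pos":[0,0,0.06],"rot":[0,0,0]}
  ]
}}

```text
time: 16.38
position: [0.5364, 0.3048, 0.3306]
tool_rot: [180.0, 0.0, -7.8]
wrist_force: [0.2, -0.5, -0.3]
opening: 0.006
grasp_force: 0.0
```

```bash
python3 - <<'E'
from h import *
print(status.state()['position'])
a=vision.capture('scene'); c=vision.calibration('wrist'); b=vision.capture('wrist'); np.save('w6.npy',c)
s5=cv2.imread('pics/s5.png')[:,:,::-1]
f=lambda im:cv2.resize(im[70:170,150:260],(396,360),interpolation=2)
o=np.zeros((600,796,3),np.uint8); o[:360,:396]=f(s5); o[:360,400:]=f(a); o[362:600,:300]=cv2.resize(b[90:330,200:400],(300,360),interpolation=2)[:238]
w5=cv2.imread('pics/w5.png')[:,:,::-1]; o[362:600,310:610]=cv2.resize(w5[90:330,200:400],(300,360),interpolation=2)[:238]
cv2.imwrite('pics/m6.png',o[:,:,::-1])
E
```

```text
[0.53643507 0.30479757 0.33063249]
```

View pics/m6.png

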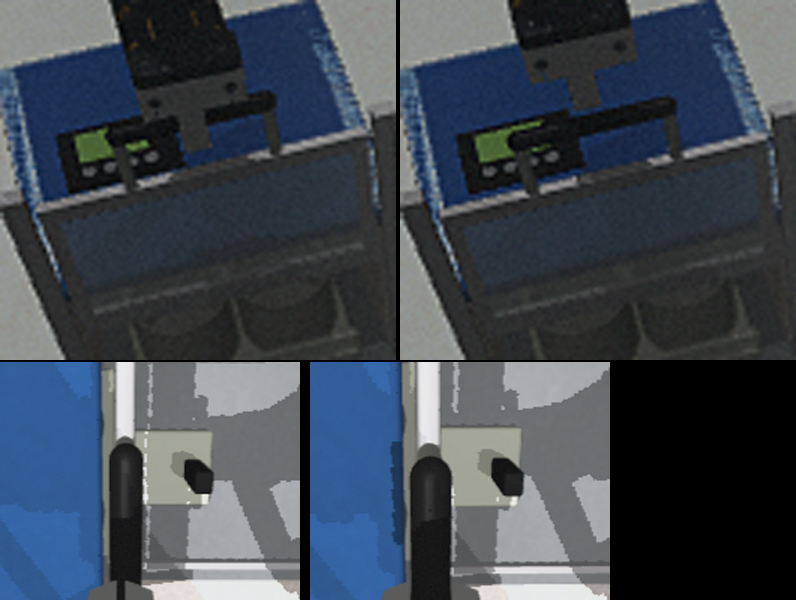

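```bash
python3 - <<'E'
from h import *
c=np.load('w2.npy',allow_pickle=True).item(); cs=vision.calibration('scene')
p=np.array([.5335,.1711,.3409]); a=np.radians(-7.87); y=np.array([np.sin(a),-np.cos(a),0]); x=np.array([np.cos(a),np.sin(a),0])
for dz in (0,.01,.0188,.03): print(dz,proj([p+s*.047*y+.008*x+[0,0,dz] for s in (-1,1)],c).round(1).tolist())
for z in (.3306,.34,.35): print(z,proj([.5364,.3048,z],cs))
E
```

```text
0 [[208.8, 224.2], [347.0, 224.1]]
0.01 [[205.5, 229.6], [350.1, 229.5]]
0.0188 [[202.4, 234.7], [353.1, 234.7]]
0.03 [[197.9, 242.0], [357.3, 242.0]]
0.3306 [[203.48596466 105.41203626]]
0.34 [[202.8277049  102.70386151]]
0.35 [[202.11580864  99.77450643]]
```

Comparing projections: the real fingertips sit ≈0.02 m above the reported TCP (in both scene and wrist views), which explains the slip, with the bar only caught at the tips. My unloading pushed the sash down ~7 mm. I'll regrip lower, pull to the stop and release while still pulling.

Call:
{"op": "apply_moves", "data": {
  "rows": [
    {"claw":0.5,"delta_pos":[0,0,0],"rot":[0,0,0]},
    {"claw":0.5,"delta_pos":[0,0,0],"rot":[0,0,0]},
    {"claw":0.5,"delta_pos":[0,0,0],"rot":[0,0,0]},
    {"claw":0.5,"delta_pos":[0,0,0],"rot":[0,0,0]},
    {"claw":0.5,"delta_pos":[0,0,0],"rot":[0,0,0]},
    {"claw":0.5,"delta_pos":[0,0,-0.2],"rot":[0,0,0]},
    {"claw":0.5,"delta_pos":[0,0,-0.38],"rot":[0,0,0]},
    {"claw":0.5,"delta_pos":[0,0,-0.38],"rot":[0,0,0]},
    {"claw":0.5,"delta_pos":[0,0,-0.38],"rot":[0,0,0]},
    {"claw":0.5,"delta_pos":[0,0,-0.38],"rot":[0,0,0]}
  ]
}}

```text
time: 17.32
position: [0.5366, 0.3049, 0.2937]
tool_rot: [-180.0, -0.0, -7.8]
wrist_force: [-0.1, -0.6, -0.6]
opening: 0.498
grasp_force: 0.0
```

Call:
{"op": "apply_moves", "data": {
  "rows": [
    {"claw":0,"delta_pos":[0,0,0],"rot":[0,0,0]},
    {"claw":0,"delta_pos":[0,0,0],"rot":[0,0,0]},
    {"claw":0,"delta_pos":[0,0,0],"rot":[0,0,0]},
    {"claw":0,"delta_pos":[0,0,0],"rot":[0,0,0]},
    {"claw":0,"delta_pos":[0,0,0],"rot":[0,0,0]},
    {"claw":0,"delta_pos":[0,0,0],"rot":[0,0,0]},
    {"claw":0,"delta_pos":[0,0,0],"rot":[0,0,0]},
    {"claw":0,"delta_pos":[0,0,0],"rot":[0,0,0]},
    {"claw":0,"delta_pos":[0,0,0],"rot":[0,0,0]},
    {"claw":0,"delta_pos":[0,0,0],"rot":[0,0,0]}
  ],
  "force": 60
}}

```text
time: 18.15
position: [0.5363, 0.3026, 0.2931]
tool_rot: [179.8, 0.0, -7.9]
wrist_force: [-1.1, -4.6, 0.1]
opening: 0.138
grasp_force: 60.0
```

Call:
{"op": "apply_moves", "data": {
  "rows": [
    {"claw":0,"delta_pos":[0,0,0.03],"rot":[0,0,0]},
    {"claw":0,"delta_pos":[0,0,0.06],"rot":[0,0,0]},
    {"claw":0,"delta_pos":[0,0,0.09],"rot":[0,0,0]},
    {"claw":0,"delta_pos":[0,0,0.12],"rot":[0,0,0]},
    {"claw":0,"delta_pos":[0,0,0.15],"rot":[0,0,0]},
    {"claw":0,"delta_pos":[0,0,0.17],"rot":[0,0,0]},
    {"claw":0,"delta_pos":[0,0,0.18],"rot":[0,0,0]},
    {"claw":0,"delta_pos":[0,0,0.18],"rot":[0,0,0]},
    {"claw":0,"delta_pos":[0,0,0.18],"rot":[0,0,0]},
    {"claw":0,"delta_pos":[0,0,0.18],"rot":[0,0,0]}
  ]
}}

```text
time: 18.98
position: [0.5353, 0.3023, 0.2983]
tool_rot: [179.2, 1.0, -7.9]
wrist_force: [2.7, -5.0, -28.6]
opening: 0.134
grasp_force: 60.0
```

Sash moved 5 mm and stopped at ~29 N, so it is fully up. Releasing, then to the tray handle.

Call:
{"op": "apply_moves", "data": {
  "rows": [
    {"claw":0.8,"delta_pos":[0,0,0],"rot":[0,0,0]},
    {"claw":0.8,"delta_pos":[0,0,0],"rot":[0,0,0]},
    {"claw":0.8,"delta_pos":[0,0,0],"rot":[0,0,0]},
    {"claw":0.8,"delta_pos":[0,0,0],"rot":[0,0,0]},
    {"claw":0.8,"delta_pos":[0,0,0],"rot":[0,0,0]},
    {"claw":0.8,"delta_pos":[0,0,0],"rot":[0,0,0]},
    {"claw":0.8,"delta_pos":[0,0,0.3],"rot":[0,0,0]},
    {"claw":0.8,"delta_pos":[0,0,0.6],"rot":[0,0,0]},
    {"claw":0.8,"delta_pos":[0,0,0.6],"rot":[0,0,0]},
    {"claw":0.8,"delta_pos":[0,0,0.6],"rot":[0,0,0]}
  ],
  "force": 40
}}

```text
time: 19.82
position: [0.537, 0.3052, 0.3744]
tool_rot: [-179.8, -0.4, -7.8]
wrist_force: [0.3, 0.9, -0.1]
opening: 0.787
grasp_force: 0.0
```

Call:
{"op": "apply_moves", "data": {
  "rows": [
    {"claw":0.8,"delta_pos":[-0.115,-0.8,0],"rot":[0,0,1]},
    {"claw":0.8,"delta_pos":[-0.115,-0.8,0],"rot":[0,0,1]},
    {"claw":0.8,"delta_pos":[-0.115,-0.8,0],"rot":[0,0,1]},
    {"claw":0.8,"delta_pos":[-0.115,-0.8,0],"rot":[0,0,1]},
    {"claw":0.8,"delta_pos":[-0.115,-0.8,0],"rot":[0,0,1]},
    {"claw":0.8,"delta_pos":[-0.115,-0.8,0],"rot":[0,0,1]},
    {"claw":0.8,"delta_pos":[-0.115,-0.8,0],"rot":[0,0,1]},
    {"claw":0.8,"delta_pos":[-0.115,-0.8,0],"rot":[0,0,1]},
    {"claw":0.8,"delta_pos":[-0.115,-0.8,0],"rot":[0,0,1]},
    {"claw":0.8,"delta_pos":[-0.115,-0.8,0],"rot":[0,0,1]}
  ]
}}

```text
time: 20.65
position: [0.5247, 0.2248, 0.3695]
tool_rot: [-179.9, 0.1, 52.2]
wrist_force: [0.8, -0.4, 0.1]
opening: 0.798
grasp_force: 0.0
```

Call:
{"op": "apply_moves", "data": {
  "rows": [
    {"claw":0.8,"delta_pos":[0,0,0],"rot":[0,0,0.496]},
    {"claw":0.8,"delta_pos":[0,0,0],"rot":[0,0,0.496]},
    {"claw":0.8,"delta_pos":[0,0,0],"rot":[0,0,0.496]},
    {"claw":0.8,"delta_pos":[0,0,0],"rot":[0,0,0.496]},
    {"claw":0.8,"delta_pos":[0,0,0],"rot":[0,0,0.496]},
    {"claw":0.8,"delta_pos":[0,0,-0.3],"rot":[0,0,0.496]},
    {"claw":0.8,"delta_pos":[0,0,-0.6],"rot":[0,0,0.496]},
    {"claw":0.8,"delta_pos":[0,0,-0.9],"rot":[0,0,0.496]},
    {"claw":0.8,"delta_pos":[0,0,-1],"rot":[0,0,0.496]},
    {"claw":0.8,"delta_pos":[0,0,-1],"rot":[0,0,0.496]}
  ]
}}

```text
time: 21.48
position: [0.5232, 0.2243, 0.2665]
tool_rot: [-179.6, 0.2, 81.8]
wrist_force: [-0.2, 0.7, -0.4]
opening: 0.8
grasp_force: 0.0
```

Call:
{"op": "apply_moves", "data": {
  "rows": [
    {"claw":0.8,"delta_pos":[0,0,-0.2],"rot":[0,0,0]},
    {"claw":0.8,"delta_pos":[0,0,-0.4],"rot":[0,0,0]},
    {"claw":0.8,"delta_pos":[0,0,-0.6],"rot":[0,0,0]},
    {"claw":0.8,"delta_pos":[0,0,-0.8],"rot":[0,0,0]},
    {"claw":0.8,"delta_pos":[0,0,-1],"rot":[0,0,0]},
    {"claw":0.8,"delta_pos":[0,0,-1],"rot":[0,0,0]},
    {"claw":0.8,"delta_pos":[0,0,-1],"rot":[0,0,0]},
    {"claw":0.8,"delta_pos":[0,0,-1],"rot":[0,0,0]},
    {"claw":0.8,"delta_pos":[0,0,-1],"rot":[0,0,0]},
    {"claw":0.8,"delta_pos":[0,0,-1],"rot":[0,0,0]}
  ]
}}

```text
time: 22.32
position: [0.5261, 0.2252, 0.1731]
tool_rot: [179.8, -0.1, 82.0]
wrist_force: [0.1, -0.4, -0.1]
opening: 0.798
grasp_force: 0.0
```

```bash
python3 - <<'E'
from h import *
s=status.state();print(s['position'],s['tool_rot'],s['wrist_force'])
a=vision.capture('scene'); c=vision.calibration('wrist'); b=vision.capture('wrist'); np.save('w7.npy',c)
o=np.zeros((420,796,3),np.uint8); o[:420,:500]=cv2.resize(b,(500,375))[:375].repeat(1,0) if 0 else np.vstack([cv2.resize(b,(500,375)),np.zeros((45,500,3),np.uint8)]); o[:400,502:796]=cv2.resize(a[60:230,150:275],(294,400),interpolation=2)
cv2.imwrite('pics/m7.png',o[:,:,::-1])
E
```

```text
[0.52608485 0.22521729 0.17305161] [ 1.79793817e+02 -9.66560946e-02  8.19506850e+01] [ 0.07776747 -0.44686039 -0.0530042 ]
```

View pics/m7.png

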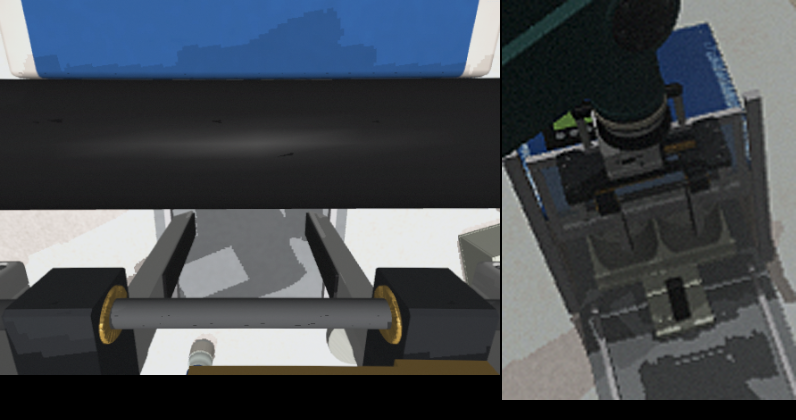

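The sash is up, and the gripper hangs over the tray handle clear of the sash bar. Descending and gripping.

Call:
{"op": "apply_moves", "data": {
  "rows": [
    {"claw":0.8,"delta_pos":[0,0,-0.2],"rot":[0,0,0]},
    {"claw":0.8,"delta_pos":[0,0,-0.4],"rot":[0,0,0]},
    {"claw":0.8,"delta_pos":[0,0,-0.6],"rot":[0,0,0]},
    {"claw":0.8,"delta_pos":[0,0,-0.8],"rot":[0,0,0]},
    {"claw":0.8,"delta_pos":[0,0,-1],"rot":[0,0,0]},
    {"claw":0.8,"delta_pos":[0,0,-1],"rot":[0,0,0]},
    {"claw":0.8,"delta_pos":[0,0,-1],"rot":[0,0,0]},
    {"claw":0.8,"delta_pos":[0,0,-1],"rot":[0,0,0]},
    {"claw":0.8,"delta_pos":[0,0,-1],"rot":[0,0,0]},
    {"claw":0.8,"delta_pos":[0,0,-1],"rot":[0,0,0]}
  ]
}}

```text
time: 23.25
position: [0.5262, 0.2252, 0.0727]
tool_rot: [179.8, -0.1, 82.0]
wrist_force: [0.2, 0.1, 1.0]
opening: 0.8
grasp_force: 0.0
```

Call:
{"op": "apply_moves", "data": {
  "rows": [
    {"claw":0.8,"delta_pos":[0,0,-0.05],"rot":[0,0,0]},
    {"claw":0.8,"delta_pos":[0,0,-0.1],"rot":[0,0,0]},
    {"claw":0.8,"delta_pos":[0,0,-0.15],"rot":[0,0,0]},
    {"claw":0.8,"delta_pos":[0,0,-0.2],"rot":[0,0,0]},
    {"claw":0.8,"delta_pos":[0,0,-0.22],"rot":[0,0,0]},
    {"claw":0.5,"delta_pos":[0,0,-0.22],"rot":[0,0,0]},
    {"claw":0.5,"delta_pos":[0,0,-0.22],"rot":[0,0,0]},
    {"claw":0.5,"delta_pos":[0,0,-0.22],"rot":[0,0,0]},
    {"claw":0.5,"delta_pos":[0,0,-0.22],"rot":[0,0,0]},
    {"claw":0.5,"delta_pos":[0,0,-0.22],"rot":[0,0,0]}
  ]
}}

```text
time: 24.08
position: [0.5252, 0.2249, 0.049]
tool_rot: [180.0, -0.0, 82.0]
wrist_force: [-0.5, -0.1, -0.3]
opening: 0.509
grasp_force: 0.0
```

Call:
{"op": "apply_moves", "data": {
  "rows": [
    {"claw":0,"delta_pos":[0,0,0],"rot":[0,0,0]},
    {"claw":0,"delta_pos":[0,0,0],"rot":[0,0,0]},
    {"claw":0,"delta_pos":[0,0,0],"rot":[0,0,0]},
    {"claw":0,"delta_pos":[0,0,0],"rot":[0,0,0]},
    {"claw":0,"delta_pos":[0,0,0],"rot":[0,0,0]},
    {"claw":0,"delta_pos":[0,0,0],"rot":[0,0,0]},
    {"claw":0,"delta_pos":[0,0,0],"rot":[0,0,0]},
    {"claw":0,"delta_pos":[0,0,0],"rot":[0,0,0]},
    {"claw":0,"delta_pos":[0,0,0],"rot":[0,0,0]},
    {"claw":0,"delta_pos":[0,0,0],"rot":[0,0,0]}
  ],
  "force": 40
}}

```text
time: 24.92
position: [0.5262, 0.2247, 0.0488]
tool_rot: [179.9, -0.0, 81.9]
wrist_force: [5.6, 0.0, -2.3]
opening: 0.229
grasp_force: 40.0
```

Handle gripped (21.5 mm). Pulling along −x of the mill.

Call:
{"op": "apply_moves", "data": {
  "rows": [
    {"claw":0,"delta_pos":[-0.014,-0.095,0],"rot":[0,0,0]},
    {"claw":0,"delta_pos":[-0.027,-0.19,0],"rot":[0,0,0]},
    {"claw":0,"delta_pos":[-0.041,-0.285,0],"rot":[0,0,0]},
    {"claw":0,"delta_pos":[-0.054,-0.38,0],"rot":[0,0,0]},
    {"claw":0,"delta_pos":[-0.068,-0.475,0],"rot":[0,0,0]},
    {"claw":0,"delta_pos":[-0.081,-0.57,0],"rot":[0,0,0]},
    {"claw":0,"delta_pos":[-0.095,-0.665,0],"rot":[0,0,0]},
    {"claw":0,"delta_pos":[-0.108,-0.76,0],"rot":[0,0,0]},
    {"claw":0,"delta_pos":[-0.122,-0.855,0],"rot":[0,0,0]},
    {"claw":0,"delta_pos":[-0.136,-0.95,0],"rot":[0,0,0]}
  ]
}}

```text
time: 25.75
position: [0.5132, 0.1305, 0.0487]
tool_rot: [179.8, -0.2, 82.0]
wrist_force: [8.2, 2.7, -3.6]
opening: 0.232
grasp_force: 40.0
```

Call:
{"op": "apply_moves", "data": {
  "rows": [
    {"claw":0,"delta_pos":[-0.014,-0.095,0],"rot":[0,0,0]},
    {"claw":0,"delta_pos":[-0.027,-0.19,0],"rot":[0,0,0]},
    {"claw":0,"delta_pos":[-0.041,-0.285,0],"rot":[0,0,0]},
    {"claw":0,"delta_pos":[-0.054,-0.38,0],"rot":[0,0,0]},
    {"claw":0,"delta_pos":[-0.068,-0.475,0],"rot":[0,0,0]},
    {"claw":0,"delta_pos":[-0.081,-0.57,0],"rot":[0,0,0]},
    {"claw":0,"delta_pos":[-0.095,-0.665,0],"rot":[0,0,0]},
    {"claw":0,"delta_pos":[-0.108,-0.76,0],"rot":[0,0,0]},
    {"claw":0,"delta_pos":[-0.122,-0.855,0],"rot":[0,0,0]},
    {"claw":0,"delta_pos":[-0.136,-0.95,0],"rot":[0,0,0]}
  ]
}}

```text
time: 26.58
position: [0.5001, 0.0355, 0.0488]
tool_rot: [179.7, -0.2, 82.0]
wrist_force: [9.2, 2.7, -5.1]
opening: 0.233
grasp_force: 40.0
```

Call:
{"op": "apply_moves", "data": {
  "rows": [
    {"claw":0,"delta_pos":[-0.014,-0.095,0],"rot":[0,0,0]},
    {"claw":0,"delta_pos":[-0.027,-0.19,0],"rot":[0,0,0]},
    {"claw":0,"delta_pos":[-0.041,-0.285,0],"rot":[0,0,0]},
    {"claw":0,"delta_pos":[-0.054,-0.38,0],"rot":[0,0,0]},
    {"claw":0,"delta_pos":[-0.066,-0.46,0],"rot":[0,0,0]},
    {"claw":0,"delta_pos":[-0.074,-0.52,0],"rot":[0,0,0]},
    {"claw":0,"delta_pos":[-0.079,-0.555,0],"rot":[0,0,0]},
    {"claw":0,"delta_pos":[-0.079,-0.555,0],"rot":[0,0,0]},
    {"claw":0,"delta_pos":[-0.079,-0.555,0],"rot":[0,0,0]},
    {"claw":0,"delta_pos":[-0.079,-0.555,0],"rot":[0,0,0]}
  ]
}}

```text
time: 27.42
position: [0.4933, -0.0138, 0.0487]
tool_rot: [179.7, -0.8, 82.1]
wrist_force: [11.4, 15.3, -6.7]
opening: 0.228
grasp_force: 40.0
```

Tray is at its stop (moved 0.241 m, 15 N). Releasing and rising for a look.

Call:
{"op": "apply_moves", "data": {
  "rows": [
    {"claw":0.5,"delta_pos":[0,0,0],"rot":[0,0,0]},
    {"claw":0.5,"delta_pos":[0,0,0],"rot":[0,0,0]},
    {"claw":0.5,"delta_pos":[0,0,0],"rot":[0,0,0]},
    {"claw":0.5,"delta_pos":[0,0,0],"rot":[0,0,0]},
    {"claw":0.5,"delta_pos":[0,0,0],"rot":[0,0,0]},
    {"claw":0.5,"delta_pos":[0,0,0.3],"rot":[0,0,0]},
    {"claw":0.5,"delta_pos":[0,0,0.6],"rot":[0,0,0]},
    {"claw":0.5,"delta_pos":[0,0,0.9],"rot":[0,0,0]},
    {"claw":0.5,"delta_pos":[0,0,1],"rot":[0,0,0]},
    {"claw":0.5,"delta_pos":[0,0,1],"rot":[0,0,0]}
  ]
}}

```text
time: 28.25
position: [0.4919, -0.0212, 0.1522]
tool_rot: [179.6, 0.0, 81.9]
wrist_force: [0.5, 0.3, -0.1]
opening: 0.5
grasp_force: 0.0
```

Call:
{"op": "apply_moves", "data": {
  "rows": [
    {"claw":0.5,"delta_pos":[0,0,1],"rot":[0,0,0]},
    {"claw":0.5,"delta_pos":[0,0,1],"rot":[0,0,0]},
    {"claw":0.5,"delta_pos":[0,0,1],"rot":[0,0,0]},
    {"claw":0.5,"delta_pos":[0,0,1],"rot":[0,0,0]},
    {"claw":0.5,"delta_pos":[0,0,1],"rot":[0,0,0]},
    {"claw":0.5,"delta_pos":[0,0,1],"rot":[0,0,0]},
    {"claw":0.5,"delta_pos":[0,0,1],"rot":[0,0,0]},
    {"claw":0.5,"delta_pos":[0,0,1],"rot":[0,0,0]},
    {"claw":0.5,"delta_pos":[0,0,1],"rot":[0,0,0]},
    {"claw":0.5,"delta_pos":[0,0,1],"rot":[0,0,0]}
  ]
}}

```text
time: 29.08
position: [0.4895, -0.0206, 0.2477]
tool_rot: [-179.9, -0.0, 82.0]
wrist_force: [0.2, -1.2, -0.2]
opening: 0.504
grasp_force: 0.0
```

Call:
{"op": "apply_moves", "data": {
  "rows": [
    {"claw":0.5,"delta_pos":[0.1,-0.9,0.3],"rot":[0,0,0]},
    {"claw":0.5,"delta_pos":[0.1,-0.9,0.3],"rot":[0,0,0]},
    {"claw":0.5,"delta_pos":[0.1,-0.9,0.3],"rot":[0,0,0]},
    {"claw":0.5,"delta_pos":[0.1,-0.9,0.3],"rot":[0,0,0]},
    {"claw":0.5,"delta_pos":[0.1,-0.9,0.3],"rot":[0,0,0]},
    {"claw":0.5,"delta_pos":[0.1,-0.9,0.3],"rot":[0,0,0]},
    {"claw":0.5,"delta_pos":[0.1,-0.9,0.3],"rot":[0,0,0]},
    {"claw":0.5,"delta_pos":[0.1,-0.9,0.3],"rot":[0,0,0]},
    {"claw":0.5,"delta_pos":[0.1,-0.9,0.3],"rot":[0,0,0]},
    {"claw":0.5,"delta_pos":[0.1,-0.9,0.3],"rot":[0,0,0]}
  ]
}}

```text
time: 29.92
position: [0.4998, -0.1099, 0.2786]
tool_rot: [-180.0, -0.0, 82.0]
wrist_force: [-0.8, -0.5, 0.7]
opening: 0.499
grasp_force: 0.0
```

```bash
python3 - <<'E'
from h import *
s=status.state();print(s['time'],s['position'],s['tool_rot'],s['wrist_force'])
c=vision.calibration('wrist'); b=vision.capture('wrist'); np.save('w8.npy',c); t=vision.capture('top'); sc=vision.capture('scene')
for n,i in (('w8',b),('t8',t),('s8',sc)): cv2.imwrite(f'pics/{n}.png',i[:,:,::-1])
o=np.zeros((600,800,3),np.uint8); o[:360,:480]=cv2.resize(b,(480,360)); o[:360,482:800]=cv2.resize(sc[70:330,150:310],(318,360)*1) ; o[362:600,:500]=cv2.resize(t[160:290,180:453],(500,238),interpolation=2)
cv2.imwrite('pics/m8.png',o[:,:,::-1])
E
```

```text
29.9167 [ 0.49978459 -0.10991755  0.27859281] [-1.79994799e+02 -6.40109582e-03  8.20302557e+01] [-0.77334977 -0.49567894  0.7100237 ]
```

View pics/m8.png

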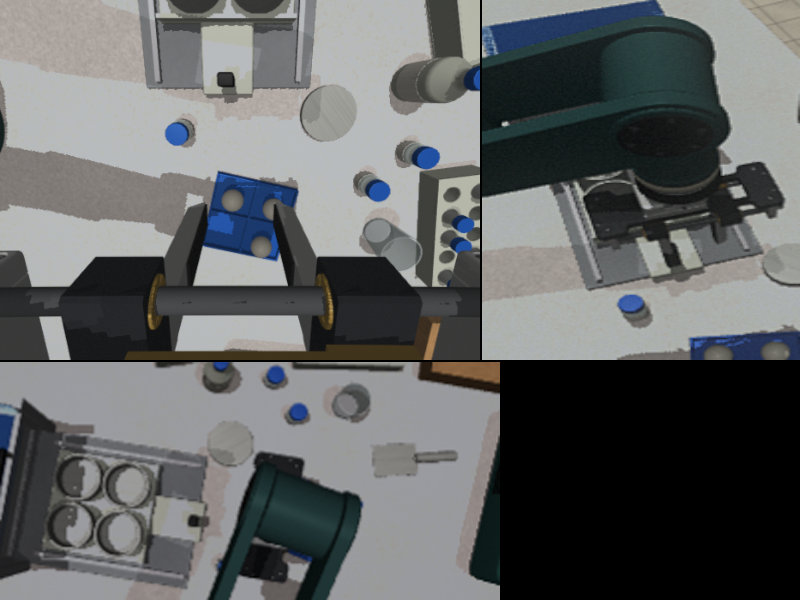

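The tray is out with four jars visible, and the vial and lid are untouched. In wrist w8 the balls are near (272,234), (317,245) and (304,286). Now I'll refine balls and jars numerically.

```bash
cat > balls.py <<'E'
from h import *
def circ(img,uv,r,win=1.6,med=3):
    """white ball blob near uv: bright, unsaturated pixels on blue"""
    hsv=cv2.cvtColor(img,cv2.COLOR_BGR2HSV); m=((hsv[...,1]<90)&(hsv[...,2]>70)).astype(np.uint8)
    k=np.zeros_like(m); cv2.circle(k,tuple(int(round(x)) for x in uv),int(r*win),1,-1); m&=k
    m=cv2.morphologyEx(m,cv2.MORPH_OPEN,np.ones((3,3),np.uint8))
    n,l,st,ce=cv2.connectedComponentsWithStats(m)
    if n<2: return None
    i=1+np.argmax(st[1:,4]); cn=max(cv2.findContours((l==i).astype(np.uint8),0,1)[0],key=cv2.contourArea)
    (x,y),rr=cv2.minEnclosingCircle(cn); return np.array([x,y]),rr,st[i,4]
E
python3 - <<'E'
from balls import *
w1,w8,t8=[cv2.imread(f'pics/{n}.png') for n in ('w1','w8','t8')]
c1,c8=[np.load(f'w{i}.npy',allow_pickle=True).item() for i in (1,8)]; ct=vision.calibration('top')
for n,a,b in (('A',(392,164),(272,234)),('B',(409,118),(317,245)),('C',(456,131),(304,286))):
    A,B=circ(w1,a,14),circ(w8,b,14); print(n,A,B)
    if A: print('  w1@.024',atz(A[0],c1,.024))
    if B: print('  w8@.024',atz(B[0],c8,.024))
    if A and B: print('  tri',tri([(A[0],c1),(B[0],c8)]))
s=500/273
for u,v in ((80,478),(128,485),(71,527),(121,533)): print('jar',atz((180+u/s,160+(v-362)/s),ct,.096))
g=cv2.resize(cv2.cvtColor(t8,cv2.COLOR_BGR2GRAY)[190:270,190:275],None,fx=4,fy=4,interpolation=2)
H=cv2.HoughCircles(cv2.medianBlur(g,5),cv2.HOUGH_GRADIENT,1,70,param1=80,param2=20,minRadius=38,maxRadius=58)
if H is not None:
  for u,v,r in H[0]: print('H',atz((190+u/4-.375,190+v/4-.375),ct,.096),r/4)
p=np.array([.49978,-.10992,.27859]);a=np.radians(82.03);y=np.array([np.sin(a),-np.cos(a),0]);x=np.array([np.cos(a),np.sin(a),0])
for dz in (0,.01,.02,.03): print('tip',dz,proj([p+k*.0235*y+.008*x+[0,0,dz] for k in(-1,1)],c8).round(1).tolist())
E
```

```text
A (array([392.4569397 , 164.83444214]), 12.676590919494629, np.int32(478)) (array([270.81011963, 233.54429626]), 13.009474754333496, np.int32(525))
  w1@.024 [ 0.47115146 -0.21194357  0.024     ]
  w8@.024 [ 0.47158266 -0.21167418  0.024     ]
  tri (array([ 0.47162945, -0.21120654,  0.02566662]), [np.float64(0.13118047105236494), np.float64(0.134821486204935)])
B (array([408.77102661, 117.30374146]), 13.832707405090332, np.int32(555)) (array([320.722229, 246.722229]), 16.011852264404297, np.int32(431))
  w1@.024 [ 0.54309019 -0.23982434  0.024     ]
  w8@.024 [ 0.54554285 -0.24437941  0.024     ]
  tri (array([ 0.54439209, -0.23222578,  0.04716524]), [np.float64(0.879281687836761), np.float64(0.8626326920315414)])
C (array([460.25756836, 132.80302429]), 18.471595764160156, np.int32(751)) (array([303.0043335, 292.8458252]), 17.07699203491211, np.int32(641))
  w1@.024 [ 0.50768656 -0.31968453  0.024     ]
  w8@.024 [ 0.50838256 -0.32194718  0.024     ]
  tri (array([ 0.50878085, -0.31512153,  0.0336808 ]), [np.float64(0.43022581966663714), np.float64(0.4009243461527135)])
jar [0.57097432 0.20939001 0.096     ]
jar [0.55962933 0.11783645 0.096     ]
jar [0.47800243 0.22294585 0.096     ]
jar [0.46869146 0.12835556 0.096     ]
H [0.46812058 0.13374792 0.096     ] 12.075
H [0.56011319 0.12094133 0.096     ] 11.85
H [0.48167628 0.22659277 0.096     ] 12.125
H [0.57292841 0.21356633 0.096     ] 11.85
tip 0 [[244.9, 221.5], [314.1, 221.4]]
tip 0.01 [[243.2, 226.8], [315.7, 226.7]]
tip 0.02 [[241.5, 232.6], [317.4, 232.5]]
tip 0.03 [[239.5, 239.0], [319.3, 238.9]]
```

Call:
{"op": "apply_moves", "data": {
  "rows": [
    {"claw":0.62,"delta_pos":[0,0,-1],"rot":[0,0,0]},
    {"claw":0.62,"delta_pos":[0,0,-1],"rot":[0,0,0]},
    {"claw":0.62,"delta_pos":[0,0,-1],"rot":[0,0,0]},
    {"claw":0.62,"delta_pos":[0,0,-1],"rot":[0,0,0]},
    {"claw":0.62,"delta_pos":[0,0,-1],"rot":[0,0,0]},
    {"claw":0.62,"delta_pos":[0,0,-1],"rot":[0,0,0]},
    {"claw":0.62,"delta_pos":[0,0,-1],"rot":[0,0,0]},
    {"claw":0.62,"delta_pos":[0,0,-1],"rot":[0,0,0]},
    {"claw":0.62,"delta_pos":[0,0,-1],"rot":[0,0,0]},
    {"claw":0.62,"delta_pos":[0,0,-1],"rot":[0,0,0]}
  ]
}}

```text
time: 30.9
position: [0.5004, -0.1108, 0.1798]
tool_rot: [179.9, 0.0, 82.0]
wrist_force: [-0.5, -0.2, -0.3]
opening: 0.618
grasp_force: 0.0
```

Call:
{"op": "apply_moves", "data": {
  "rows": [
    {"claw":0.62,"delta_pos":[0,0,-0.3],"rot":[0,0,0]},
    {"claw":0.62,"delta_pos":[0,0,-0.6],"rot":[0,0,0]},
    {"claw":0.62,"delta_pos":[0,0,-0.9],"rot":[0,0,0]},
    {"claw":0.62,"delta_pos":[0,0,-1],"rot":[0,0,0]},
    {"claw":0.62,"delta_pos":[0,0,-1],"rot":[0,0,0]},
    {"claw":0.62,"delta_pos":[0,0,-1],"rot":[0,0,0]},
    {"claw":0.62,"delta_pos":[0,0,-1],"rot":[0,0,0]},
    {"claw":0.62,"delta_pos":[0,0,-1],"rot":[0,0,0]},
    {"claw":0.62,"delta_pos":[0,0,-1],"rot":[0,0,0]},
    {"claw":0.62,"delta_pos":[0,0,-1],"rot":[0,0,0]}
  ]
}}

```text
time: 31.73
position: [0.5007, -0.111, 0.0802]
tool_rot: [179.8, 0.0, 82.0]
wrist_force: [-0.2, 0.9, -0.3]
opening: 0.621
grasp_force: 0.0
```

Call:
{"op": "apply_moves", "data": {
  "rows": [
    {"claw":0.62,"delta_pos":[0,0,-0.2],"rot":[0,0,0]},
    {"claw":0.62,"delta_pos":[0,0,-0.4],"rot":[0,0,0]},
    {"claw":0.62,"delta_pos":[0,0,-0.55],"rot":[0,0,0]},
    {"claw":0.62,"delta_pos":[0,0,-0.65],"rot":[0,0,0]},
    {"claw":0.62,"delta_pos":[0,0,-0.7],"rot":[0,0,0]},
    {"claw":0.62,"delta_pos":[0,0,-0.75],"rot":[0,0,0]},
    {"claw":0.62,"delta_pos":[0,0,-0.78],"rot":[0,0,0]},
    {"claw":0.62,"delta_pos":[0,0,-0.78],"rot":[0,0,0]},
    {"claw":0.62,"delta_pos":[0,0,-0.78],"rot":[0,0,0]},
    {"claw":0.62,"delta_pos":[0,0,-0.78],"rot":[0,0,0]}
  ]
}}

```text
time: 32.57
position: [0.5005, -0.1109, 0.0015]
tool_rot: [179.9, 0.0, 82.0]
wrist_force: [-0.4, -0.2, -0.7]
opening: 0.616
grasp_force: 0.0
```

Call:
{"op": "apply_moves", "data": {
  "rows": [
    {"claw":0.62,"delta_pos":[0,0,-0.04],"rot":[0,0,0]},
    {"claw":0.62,"delta_pos":[0,0,-0.08],"rot":[0,0,0]},
    {"claw":0.62,"delta_pos":[0,0,-0.12],"rot":[0,0,0]},
    {"claw":0.62,"delta_pos":[0,0,-0.16],"rot":[0,0,0]},
    {"claw":0.62,"delta_pos":[0,0,-0.19],"rot":[0,0,0]},
    {"claw":0.62,"delta_pos":[0,0,-0.22],"rot":[0,0,0]},
    {"claw":0.62,"delta_pos":[0,0,-0.24],"rot":[0,0,0]},
    {"claw":0.62,"delta_pos":[0,0,-0.24],"rot":[0,0,0]},
    {"claw":0.62,"delta_pos":[0,0,-0.24],"rot":[0,0,0]},
    {"claw":0.62,"delta_pos":[0,0,-0.24],"rot":[0,0,0]}
  ]
}}

```text
time: 33.4
position: [0.5001, -0.1108, -0.0231]
tool_rot: [180.0, 0.0, 82.0]
wrist_force: [0.0, 0.0, -0.1]
opening: 0.618
grasp_force: 0.0
```

Call:
{"op": "apply_moves", "data": {
  "rows": [
    {"claw":0.62,"delta_pos":[0,0,-0.02],"rot":[0,0,0]},
    {"claw":0.62,"delta_pos":[0,0,-0.04],"rot":[0,0,0]},
    {"claw":0.62,"delta_pos":[0,0,-0.06],"rot":[0,0,0]},
    {"claw":0.62,"delta_pos":[0,0,-0.08],"rot":[0,0,0]},
    {"claw":0.62,"delta_pos":[0,0,-0.1],"rot":[0,0,0]},
    {"claw":0.62,"delta_pos":[0,0,-0.12],"rot":[0,0,0]},
    {"claw":0.62,"delta_pos":[0,0,-0.12],"rot":[0,0,0]},
    {"claw":0.62,"delta_pos":[0,0,-0.12],"rot":[0,0,0]},
    {"claw":0.62,"delta_pos":[0,0,-0.12],"rot":[0,0,0]},
    {"claw":0.62,"delta_pos":[0,0,-0.12],"rot":[0,0,0]}
  ]
}}

```text
time: 34.23
position: [0.5007, -0.111, -0.0249]
tool_rot: [179.9, 0.1, 82.0]
wrist_force: [-20.3, 6.4, 51.4]
opening: 0.623
grasp_force: 25.2
```

Contact: at opening 0.62 the tips are ≈25 mm above the reported TCP (a little less when closed). Now to ball A at (0.4716, −0.2115).

Call:
{"op": "apply_moves", "data": {
  "rows": [
    {"claw":0.62,"delta_pos":[0,0,0.2],"rot":[0,0,0]},
    {"claw":0.62,"delta_pos":[0,0,0.4],"rot":[0,0,0]},
    {"claw":0.62,"delta_pos":[0,0,0.6],"rot":[0,0,0]},
    {"claw":0.62,"delta_pos":[0,0,0.8],"rot":[0,0,0]},
    {"claw":0.62,"delta_pos":[0,0,1],"rot":[0,0,0]},
    {"claw":0.62,"delta_pos":[-0.1,-0.3,1],"rot":[0,0,0]},
    {"claw":0.62,"delta_pos":[-0.2,-0.7,1],"rot":[0,0,0]},
    {"claw":0.62,"delta_pos":[-0.284,-1,1],"rot":[0,0,0]},
    {"claw":0.62,"delta_pos":[-0.284,-1,1],"rot":[0,0,0]},
    {"claw":0.62,"delta_pos":[-0.284,-1,1],"rot":[0,0,0]}
  ]
}}

```text
time: 35.07
position: [0.4711, -0.2119, 0.0647]
tool_rot: [180.0, -0.0, 81.8]
wrist_force: [-0.1, 1.4, -0.9]
opening: 0.62
grasp_force: 0.0
```

Call:
{"op": "apply_moves", "data": {
  "rows": [
    {"claw":0.62,"delta_pos":[0,-0.01,-0.1],"rot":[0,0,0]},
    {"claw":0.62,"delta_pos":[0,-0.01,-0.25],"rot":[0,0,0]},
    {"claw":0.62,"delta_pos":[0,-0.01,-0.4],"rot":[0,0,0]},
    {"claw":0.62,"delta_pos":[0,-0.01,-0.5],"rot":[0,0,0]},
    {"claw":0.62,"delta_pos":[0,-0.01,-0.6],"rot":[0,0,0]},
    {"claw":0.62,"delta_pos":[0,-0.01,-0.66],"rot":[0,0,0]},
    {"claw":0.62,"delta_pos":[0,-0.01,-0.71],"rot":[0,0,0]},
    {"claw":0.62,"delta_pos":[0,-0.01,-0.71],"rot":[0,0,0]},
    {"claw":0.62,"delta_pos":[0,-0.01,-0.71],"rot":[0,0,0]},
    {"claw":0.62,"delta_pos":[0,-0.01,-0.71],"rot":[0,0,0]}
  ]
}}

```text
time: 35.9
position: [0.4721, -0.212, -0.0056]
tool_rot: [179.9, 0.0, 82.0]
wrist_force: [0.3, -0.2, -0.1]
opening: 0.62
grasp_force: 0.0
```

Call:
{"op": "apply_moves", "data": {
  "rows": [
    {"claw":0.3,"delta_pos":[0,0,0],"rot":[0,0,0]},
    {"claw":0.3,"delta_pos":[0,0,0],"rot":[0,0,0]},
    {"claw":0.3,"delta_pos":[0,0,0],"rot":[0,0,0]},
    {"claw":0.3,"delta_pos":[0,0,0],"rot":[0,0,0]},
    {"claw":0.3,"delta_pos":[0,0,0],"rot":[0,0,0]},
    {"claw":0.3,"delta_pos":[0,0,0],"rot":[0,0,0]},
    {"claw":0.3,"delta_pos":[0,0,0],"rot":[0,0,0]},
    {"claw":0.3,"delta_pos":[0,0,0],"rot":[0,0,0]},
    {"claw":0.3,"delta_pos":[0,0,0],"rot":[0,0,0]},
    {"claw":0.3,"delta_pos":[0,0,0],"rot":[0,0,0]}
  ],
  "force": 20
}}

```text
time: 36.73
position: [0.4717, -0.2119, -0.006]
tool_rot: [180.0, 0.0, 82.0]
wrist_force: [-0.2, 0.2, 2.6]
opening: 0.414
grasp_force: 20.0
```

Call:
{"op": "apply_moves", "data": {
  "rows": [
    {"claw":0.3,"delta_pos":[0,0,0.05],"rot":[0,0,0]},
    {"claw":0.3,"delta_pos":[0,0,0.1],"rot":[0,0,0]},
    {"claw":0.3,"delta_pos":[0,0,0.15],"rot":[0,0,0]},
    {"claw":0.3,"delta_pos":[0,0,0.2],"rot":[0,0,0]},
    {"claw":0.3,"delta_pos":[0,0,0.25],"rot":[0,0,0]},
    {"claw":0.3,"delta_pos":[0,0,0.3],"rot":[0,0,0]},
    {"claw":0.3,"delta_pos":[0,0,0.3],"rot":[0,0,0]},
    {"claw":0.3,"delta_pos":[0,0,0.3],"rot":[0,0,0]},
    {"claw":0.3,"delta_pos":[0,0,0.3],"rot":[0,0,0]},
    {"claw":0.3,"delta_pos":[0,0,0.3],"rot":[0,0,0]}
  ]
}}

```text
time: 37.57
position: [0.4711, -0.2115, 0.0233]
tool_rot: [-180.0, -0.0, 82.0]
wrist_force: [0.9, 0.4, -2.7]
opening: 0.413
grasp_force: 20.0
```

```bash
python3 - <<'E'
from h import *
s=status.state();print(s['time'],s['position'],s['wrist_force'],s['opening'],s['grasp_force'])
c=vision.calibration('wrist'); b=vision.capture('wrist'); np.save('w9.npy',c); cv2.imwrite('pics/w9.png',b[:,:,::-1])
cv2.imwrite('pics/w9z.png',cv2.resize(b[150:330,160:400],(800,600),interpolation=2)[:,:,::-1])
E
```

```text
37.5667 [ 0.47114241 -0.2114977   0.02329859] [ 0.92208276  0.37088284 -2.73054834] 0.41323983986937374 19.99967336654663
```

View pics/w9z.png

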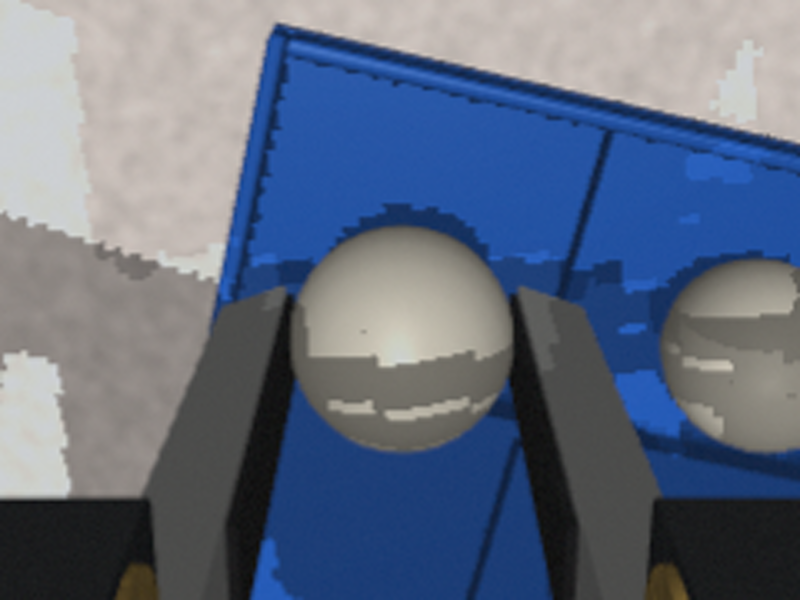

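Ball A is held cleanly mid-pad; B and C are still in the dish. Lifting and moving toward the jars, with a view of the rims on the way.

Call:
{"op": "apply_moves", "data": {
  "rows": [
    {"claw":0.3,"delta_pos":[0,0,0.15],"rot":[0,0,0]},
    {"claw":0.3,"delta_pos":[0,0,0.3],"rot":[0,0,0]},
    {"claw":0.3,"delta_pos":[0,0,0.45],"rot":[0,0,0]},
    {"claw":0.3,"delta_pos":[0,0,0.6],"rot":[0,0,0]},
    {"claw":0.3,"delta_pos":[0,0,0.75],"rot":[0,0,0]},
    {"claw":0.3,"delta_pos":[0,0,0.9],"rot":[0,0,0]},
    {"claw":0.3,"delta_pos":[0,0,1],"rot":[0,0,0]},
    {"claw":0.3,"delta_pos":[0,0,1],"rot":[0,0,0]},
    {"claw":0.3,"delta_pos":[0,0,1],"rot":[0,0,0]},
    {"claw":0.3,"delta_pos":[0,0,1],"rot":[0,0,0]}
  ],
  "force": 25
}}

```text
time: 38.45
position: [0.4709, -0.2113, 0.1225]
tool_rot: [-179.9, -0.0, 82.0]
wrist_force: [-0.2, -0.1, -2.5]
opening: 0.414
grasp_force: 25.0
```

Call:
{"op": "apply_moves", "data": {
  "rows": [
    {"claw":0.3,"delta_pos":[0.02,0.15,0.15],"rot":[0,0,0]},
    {"claw":0.3,"delta_pos":[0.05,0.3,0.3],"rot":[0,0,0]},
    {"claw":0.3,"delta_pos":[0.07,0.45,0.45],"rot":[0,0,0]},
    {"claw":0.3,"delta_pos":[0.1,0.6,0.6],"rot":[0,0,0]},
    {"claw":0.3,"delta_pos":[0.12,0.75,0.75],"rot":[0,0,0]},
    {"claw":0.3,"delta_pos":[0.15,0.9,0.9],"rot":[0,0,0]},
    {"claw":0.3,"delta_pos":[0.15,1,0.9],"rot":[0,0,0]},
    {"claw":0.3,"delta_pos":[0.15,1,0.9],"rot":[0,0,0]},
    {"claw":0.3,"delta_pos":[0.15,1,0.9],"rot":[0,0,0]},
    {"claw":0.3,"delta_pos":[0.15,1,0.9],"rot":[0,0,0]}
  ]
}}

```text
time: 39.28
position: [0.4855, -0.112, 0.2116]
tool_rot: [-179.8, 0.0, 81.9]
wrist_force: [0.1, 0.1, -3.0]
opening: 0.409
grasp_force: 25.0
```

Call:
{"op": "apply_moves", "data": {
  "rows": [
    {"claw":0.3,"delta_pos":[0.02,0.15,0.15],"rot":[0,0,0]},
    {"claw":0.3,"delta_pos":[0.05,0.3,0.3],"rot":[0,0,0]},
    {"claw":0.3,"delta_pos":[0.07,0.45,0.45],"rot":[0,0,0]},
    {"claw":0.3,"delta_pos":[0.1,0.6,0.6],"rot":[0,0,0]},
    {"claw":0.3,"delta_pos":[0.12,0.75,0.75],"rot":[0,0,0]},
    {"claw":0.3,"delta_pos":[0.15,0.9,0.9],"rot":[0,0,0]},
    {"claw":0.3,"delta_pos":[0.15,1,0.9],"rot":[0,0,0]},
    {"claw":0.3,"delta_pos":[0.15,1,0.9],"rot":[0,0,0]},
    {"claw":0.3,"delta_pos":[0.15,1,0.9],"rot":[0,0,0]},
    {"claw":0.3,"delta_pos":[0.15,1,0.9],"rot":[0,0,0]}
  ]
}}

```text
time: 40.12
position: [0.5008, -0.0125, 0.3017]
tool_rot: [-179.8, 0.0, 81.9]
wrist_force: [-0.4, -1.1, -2.2]
opening: 0.413
grasp_force: 25.0
```

```bash
python3 - <<'E'
from balls import *
s=status.state();print(s['time'],s['position'],s['wrist_force'],s['opening'])
c=vision.calibration('wrist'); b=vision.capture('wrist'); np.save('w10.npy',c); cv2.imwrite('pics/w10.png',b[:,:,::-1])
g=cv2.medianBlur(cv2.cvtColor(b,cv2.COLOR_RGB2GRAY),5)
H=cv2.HoughCircles(g,cv2.HOUGH_GRADIENT,1,30,param1=100,param2=30,minRadius=20,maxRadius=50)
if H is not None:
  for u,v,r in H[0]:
    P=atz((u,v),c,.096); print('H',u,v,r,P, 'R',np.linalg.norm(atz((u+r,v),c,.096)-P))
e=np.array([.1365,.9906]);f=np.array([-e[1],e[0]]);h=np.array([.4937,-.0137])
for sx in(.14,.234):
  for sy in(.047,-.047): P=h+e*sx+f*sy; print(P,proj([*P,.096],c))
c9=np.load('w9.npy',allow_pickle=True).item(); w9=cv2.imread('pics/w9.png'); B=circ(w9,(388,256),16); print('B',B,atz(B[0],c9,.024))
cv2.imwrite('pics/w10v.png',b[:,:,::-1])
E
```

```text
40.1167 [ 0.50084745 -0.01251964  0.30172968] [-0.42888989 -1.08069725 -2.18787657] 0.4134803672615577
H 279.5 250.5 33.8 [ 0.48426707 -0.12177106  0.096     ] R 0.047342118738240554
H 307.5 52.5 40.5 [0.55253536 0.12432878 0.096     ] R 0.047256677633345866
H 242.5 52.5 42.7 [0.4773158  0.13506033 0.096     ] R 0.049921595255865786
H 379.5 190.5 30.4 [ 0.6272747  -0.05440005  0.096     ] R 0.039868367213098034
[0.4662518 0.1313995] [[233.76659949  57.34745008]]
[0.5593682 0.1185685] [[313.85694865  56.93501124]]
[0.4790828 0.2245159] [[229.44297331 -38.11628149]]
[0.5721992 0.2116849] [[316.31364667 -38.64683062]]
B (array([388., 256.]), 25.000099182128906, np.int32(1957)) [ 0.54370722 -0.23925621  0.024     ]
```

View pics/w10v.png

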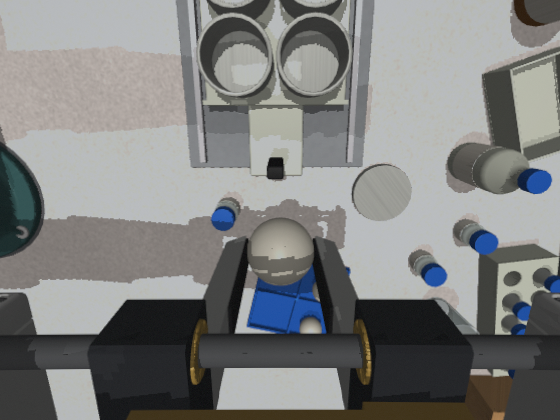

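Front jar rims centre at about (235,55) and (314,55), 1–2 px from the prediction, so front jars ≈ (0.467,0.133) and (0.560,0.120). Lowering ball A into the front-left jar.

Call:
{"op": "apply_moves", "data": {
  "rows": [
    {"claw":0.3,"delta_pos":[-0.03,0.15,-0.1],"rot":[0,0,0]},
    {"claw":0.3,"delta_pos":[-0.06,0.3,-0.2],"rot":[0,0,0]},
    {"claw":0.3,"delta_pos":[-0.1,0.45,-0.3],"rot":[0,0,0]},
    {"claw":0.3,"delta_pos":[-0.13,0.6,-0.4],"rot":[0,0,0]},
    {"claw":0.3,"delta_pos":[-0.16,0.75,-0.5],"rot":[0,0,0]},
    {"claw":0.3,"delta_pos":[-0.2,0.9,-0.6],"rot":[0,0,0]},
    {"claw":0.3,"delta_pos":[-0.2,1,-0.6],"rot":[0,0,0]},
    {"claw":0.3,"delta_pos":[-0.2,1,-0.6],"rot":[0,0,0]},
    {"claw":0.3,"delta_pos":[-0.2,1,-0.6],"rot":[0,0,0]},
    {"claw":0.3,"delta_pos":[-0.2,1,-0.6],"rot":[0,0,0]}
  ]
}}

```text
time: 41.0
position: [0.482, 0.0875, 0.2444]
tool_rot: [179.9, 0.0, 81.9]
wrist_force: [0.5, -0.8, -2.0]
opening: 0.415
grasp_force: 25.0
```

Call:
{"op": "apply_moves", "data": {
  "rows": [
    {"claw":0.3,"delta_pos":[-0.05,0.15,-0.15],"rot":[0,0,0]},
    {"claw":0.3,"delta_pos":[-0.1,0.3,-0.3],"rot":[0,0,0]},
    {"claw":0.3,"delta_pos":[-0.14,0.455,-0.45],"rot":[0,0,0]},
    {"claw":0.3,"delta_pos":[-0.14,0.455,-0.6],"rot":[0,0,0]},
    {"claw":0.3,"delta_pos":[-0.14,0.455,-0.75],"rot":[0,0,0]},
    {"claw":0.3,"delta_pos":[-0.14,0.455,-0.9],"rot":[0,0,0]},
    {"claw":0.3,"delta_pos":[-0.14,0.455,-1],"rot":[0,0,0]},
    {"claw":0.3,"delta_pos":[-0.14,0.455,-1],"rot":[0,0,0]},
    {"claw":0.3,"delta_pos":[-0.14,0.455,-1],"rot":[0,0,0]},
    {"claw":0.3,"delta_pos":[-0.14,0.455,-1],"rot":[0,0,0]}
  ]
}}

```text
time: 41.83
position: [0.4684, 0.1336, 0.145]
tool_rot: [179.9, -0.0, 81.9]
wrist_force: [0.1, 0.1, -2.1]
opening: 0.414
grasp_force: 25.0
```

Call:
{"op": "apply_moves", "data": {
  "rows": [
    {"claw":0.3,"delta_pos":[0,0,-0.12],"rot":[0,0,0]},
    {"claw":0.3,"delta_pos":[0,0,-0.24],"rot":[0,0,0]},
    {"claw":0.3,"delta_pos":[0,0,-0.36],"rot":[0,0,0]},
    {"claw":0.3,"delta_pos":[0,0,-0.48],"rot":[0,0,0]},
    {"claw":0.3,"delta_pos":[0,0,-0.6],"rot":[0,0,0]},
    {"claw":0.3,"delta_pos":[0,0,-0.72],"rot":[0,0,0]},
    {"claw":0.3,"delta_pos":[0,0,-0.84],"rot":[0,0,0]},
    {"claw":0.3,"delta_pos":[0,0,-0.94],"rot":[0,0,0]},
    {"claw":0.3,"delta_pos":[0,0,-1],"rot":[0,0,0]},
    {"claw":0.3,"delta_pos":[0,0,-1],"rot":[0,0,0]}
  ]
}}

```text
time: 42.67
position: [0.4661, 0.1336, 0.0417]
tool_rot: [-179.8, 0.1, 82.0]
wrist_force: [-0.4, -0.2, -2.5]
opening: 0.408
grasp_force: 25.0
```

Call:
{"op": "apply_moves", "data": {
  "rows": [
    {"claw":0.3,"delta_pos":[0,0,-0.03],"rot":[0,0,0]},
    {"claw":0.3,"delta_pos":[0,0,-0.06],"rot":[0,0,0]},
    {"claw":0.3,"delta_pos":[0,0,-0.09],"rot":[0,0,0]},
    {"claw":0.3,"delta_pos":[0,0,-0.12],"rot":[0,0,0]},
    {"claw":0.3,"delta_pos":[0,0,-0.15],"rot":[0,0,0]},
    {"claw":0.3,"delta_pos":[0,0,-0.17],"rot":[0,0,0]},
    {"claw":0.3,"delta_pos":[0,0,-0.19],"rot":[0,0,0]},
    {"claw":0.3,"delta_pos":[0,0,-0.21],"rot":[0,0,0]},
    {"claw":0.3,"delta_pos":[0,0,-0.22],"rot":[0,0,0]},
    {"claw":0.3,"delta_pos":[0,0,-0.22],"rot":[0,0,0]}
  ]
}}

```text
time: 43.5
position: [0.4673, 0.1338, 0.0214]
tool_rot: [-180.0, 0.0, 82.0]
wrist_force: [-0.6, 1.0, -2.2]
opening: 0.414
grasp_force: 25.0
```

Call:
{"op": "apply_moves", "data": {
  "rows": [
    {"claw":0.3,"delta_pos":[0,0,-0.005],"rot":[0,0,0]},
    {"claw":0.3,"delta_pos":[0,0,-0.01],"rot":[0,0,0]},
    {"claw":0.3,"delta_pos":[0,0,-0.015],"rot":[0,0,0]},
    {"claw":0.3,"delta_pos":[0,0,-0.015],"rot":[0,0,0]},
    {"claw":0.3,"delta_pos":[0,0,-0.02],"rot":[0,0,0]},
    {"claw":0.3,"delta_pos":[0,0,-0.02],"rot":[0,0,0]},
    {"claw":0.3,"delta_pos":[0,0,-0.02],"rot":[0,0,0]},
    {"claw":0.3,"delta_pos":[0,0,-0.02],"rot":[0,0,0]},
    {"claw":0.3,"delta_pos":[0,0,-0.02],"rot":[0,0,0]},
    {"claw":0.3,"delta_pos":[0,0,-0.02],"rot":[0,0,0]}
  ]
}}

```text
time: 44.33
position: [0.4676, 0.1339, 0.02]
tool_rot: [180.0, -0.0, 82.0]
wrist_force: [-1.2, 0.5, 1.3]
opening: 0.411
grasp_force: 25.0
```

Ball A rests on the jar floor. Releasing, rising, heading for ball B.

Call:
{"op": "apply_moves", "data": {
  "rows": [
    {"claw":0.45,"delta_pos":[0,0,0],"rot":[0,0,0]},
    {"claw":0.48,"delta_pos":[0,0,0],"rot":[0,0,0]},
    {"claw":0.5,"delta_pos":[0,0,0],"rot":[0,0,0]},
    {"claw":0.5,"delta_pos":[0,0,0],"rot":[0,0,0]},
    {"claw":0.5,"delta_pos":[0,0,0.1],"rot":[0,0,0]},
    {"claw":0.5,"delta_pos":[0,0,0.25],"rot":[0,0,0]},
    {"claw":0.5,"delta_pos":[0,0,0.5],"rot":[0,0,0]},
    {"claw":0.5,"delta_pos":[0,0,0.75],"rot":[0,0,0]},
    {"claw":0.5,"delta_pos":[0,0,1],"rot":[0,0,0]},
    {"claw":0.5,"delta_pos":[0,0,1],"rot":[0,0,0]}
  ]
}}

```text
time: 45.17
position: [0.4713, 0.1345, 0.1266]
tool_rot: [179.3, -0.2, 82.0]
wrist_force: [0.2, 0.5, 0.5]
opening: 0.501
grasp_force: 0.0
```

Call:
{"op": "apply_moves", "data": {
  "rows": [
    {"claw":0.62,"delta_pos":[0.2,-1,0.2],"rot":[0,0,0]},
    {"claw":0.62,"delta_pos":[0.2,-1,0.2],"rot":[0,0,0]},
    {"claw":0.62,"delta_pos":[0.2,-1,0.2],"rot":[0,0,0]},
    {"claw":0.62,"delta_pos":[0.2,-1,0.2],"rot":[0,0,0]},
    {"claw":0.62,"delta_pos":[0.2,-1,0.2],"rot":[0,0,0]},
    {"claw":0.62,"delta_pos":[0.2,-1,0.2],"rot":[0,0,0]},
    {"claw":0.62,"delta_pos":[0.2,-1,0.2],"rot":[0,0,0]},
    {"claw":0.62,"delta_pos":[0.2,-1,0.2],"rot":[0,0,0]},
    {"claw":0.62,"delta_pos":[0.2,-1,0.2],"rot":[0,0,0]},
    {"claw":0.62,"delta_pos":[0.2,-1,0.2],"rot":[0,0,0]}
  ]
}}

```text
time: 46.0
position: [0.4873, 0.0346, 0.1395]
tool_rot: [-180.0, -0.0, 82.0]
wrist_force: [-0.4, -0.4, -0.8]
opening: 0.619
grasp_force: 0.0
```

Call:
{"op": "apply_moves", "data": {
  "rows": [
    {"claw":0.62,"delta_pos":[0.2,-1,0],"rot":[0,0,0]},
    {"claw":0.62,"delta_pos":[0.2,-1,0],"rot":[0,0,0]},
    {"claw":0.62,"delta_pos":[0.2,-1,0],"rot":[0,0,0]},
    {"claw":0.62,"delta_pos":[0.2,-1,0],"rot":[0,0,0]},
    {"claw":0.62,"delta_pos":[0.2,-1,0],"rot":[0,0,0]},
    {"claw":0.62,"delta_pos":[0.2,-1,0],"rot":[0,0,0]},
    {"claw":0.62,"delta_pos":[0.2,-1,0],"rot":[0,0,0]},
    {"claw":0.62,"delta_pos":[0.2,-1,0],"rot":[0,0,0]},
    {"claw":0.62,"delta_pos":[0.2,-1,0],"rot":[0,0,0]},
    {"claw":0.62,"delta_pos":[0.2,-1,0],"rot":[0,0,0]}
  ]
}}

```text
time: 46.83
position: [0.5074, -0.0655, 0.1398]
tool_rot: [180.0, -0.0, 82.0]
wrist_force: [0.5, 0.2, -1.3]
opening: 0.62
grasp_force: 0.0
```

Call:
{"op": "apply_moves", "data": {
  "rows": [
    {"claw":0.62,"delta_pos":[0.36,-1,0],"rot":[0,0,0]},
    {"claw":0.62,"delta_pos":[0.36,-1,0],"rot":[0,0,0]},
    {"claw":0.62,"delta_pos":[0.36,-1,0],"rot":[0,0,0]},
    {"claw":0.62,"delta_pos":[0.36,-1,0],"rot":[0,0,0]},
    {"claw":0.62,"delta_pos":[0.36,-1,0],"rot":[0,0,0]},
    {"claw":0.62,"delta_pos":[0.36,-1,0],"rot":[0,0,0]},
    {"claw":0.62,"delta_pos":[0.36,-1,0],"rot":[0,0,0]},
    {"claw":0.62,"delta_pos":[0.36,-1,0],"rot":[0,0,0]},
    {"claw":0.62,"delta_pos":[0.36,-1,0],"rot":[0,0,0]},
    {"claw":0.62,"delta_pos":[0.36,-1,0],"rot":[0,0,0]}
  ]
}}

```text
time: 47.67
position: [0.5434, -0.1654, 0.14]
tool_rot: [180.0, 0.0, 82.0]
wrist_force: [0.3, 0.6, 0.4]
opening: 0.617
grasp_force: 0.0
```

```bash
cat > find.py <<'E'
from balls import *
import sys
def dishballs(name):
    s=status.state(); c=vision.calibration('wrist'); b=vision.capture('wrist')[:,:,::-1]; cv2.imwrite(f'pics/{name}.png',b); np.save(f'{name}.npy',c)
    print(s['time'],s['position'],s['wrist_force'],s['opening'])
    g=cv2.medianBlur(cv2.cvtColor(b,cv2.COLOR_BGR2GRAY),5)
    H=cv2.HoughCircles(g,cv2.HOUGH_GRADIENT,1,25,param1=90,param2=16,minRadius=10,maxRadius=34)
    for u,v,r in (H[0] if H is not None else []):
        P=atz((u,v),c,.024); R=np.linalg.norm(atz((u+r,v),c,.024)-P); k=b[int(v),int(u)]
        if .015<R<.024 and .40<P[0]<.62 and -.37<P[1]<-.14: print('ball?',(u,v,r),P.round(4),R.round(4),k)
dishballs(sys.argv[1])
E
python3 find.py w11; python3 - <<'E'
import sys; sys.path.insert(0,'.')
from balls import *
c=np.load('w11.npy',allow_pickle=True).item(); b=cv2.imread('pics/w11.png')
for P in ((.5433,-.2395,.024),(.509,-.312,.024)):
    u=proj(P,c)[0]; R=circ(b,u,22,1.5); print(u,R, R and atz(R[0],c,.024))
E
```

```text
47.6667 [ 0.54342493 -0.16539878  0.13999208] [0.2757278  0.61031131 0.44370368] 0.6173773372098985
ball? (np.float32(270.5), np.float32(316.5), np.float32(16.9)) [ 0.5117 -0.3146  0.024 ] 0.0197 [121 130 133]
[288.86067928 254.91452223] None None
[267.86080027 314.86121651] (array([262.16378784, 318.41809082]), 25.994359970092773, np.int32(1109)) [ 0.50168202 -0.31583976  0.024     ]
```

```bash
python3 - <<'E'
from balls import *
c=np.load('w11.npy',allow_pickle=True).item(); b=cv2.imread('pics/w11.png')
g=cv2.medianBlur(cv2.cvtColor(b,cv2.COLOR_BGR2GRAY),5)
H=cv2.HoughCircles(g,cv2.HOUGH_GRADIENT,1,15,param1=60,param2=13,minRadius=12,maxRadius=34)
for u,v,r in H[0]:
    P=atz((u,v),c,.024);R=np.linalg.norm(atz((u+r,v),c,.024)-P)
    if .016<R<.024: print((u,v,r),P.round(3),R.round(4),b[int(v),int(u)])
hsv=cv2.cvtColor(b,cv2.COLOR_BGR2HSV); y0,x0=255,289
print(b[235:280:6,260:320:8].tolist())
s=vision.capture('scene'); cv2.imwrite('pics/s11.png',s[:,:,::-1]); 
E
```

```text
(np.float32(212.5), np.float32(78.5), np.float32(20.8)) [ 0.496 -0.05   0.024] 0.0194 [200 198 194]
(np.float32(133.5), np.float32(121.5), np.float32(19.4)) [ 0.413 -0.078  0.024] 0.0186 [ 96 100  96]
(np.float32(512.5), np.float32(164.5), np.float32(24.3)) [ 0.778 -0.172  0.024] 0.0238 [117 119 114]
(np.float32(463.5), np.float32(223.5), np.float32(19.9)) [ 0.731 -0.229  0.024] 0.0208 [174  86  35]
(np.float32(439.5), np.float32(213.5), np.float32(21.7)) [ 0.707 -0.214  0.024] 0.0226 [121 125 120]
(np.float32(270.5), np.float32(316.5), np.float32(16.6)) [ 0.512 -0.315  0.024] 0.0194 [121 130 133]
(np.float32(339.5), np.float32(255.5), np.float32(17.2)) [ 0.598 -0.248  0.024] 0.0189 [81 83 82]
(np.float32(388.5), np.float32(351.5), np.float32(19.1)) [ 0.646 -0.383  0.024] 0.0229 [76 75 73]
(np.float32(507.5), np.float32(70.5), np.float32(23.5)) [ 0.767 -0.082  0.024] 0.0212 [ 97 101 105]
(np.float32(525.5), np.float32(26.5), np.float32(26.6)) [ 0.78  -0.048  0.024] 0.0231 [77 81 82]
(np.float32(193.5), np.float32(273.5), np.float32(21.0)) [ 0.435 -0.247  0.024] 0.0234 [79 72 70]
(np.
[... 569 characters left out ...]
28], [116, 61, 30], [117, 62, 30], [116, 61, 30], [116, 60, 29], [116, 62, 29], [114, 59, 24]], [[117, 63, 30], [117, 63, 32], [115, 60, 28], [115, 60, 27], [115, 59, 26], [115, 60, 29], [115, 60, 29], [106, 55, 25]], [[115, 61, 27], [116, 61, 28], [116, 61, 28], [116, 60, 27], [117, 62, 29], [116, 60, 28], [114, 59, 25], [65, 35, 16]], [[105, 54, 26], [116, 61, 29], [115, 59, 27], [115, 59, 28], [115, 60, 28], [116, 62, 31], [116, 60, 29], [109, 56, 27]], [[104, 54, 24], [67, 36, 17], [73, 39, 21], [96, 49, 22], [115, 60, 28], [115, 60, 26], [114, 59, 26], [104, 60, 35]], [[116, 60, 29], [115, 59, 25], [115, 60, 28], [115, 60, 28], [73, 39, 17], [68, 36, 18], [83, 43, 18], [129, 132, 139]]]
```

Ball B has been knocked out of its compartment (only blue floor there now). I'll place the camera straight above the dish.

Call:
{"op": "apply_moves", "data": {
  "rows": [
    {"claw":0.62,"delta_pos":[-0.2,0,1],"rot":[0,0,0]},
    {"claw":0.62,"delta_pos":[-0.2,0,1],"rot":[0,0,0]},
    {"claw":0.62,"delta_pos":[-0.2,0,1],"rot":[0,0,0]},
    {"claw":0.62,"delta_pos":[-0.2,-1,1],"rot":[0,0,0]},
    {"claw":0.62,"delta_pos":[-0.2,-1,1],"rot":[0,0,0]},
    {"claw":0.62,"delta_pos":[-0.2,-1,1],"rot":[0,0,0]},
    {"claw":0.62,"delta_pos":[-0.2,-1,1],"rot":[0,0,0]},
    {"claw":0.62,"delta_pos":[-0.2,-1,1],"rot":[0,0,0]},
    {"claw":0.62,"delta_pos":[-0.2,-1,1],"rot":[0,0,0]},
    {"claw":0.62,"delta_pos":[-0.2,-1,1],"rot":[0,0,0]}
  ]
}}

```text
time: 48.6
position: [0.5236, -0.2647, 0.2397]
tool_rot: [-180.0, -0.0, 82.1]
wrist_force: [-0.6, 0.0, -0.4]
opening: 0.622
grasp_force: 0.0
```

Call:
{"op": "apply_moves", "data": {
  "rows": [
    {"claw":0.62,"delta_pos":[0,-0.6,0],"rot":[0,0,0]},
    {"claw":0.62,"delta_pos":[0,-0.6,0],"rot":[0,0,0]},
    {"claw":0.62,"delta_pos":[0,-0.6,0],"rot":[0,0,0]},
    {"claw":0.62,"delta_pos":[0,-0.6,0],"rot":[0,0,0]},
    {"claw":0.62,"delta_pos":[0,-0.6,0],"rot":[0,0,0]},
    {"claw":0.62,"delta_pos":[0,-0.6,0],"rot":[0,0,0]},
    {"claw":0.62,"delta_pos":[0,-0.6,0],"rot":[0,0,0]},
    {"claw":0.62,"delta_pos":[0,-0.6,0],"rot":[0,0,0]},
    {"claw":0.62,"delta_pos":[0,-0.6,0],"rot":[0,0,0]},
    {"claw":0.62,"delta_pos":[0,-0.6,0],"rot":[0,0,0]}
  ]
}}

```text
time: 49.43
position: [0.5236, -0.3258, 0.2399]
tool_rot: [180.0, 0.0, 82.0]
wrist_force: [-0.8, 0.1, -0.8]
opening: 0.621
grasp_force: 0.0
```

```bash
python3 find.py w12; python3 - <<'E'
from balls import *
c=np.load('w12.npy',allow_pickle=True).item(); b=cv2.imread('pics/w12.png')
g=cv2.medianBlur(cv2.cvtColor(b,cv2.COLOR_BGR2GRAY),5)
H=cv2.HoughCircles(g,cv2.HOUGH_GRADIENT,1,15,param1=60,param2=13,minRadius=10,maxRadius=25)
for u,v,r in H[0]:
    P=atz((u,v),c,.022);R=np.linalg.norm(atz((u+r,v),c,.022)-P)
    if .016<R<.024: print((u,v,r),P.round(3),R.round(4),b[int(v),int(u)])
E
```

```text
49.4333 [ 0.52356148 -0.3257811   0.2398712 ] [-0.84399112  0.13126954 -0.80510991] 0.6214689012302264
ball? (np.float32(268.5), np.float32(163.5), np.float32(14.1)) [ 0.5105 -0.3131  0.024 ] 0.0187 [192 189 187]
(np.float32(436.5), np.float32(53.5), np.float32(18.2)) [ 0.73  -0.211  0.022] 0.0217 [172  90  41]
(np.float32(268.5), np.float32(162.5), np.float32(13.6)) [ 0.511 -0.312  0.022] 0.0181 [191 189 186]
(np.float32(546.5), np.float32(103.5), np.float32(15.2)) [ 0.864 -0.288  0.022] 0.0185 [61 52 47]
(np.float32(536.5), np.float32(202.5), np.float32(13.8)) [ 0.864 -0.418  0.022] 0.0183 [67 67 65]
(np.float32(531.5), np.float32(162.5), np.float32(16.3)) [ 0.853 -0.361  0.022] 0.0209 [61 65 64]
(np.float32(541.5), np.float32(139.5), np.float32(15.5)) [ 0.863 -0.332  0.022] 0.0195 [64 66 65]
(np.float32(542.5), np.float32(59.5), np.float32(16.6)) [ 0.855 -0.236  0.022] 0.0195 [62 66 66]
(np.float32(420.5), np.float32(60.5), np.float32(16.3)) [ 0.711 -0.216  0.022] 0.0196 [58 30 16]
(np.float32(498.5), np.float32(5.5), np.float32(14.4)) [ 0.799 -0.17   0.022] 0.0163 [124  66  33]
(np.float32(556.5), np.float32(140.5), np.float32(14.4)) [ 0.882 -0.337  0.022] 0.018 [162  80  32]
(np.float32(389.5), np.float32(356.5), np.float32(11.8)) [ 0.655 -0.648  0.022] 0.0188 [77 75 75]
(np.float32(520.5), np.float32(358.5), np.float32(14.1)) [ 0.86  -0.679  0.022] 0.0218 [76 74 74]
(np.float32(410.5), np.float32(370.5), np.float32(10.5)) [ 0.688 -0.68   0.022] 0.0169 [36 71 87]
```

View pics/w12.png

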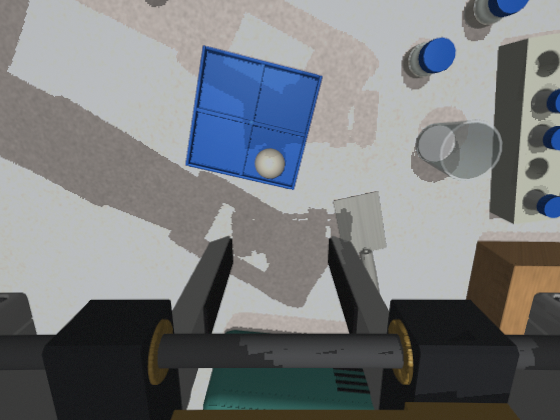

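Only ball C, at (270,163), is in the dish; B has rolled elsewhere. I'll search with image differences between before and now.

```bash
python3 - <<'E'
from balls import *
cs,ct=vision.calibration('scene'),vision.calibration('top')
for n in ('scene','top'): cv2.imwrite(f'pics/{n}12.png',vision.capture(n)[:,:,::-1])
# ortho 2mm/px on z=.02 : x .30...90 , y -.45...15
X0,X1,Y0,Y1,S=.30,.90,-.50,.10,.002
xs,ys=np.meshgrid(np.arange(X0,X1,S),np.arange(Y0,Y1,S)); G=np.stack([xs.ravel(),ys.ravel(),np.full(xs.size,.02)],1)
def ortho(im,c):
    p=proj(G,c).reshape(*xs.shape,2).astype(np.float32); return cv2.remap(im,p[...,0],p[...,1],1,borderValue=0)
def load(f): return cv2.imread(f'pics/{f}.png')
L={n:np.load(f'{n}.npy',allow_pickle=True).item() for n in ('w8','w10','w11','w12')}
O={n:ortho(load(n),L[n]) for n in L}
O['s0']=ortho(load('scene0'),cs);O['s11']=ortho(load('s11'),cs);O['s12']=ortho(load('scene12'),cs);O['t0']=ortho(load('top0'),ct);O['t12']=ortho(load('top12'),ct)
np.savez('o.npz',**O)
for n in ('w11','w12','s11','s12','t12'):
    g=cv2.medianBlur(cv2.cvtColor(O[n],cv2.COLOR_BGR2GRAY),3); g=cv2.resize(g,None,fx=2,fy=2)
    H=cv2.HoughCircles(g,cv2.HOUGH_GRADIENT,1,20,param1=40,param2=14,minRadius=16,maxRadius=24)
    print(n,[(round(X0+u/2*S,3),round(Y0+v/2*S,3),int(r),g[int(v),int(u)]) for u,v,r in (H[0] if H is not None else [])][:25])
E
```

```text
w11 [(np.float32(0.731), np.float32(-0.309), 22, np.uint8(145)), (np.float32(0.738), np.float32(-0.233), 20, np.uint8(80)), (np.float32(0.385), np.float32(-0.074), 18, np.uint8(76)), (np.float32(0.708), np.float32(-0.212), 22, np.uint8(127)), (np.float32(0.778), np.float32(-0.166), 19, np.uint8(103)), (np.float32(0.813), np.float32(-0.176), 20, np.uint8(80)), (np.float32(0.513), np.float32(-0.31), 18, np.uint8(118)), (np.float32(0.496), np.float32(-0.048), 17, np.uint8(197)), (np.float32(0.413), np.float32(-0.082), 23, np.uint8(101))]
w12 [(np.float32(0.735), np.float32(-0.211), 18, np.uint8(83)), (np.float32(0.512), np.float32(-0.312), 18, np.uint8(188)), (np.float32(0.733), np.float32(-0.318), 23, np.uint8(134)), (np.float32(0.708), np.float32(-0.214), 18, np.uint8(92)), (np.float32(0.866), np.float32(-0.332), 20, np.uint8(44)), (np.float32(0.866), np.float32(-0.414), 18, np.uint8(69)), (np.float32(0.864), np.float32(-0.286), 17, np.uint8(65)), (np.float32(0.781), np.float32(-0.17), 20, np.uint8(109))]
s11 [(np.float32(0.51), np.float32(-0.312), 19, np.uint8(120)), (np.float32(0.80
[... 1233 characters left out ...]
(np.float32(0.799), np.float32(-0.17), 19, np.uint8(66)), (np.float32(0.41), np.float32(-0.078), 23, np.uint8(61)), (np.float32(0.5), np.float32(-0.05), 20, np.uint8(160)), (np.float32(0.718), np.float32(-0.219), 22, np.uint8(67)), (np.float32(0.85), np.float32(-0.294), 19, np.uint8(59)), (np.float32(0.82), np.float32(-0.059), 18, np.uint8(68)), (np.float32(0.733), np.float32(-0.308), 21, np.uint8(130)), (np.float32(0.852), np.float32(-0.33), 18, np.uint8(59)), (np.float32(0.856), np.float32(-0.414), 17, np.uint8(58)), (np.float32(0.626), np.float32(0.08), 17, np.uint8(138)), (np.float32(0.526), np.float32(-0.422), 22, np.uint8(13)), (np.float32(0.896), np.float32(-0.248), 16, np.uint8(57))]
```

All three cameras agree on a new bright circle at ≈ (0.497, −0.048): that is ball B, on the bench in front of the tray. First I'll fetch C at (0.511, −0.313), which is right here.

Call:
{"op": "apply_moves", "data": {
  "rows": [
    {"claw":0.62,"delta_pos":[-0.125,0.13,-1],"rot":[0,0,0]},
    {"claw":0.62,"delta_pos":[-0.125,0.13,-1],"rot":[0,0,0]},
    {"claw":0.62,"delta_pos":[-0.125,0.13,-1],"rot":[0,0,0]},
    {"claw":0.62,"delta_pos":[-0.125,0.13,-1],"rot":[0,0,0]},
    {"claw":0.62,"delta_pos":[-0.125,0.13,-1],"rot":[0,0,0]},
    {"claw":0.62,"delta_pos":[-0.125,0.13,-1],"rot":[0,0,0]},
    {"claw":0.62,"delta_pos":[-0.125,0.13,-1],"rot":[0,0,0]},
    {"claw":0.62,"delta_pos":[-0.125,0.13,-1],"rot":[0,0,0]},
    {"claw":0.62,"delta_pos":[-0.125,0.13,-1],"rot":[0,0,0]},
    {"claw":0.62,"delta_pos":[-0.125,0.13,-1],"rot":[0,0,0]}
  ]
}}

```text
time: 50.42
position: [0.5115, -0.3137, 0.141]
tool_rot: [179.9, 0.1, 82.0]
wrist_force: [1.0, 0.4, 0.1]
opening: 0.62
grasp_force: 0.0
```

Call:
{"op": "apply_moves", "data": {
  "rows": [
    {"claw":0.62,"delta_pos":[0,0,-0.3],"rot":[0,0,0]},
    {"claw":0.62,"delta_pos":[0,0,-0.6],"rot":[0,0,0]},
    {"claw":0.62,"delta_pos":[0,0,-0.8],"rot":[0,0,0]},
    {"claw":0.62,"delta_pos":[0,0,-0.9],"rot":[0,0,0]},
    {"claw":0.62,"delta_pos":[0,0,-0.95],"rot":[0,0,0]},
    {"claw":0.62,"delta_pos":[0,0,-0.95],"rot":[0,0,0]},
    {"claw":0.62,"delta_pos":[0,0,-0.95],"rot":[0,0,0]},
    {"claw":0.62,"delta_pos":[0,0,-0.95],"rot":[0,0,0]},
    {"claw":0.62,"delta_pos":[0,0,-0.95],"rot":[0,0,0]},
    {"claw":0.62,"delta_pos":[0,0,-0.95],"rot":[0,0,0]}
  ]
}}

```text
time: 51.25
position: [0.5117, -0.3137, 0.0462]
tool_rot: [179.9, 0.1, 82.0]
wrist_force: [-0.0, 0.8, -0.6]
opening: 0.621
grasp_force: 0.0
```

```bash
python3 - <<'E'
from balls import *
s=status.state(); print(s['time'],s['position'],s['tool_rot'],s['opening'])
c=vision.calibration('wrist'); b=vision.capture('wrist')[:,:,::-1]
u=proj([.511,-.313,.024],c)[0]; g=cv2.medianBlur(cv2.cvtColor(b,cv2.COLOR_BGR2GRAY),5); m=np.zeros_like(g)
H=cv2.HoughCircles(g,cv2.HOUGH_GRADIENT,1,20,param1=80,param2=18,minRadius=24,maxRadius=42)
print(u,[(q, atz(q[:2],c,.024).round(4)) for q in H[0] if np.hypot(*(q[:2]-u))<40])
# ball B: fine
cs,ct=vision.calibration('scene'),vision.calibration('top'); w=np.load('w11.npy',allow_pickle=True).item()
p=[.497,-.048,.02]; obs=[]
for f,cc in (('w11',w),('scene12',cs),('top12',ct)):
    im=cv2.imread(f'pics/{f}.png'); q=proj(p,cc)[0]; k=4; r=22 if f=='w11' else 13
    cr=cv2.getRectSubPix(im,(int(r*4),int(r*4)),tuple(q.astype(np.float32).tolist())); cr=cv2.medianBlur(cv2.resize(cv2.cvtColor(cr,cv2.COLOR_BGR2GRAY),None,fx=k,fy=k,interpolation=2),5)
    rad=20*(cc['fx']/ (cv2.Rodrigues(cc['rvec'])[0]@p+cc['tvec'])[2])/1000
    H=cv2.HoughCircles(cr,cv2.HOUGH_GRADIENT,1,5,param1=50,param2=8,minRadius=int(rad*k*.85),maxRadius=int(rad*k*1.15))
    if H is not None:
        h=H[0][0]; uv=q+(h[:2]-cr.shape[0]/2)/k; obs.append((uv,cc)); print(f,q,uv,h[2]/k,rad,atz(uv,cc,.02).round(4))
print(tri(obs))
E
```

```text
51.25 [ 0.51174512 -0.31374602  0.04621497] [1.79861746e+02 7.49986321e-02 8.19663842e+01] 0.6208298111339438
[278.36085802 220.52428999] [(array([279.5, 220.5,  25.4], dtype=float32), array([ 0.5119, -0.3131,  0.024 ]))]
w11 [213.49629158  76.31509221] [216.62129158  77.94009221] 24.1 21.119838642555266 [ 0.4996 -0.0498  0.02  ]
scene12 [252.7802737  270.61489253] [253.4052737  274.23989253] 7.85 7.011085924898506 [ 0.4942 -0.0588  0.02  ]
top12 [296.03718436 246.35282538] [295.66218436 245.22782538] 6.1 5.447114663626382 [ 0.5011 -0.0466  0.02  ]
(array([ 0.49779064, -0.04801931, -0.00481106]), [np.float64(2.5311564062247367), np.float64(0.5834154021942213), np.float64(0.9604145540067988)])
```

Call:
{"op": "apply_moves", "data": {
  "rows": [
    {"claw":0.62,"delta_pos":[0,0,-0.1],"rot":[0,0,0]},
    {"claw":0.62,"delta_pos":[0,0,-0.2],"rot":[0,0,0]},
    {"claw":0.62,"delta_pos":[0,0,-0.3],"rot":[0,0,0]},
    {"claw":0.62,"delta_pos":[0,0,-0.4],"rot":[0,0,0]},
    {"claw":0.62,"delta_pos":[0,0,-0.46],"rot":[0,0,0]},
    {"claw":0.62,"delta_pos":[0,0,-0.51],"rot":[0,0,0]},
    {"claw":0.62,"delta_pos":[0,0,-0.52],"rot":[0,0,0]},
    {"claw":0.62,"delta_pos":[0,0,-0.52],"rot":[0,0,0]},
    {"claw":0.62,"delta_pos":[0,0,-0.52],"rot":[0,0,0]},
    {"claw":0.62,"delta_pos":[0,0,-0.52],"rot":[0,0,0]}
  ]
}}

```text
time: 52.13
position: [0.5115, -0.3135, -0.0066]
tool_rot: [179.9, 0.0, 82.0]
wrist_force: [0.5, 0.1, -0.5]
opening: 0.616
grasp_force: 0.0
```

Call:
{"op": "apply_moves", "data": {
  "rows": [
    {"claw":0.3,"delta_pos":[0,0,0],"rot":[0,0,0]},
    {"claw":0.3,"delta_pos":[0,0,0],"rot":[0,0,0]},
    {"claw":0.3,"delta_pos":[0,0,0],"rot":[0,0,0]},
    {"claw":0.3,"delta_pos":[0,0,0],"rot":[0,0,0]},
    {"claw":0.3,"delta_pos":[0,0,0],"rot":[0,0,0]},
    {"claw":0.3,"delta_pos":[0,0,0],"rot":[0,0,0]},
    {"claw":0.3,"delta_pos":[0,0,0],"rot":[0,0,0]},
    {"claw":0.3,"delta_pos":[0,0,0],"rot":[0,0,0]},
    {"claw":0.3,"delta_pos":[0,0,0],"rot":[0,0,0]},
    {"claw":0.3,"delta_pos":[0,0,0],"rot":[0,0,0]}
  ],
  "force": 25
}}

```text
time: 52.97
position: [0.5111, -0.3133, -0.007]
tool_rot: [180.0, 0.0, 82.0]
wrist_force: [0.6, 0.5, 2.9]
opening: 0.413
grasp_force: 25.0
```

Call:
{"op": "apply_moves", "data": {
  "rows": [
    {"claw":0.3,"delta_pos":[0,0,0.1],"rot":[0,0,0]},
    {"claw":0.3,"delta_pos":[0,0,0.2],"rot":[0,0,0]},
    {"claw":0.3,"delta_pos":[0,0,0.3],"rot":[0,0,0]},
    {"claw":0.3,"delta_pos":[0,0,0.45],"rot":[0,0,0]},
    {"claw":0.3,"delta_pos":[0,0,0.6],"rot":[0,0,0]},
    {"claw":0.3,"delta_pos":[0,0,0.75],"rot":[0,0,0]},
    {"claw":0.3,"delta_pos":[0,0,0.9],"rot":[0,0,0]},
    {"claw":0.3,"delta_pos":[0,0,1],"rot":[0,0,0]},
    {"claw":0.3,"delta_pos":[0,0,1],"rot":[0,0,0]},
    {"claw":0.3,"delta_pos":[0,0,1],"rot":[0,0,0]}
  ]
}}

```text
time: 53.8
position: [0.5113, -0.3134, 0.0936]
tool_rot: [179.9, 0.0, 82.0]
wrist_force: [-0.7, 0.1, -3.2]
opening: 0.409
grasp_force: 25.0
```

Call:
{"op": "apply_moves", "data": {
  "rows": [
    {"claw":0.3,"delta_pos":[0.01,0.1,0.1],"rot":[0,0,0]},
    {"claw":0.3,"delta_pos":[0.03,0.25,0.2],"rot":[0,0,0]},
    {"claw":0.3,"delta_pos":[0.05,0.4,0.3],"rot":[0,0,0]},
    {"claw":0.3,"delta_pos":[0.07,0.55,0.3],"rot":[0,0,0]},
    {"claw":0.3,"delta_pos":[0.08,0.7,0.3],"rot":[0,0,0]},
    {"claw":0.3,"delta_pos":[0.1,0.8,0.3],"rot":[0,0,0]},
    {"claw":0.3,"delta_pos":[0.1,0.9,0.3],"rot":[0,0,0]},
    {"claw":0.3,"delta_pos":[0.1,0.9,0.3],"rot":[0,0,0]},
    {"claw":0.3,"delta_pos":[0.1,0.9,0.3],"rot":[0,0,0]},
    {"claw":0.3,"delta_pos":[0.1,0.9,0.3],"rot":[0,0,0]}
  ]
}}

```text
time: 54.63
position: [0.5208, -0.2234, 0.1223]
tool_rot: [-180.0, 0.0, 82.0]
wrist_force: [-0.1, -0.9, -1.8]
opening: 0.414
grasp_force: 25.0
```

Call:
{"op": "apply_moves", "data": {
  "rows": [
    {"claw":0.3,"delta_pos":[0.01,0.1,0.1],"rot":[0,0,0]},
    {"claw":0.3,"delta_pos":[0.03,0.25,0.2],"rot":[0,0,0]},
    {"claw":0.3,"delta_pos":[0.05,0.4,0.25],"rot":[0,0,0]},
    {"claw":0.3,"delta_pos":[0.07,0.55,0.25],"rot":[0,0,0]},
    {"claw":0.3,"delta_pos":[0.08,0.7,0.25],"rot":[0,0,0]},
    {"claw":0.3,"delta_pos":[0.1,0.8,0.25],"rot":[0,0,0]},
    {"claw":0.3,"delta_pos":[0.1,0.9,0.25],"rot":[0,0,0]},
    {"claw":0.3,"delta_pos":[0.1,0.9,0.25],"rot":[0,0,0]},
    {"claw":0.3,"delta_pos":[0.1,0.9,0.25],"rot":[0,0,0]},
    {"claw":0.3,"delta_pos":[0.1,0.9,0.25],"rot":[0,0,0]}
  ]
}}

```text
time: 55.47
position: [0.5309, -0.1337, 0.1477]
tool_rot: [180.0, 0.0, 81.9]
wrist_force: [0.8, -0.2, -2.3]
opening: 0.413
grasp_force: 25.0
```

```bash
python3 - <<'E'
from balls import *
s=status.state(); print(s['time'],s['position'],s['wrist_force'],s['opening'])
c=vision.calibration('wrist'); b=vision.capture('wrist')[:,:,::-1]; cv2.imwrite('pics/w13.png',b); np.save('w13.npy',c)
q=proj([.497,-.048,.02],c)[0]; print('pred',q)
g=cv2.medianBlur(cv2.cvtColor(b,cv2.COLOR_BGR2GRAY),5)
H=cv2.HoughCircles(g,cv2.HOUGH_GRADIENT,1,15,param1=60,param2=14,minRadius=15,maxRadius=30)
for h in H[0]:
    P=atz(h[:2],c,.02);R=np.linalg.norm(atz(h[:2]+[h[2],0],c,.02)-P)
    if .016<R<.024: print(h,P.round(4),R.round(4),b[int(h[1]),int(h[0])])
# coarse gray map of the region around q (every 4 px)
x,y=q.astype(int); print(g[max(0,y-40):y+44:6,x-48:x+50:6])
E
```

```text
55.4667 [ 0.53093884 -0.13374348  0.14768937] [ 0.76295468 -0.15914126 -2.31689614] 0.4127473706185776
pred [233.73832324 109.12667243]
[470.5 250.5  20.5] [ 0.7335 -0.2366  0.02  ] 0.0227 [168  83  32]
[135.5 154.5  21.1] [ 0.3885 -0.0782  0.02  ] 0.0217 [177  92  42]
[446.5 233.5  19.1] [ 0.7069 -0.2121  0.02  ] 0.021 [120 124 118]
[235.5 113.5  16.1] [ 0.498  -0.0524  0.02  ] 0.0161 [171 184 189]
[548.5 196.5  19.1] [ 0.8128 -0.1841  0.02  ] 0.0198 [166  81  31]
[207.5  60.5  19.9] [ 0.4804 -0.001   0.02  ] 0.0189 [49 49 50]
[520.5 173.5  17.7] [ 0.7821 -0.1545  0.02  ] 0.0181 [104 108 109]
[[190 190  28  17  18  17  16  15  17 190 191 191 191 177 135 135 136]
 [190 191 191 191  66  15  16  15  53 191 191 191 191 178 137 135 135]
 [190 191 191 191 191 126 126 126 126 191 191 191 191 181 112 118 118]
 [179 190 190 190 191 126 126 126 126 166 190 191 191 164 191 191 191]
 [171 131 121 125 124 123 126  99  97 111 104 112 131 129 191 191 187]
 [176 190 185 189 191 190 153 180 184 174 145 155 189 191 191 190 172]
 [168 169 174 185 187 177 179 190 191 187 166 127 184 191 191 176 176]
 [171 167 166 171 170 155 162 176 188 171 161 130 177 191 177 172 178]
 [170 176 167 172 173 150 149 164 171 161 147 114 141 178 176 171 176]
 [172 174 175 176 176 173 122 145 149 142 123  92 176 178 173 175 178]
 [172 172 173 174 174 171 174 107 114 106  92 104 178 173 174 174 176]
 [190 191 190 173 172 176 175 176 104 102 103 176 175 177 176 177 178]
 [191 190 190 191 190 191 191 174 175 180 178 175 175 172 178 174 175]
 [191 191 190 191 190 191 191 181 176 176 177 177 174 177 175 176 173]]
```

A shaded sphere is there at about (233,115) in the wrist view, so ball B ≈ (0.497, −0.053) on the bench. Placing C in the front-right jar first.

Call:
{"op": "apply_moves", "data": {
  "rows": [
    {"claw":0.3,"delta_pos":[0.01,0.1,0],"rot":[0,0,0]},
    {"claw":0.3,"delta_pos":[0.03,0.25,0],"rot":[0,0,0]},
    {"claw":0.3,"delta_pos":[0.05,0.4,0],"rot":[0,0,0]},
    {"claw":0.3,"delta_pos":[0.07,0.55,0],"rot":[0,0,0]},
    {"claw":0.3,"delta_pos":[0.08,0.7,0],"rot":[0,0,0]},
    {"claw":0.3,"delta_pos":[0.1,0.8,0],"rot":[0,0,0]},
    {"claw":0.3,"delta_pos":[0.1,0.9,0],"rot":[0,0,0]},
    {"claw":0.3,"delta_pos":[0.1,0.9,0],"rot":[0,0,0]},
    {"claw":0.3,"delta_pos":[0.1,0.9,0],"rot":[0,0,0]},
    {"claw":0.3,"delta_pos":[0.1,0.9,0],"rot":[0,0,0]}
  ]
}}

```text
time: 56.35
position: [0.541, -0.0437, 0.1477]
tool_rot: [180.0, 0.0, 81.9]
wrist_force: [0.7, -0.5, -1.0]
opening: 0.411
grasp_force: 25.0
```

Call:
{"op": "apply_moves", "data": {
  "rows": [
    {"claw":0.3,"delta_pos":[0.01,0.1,0],"rot":[0,0,0]},
    {"claw":0.3,"delta_pos":[0.03,0.25,0],"rot":[0,0,0]},
    {"claw":0.3,"delta_pos":[0.05,0.4,0],"rot":[0,0,0]},
    {"claw":0.3,"delta_pos":[0.07,0.55,0],"rot":[0,0,0]},
    {"claw":0.3,"delta_pos":[0.08,0.7,0],"rot":[0,0,0]},
    {"claw":0.3,"delta_pos":[0.1,0.8,0],"rot":[0,0,0]},
    {"claw":0.3,"delta_pos":[0.1,0.9,0],"rot":[0,0,0]},
    {"claw":0.3,"delta_pos":[0.1,0.9,0],"rot":[0,0,0]},
    {"claw":0.3,"delta_pos":[0.1,0.9,0],"rot":[0,0,0]},
    {"claw":0.3,"delta_pos":[0.1,0.9,0],"rot":[0,0,0]}
  ]
}}

```text
time: 57.18
position: [0.551, 0.0463, 0.1477]
tool_rot: [180.0, 0.0, 81.9]
wrist_force: [-0.8, -0.2, -3.0]
opening: 0.41
grasp_force: 25.0
```

Call:
{"op": "apply_moves", "data": {
  "rows": [
    {"claw":0.3,"delta_pos":[0.01,0.1,0],"rot":[0,0,0]},
    {"claw":0.3,"delta_pos":[0.03,0.25,0],"rot":[0,0,0]},
    {"claw":0.3,"delta_pos":[0.05,0.4,0],"rot":[0,0,0]},
    {"claw":0.3,"delta_pos":[0.07,0.55,0],"rot":[0,0,0]},
    {"claw":0.3,"delta_pos":[0.08,0.65,0],"rot":[0,0,0]},
    {"claw":0.3,"delta_pos":[0.09,0.74,0],"rot":[0,0,0]},
    {"claw":0.3,"delta_pos":[0.09,0.74,0],"rot":[0,0,0]},
    {"claw":0.3,"delta_pos":[0.09,0.74,0],"rot":[0,0,0]},
    {"claw":0.3,"delta_pos":[0.09,0.74,0],"rot":[0,0,0]},
    {"claw":0.3,"delta_pos":[0.09,0.74,0],"rot":[0,0,0]}
  ]
}}

```text
time: 58.02
position: [0.56, 0.1201, 0.1477]
tool_rot: [180.0, 0.0, 81.9]
wrist_force: [0.7, 0.8, -2.4]
opening: 0.415
grasp_force: 25.0
```

Call:
{"op": "apply_moves", "data": {
  "rows": [
    {"claw":0.3,"delta_pos":[0,0,-0.12],"rot":[0,0,0]},
    {"claw":0.3,"delta_pos":[0,0,-0.24],"rot":[0,0,0]},
    {"claw":0.3,"delta_pos":[0,0,-0.36],"rot":[0,0,0]},
    {"claw":0.3,"delta_pos":[0,0,-0.48],"rot":[0,0,0]},
    {"claw":0.3,"delta_pos":[0,0,-0.6],"rot":[0,0,0]},
    {"claw":0.3,"delta_pos":[0,0,-0.72],"rot":[0,0,0]},
    {"claw":0.3,"delta_pos":[0,0,-0.84],"rot":[0,0,0]},
    {"claw":0.3,"delta_pos":[0,0,-0.94],"rot":[0,0,0]},
    {"claw":0.3,"delta_pos":[0,0,-1],"rot":[0,0,0]},
    {"claw":0.3,"delta_pos":[0,0,-1],"rot":[0,0,0]}
  ]
}}

```text
time: 58.85
position: [0.5587, 0.1207, 0.0455]
tool_rot: [-179.8, 0.1, 82.0]
wrist_force: [-0.6, 0.5, -2.9]
opening: 0.411
grasp_force: 25.0
```

Call:
{"op": "apply_moves", "data": {
  "rows": [
    {"claw":0.3,"delta_pos":[0,0,-0.04],"rot":[0,0,0]},
    {"claw":0.3,"delta_pos":[0,0,-0.08],"rot":[0,0,0]},
    {"claw":0.3,"delta_pos":[0,0,-0.12],"rot":[0,0,0]},
    {"claw":0.3,"delta_pos":[0,0,-0.16],"rot":[0,0,0]},
    {"claw":0.3,"delta_pos":[0,0,-0.19],"rot":[0,0,0]},
    {"claw":0.3,"delta_pos":[0,0,-0.21],"rot":[0,0,0]},
    {"claw":0.3,"delta_pos":[0,0,-0.23],"rot":[0,0,0]},
    {"claw":0.3,"delta_pos":[0,0,-0.25],"rot":[0,0,0]},
    {"claw":0.3,"delta_pos":[0,0,-0.265],"rot":[0,0,0]},
    {"claw":0.3,"delta_pos":[0,0,-0.265],"rot":[0,0,0]}
  ]
}}

```text
time: 59.68
position: [0.5597, 0.1208, 0.0208]
tool_rot: [-180.0, 0.0, 82.0]
wrist_force: [0.2, -0.4, -2.3]
opening: 0.414
grasp_force: 25.0
```

Call:
{"op": "apply_moves", "data": {
  "rows": [
    {"claw":0.3,"delta_pos":[0,0,-0.005],"rot":[0,0,0]},
    {"claw":0.3,"delta_pos":[0,0,-0.01],"rot":[0,0,0]},
    {"claw":0.3,"delta_pos":[0,0,-0.015],"rot":[0,0,0]},
    {"claw":0.3,"delta_pos":[0,0,-0.02],"rot":[0,0,0]},
    {"claw":0.3,"delta_pos":[0,0,-0.02],"rot":[0,0,0]},
    {"claw":0.3,"delta_pos":[0,0,-0.02],"rot":[0,0,0]},
    {"claw":0.3,"delta_pos":[0,0,-0.02],"rot":[0,0,0]},
    {"claw":0.3,"delta_pos":[0,0,-0.02],"rot":[0,0,0]},
    {"claw":0.3,"delta_pos":[0,0,-0.02],"rot":[0,0,0]},
    {"claw":0.3,"delta_pos":[0,0,-0.02],"rot":[0,0,0]}
  ]
}}

```text
time: 60.52
position: [0.56, 0.1208, 0.0192]
tool_rot: [180.0, -0.0, 82.0]
wrist_force: [0.1, 0.2, -3.2]
opening: 0.411
grasp_force: 25.0
```

Call:
{"op": "apply_moves", "data": {
  "rows": [
    {"claw":0.3,"delta_pos":[0,0,-0.005],"rot":[0,0,0]},
    {"claw":0.3,"delta_pos":[0,0,-0.01],"rot":[0,0,0]},
    {"claw":0.3,"delta_pos":[0,0,-0.015],"rot":[0,0,0]},
    {"claw":0.3,"delta_pos":[0,0,-0.015],"rot":[0,0,0]},
    {"claw":0.3,"delta_pos":[0,0,-0.015],"rot":[0,0,0]},
    {"claw":0.3,"delta_pos":[0,0,-0.015],"rot":[0,0,0]},
    {"claw":0.3,"delta_pos":[0,0,-0.015],"rot":[0,0,0]},
    {"claw":0.3,"delta_pos":[0,0,-0.015],"rot":[0,0,0]},
    {"claw":0.3,"delta_pos":[0,0,-0.015],"rot":[0,0,0]},
    {"claw":0.3,"delta_pos":[0,0,-0.015],"rot":[0,0,0]}
  ]
}}

```text
time: 61.35
position: [0.5601, 0.1209, 0.0189]
tool_rot: [180.0, -0.0, 82.0]
wrist_force: [-3.7, -0.8, 5.1]
opening: 0.415
grasp_force: 25.0
```

Call:
{"op": "apply_moves", "data": {
  "rows": [
    {"claw":0.45,"delta_pos":[0,0,0],"rot":[0,0,0]},
    {"claw":0.48,"delta_pos":[0,0,0],"rot":[0,0,0]},
    {"claw":0.5,"delta_pos":[0,0,0],"rot":[0,0,0]},
    {"claw":0.5,"delta_pos":[0,0,0],"rot":[0,0,0]},
    {"claw":0.5,"delta_pos":[0,0,0.1],"rot":[0,0,0]},
    {"claw":0.5,"delta_pos":[0,0,0.25],"rot":[0,0,0]},
    {"claw":0.5,"delta_pos":[0,0,0.5],"rot":[0,0,0]},
    {"claw":0.5,"delta_pos":[0,0,0.75],"rot":[0,0,0]},
    {"claw":0.5,"delta_pos":[0,0,1],"rot":[0,0,0]},
    {"claw":0.5,"delta_pos":[0,0,1],"rot":[0,0,0]}
  ]
}}

```text
time: 62.18
position: [0.5638, 0.1213, 0.125]
tool_rot: [179.3, -0.2, 82.0]
wrist_force: [-0.1, -0.6, 1.2]
opening: 0.501
grasp_force: 0.0
```

Call:
{"op": "apply_moves", "data": {
  "rows": [
    {"claw":0.62,"delta_pos":[-0.2,-0.9,0.3],"rot":[0,0,0]},
    {"claw":0.62,"delta_pos":[-0.2,-0.9,0.3],"rot":[0,0,0]},
    {"claw":0.62,"delta_pos":[-0.2,-0.9,0.3],"rot":[0,0,0]},
    {"claw":0.62,"delta_pos":[-0.2,-0.9,0.3],"rot":[0,0,0]},
    {"claw":0.62,"delta_pos":[-0.2,-0.9,0.3],"rot":[0,0,0]},
    {"claw":0.62,"delta_pos":[-0.2,-0.9,0.3],"rot":[0,0,0]},
    {"claw":0.62,"delta_pos":[-0.2,-0.9,0.3],"rot":[0,0,0]},
    {"claw":0.62,"delta_pos":[-0.2,-0.9,0.3],"rot":[0,0,0]},
    {"claw":0.62,"delta_pos":[-0.2,-0.9,0.3],"rot":[0,0,0]},
    {"claw":0.62,"delta_pos":[-0.2,-0.9,0.3],"rot":[0,0,0]}
  ]
}}

```text
time: 63.02
position: [0.5399, 0.0315, 0.1472]
tool_rot: [-180.0, -0.0, 82.0]
wrist_force: [-0.7, 0.5, 0.5]
opening: 0.618
grasp_force: 0.0
```

Call:
{"op": "apply_moves", "data": {
  "rows": [
    {"claw":0.62,"delta_pos":[-0.3,-0.9,0],"rot":[0,0,0]},
    {"claw":0.62,"delta_pos":[-0.3,-0.9,0],"rot":[0,0,0]},
    {"claw":0.62,"delta_pos":[-0.3,-0.9,0],"rot":[0,0,0]},
    {"claw":0.62,"delta_pos":[-0.3,-0.9,0],"rot":[0,0,0]},
    {"claw":0.62,"delta_pos":[-0.3,-0.9,0],"rot":[0,0,0]},
    {"claw":0.62,"delta_pos":[-0.3,-0.9,0],"rot":[0,0,0]},
    {"claw":0.62,"delta_pos":[-0.3,-0.9,0],"rot":[0,0,0]},
    {"claw":0.62,"delta_pos":[-0.3,-0.9,0],"rot":[0,0,0]},
    {"claw":0.62,"delta_pos":[-0.3,-0.9,0],"rot":[0,0,0]},
    {"claw":0.62,"delta_pos":[-0.3,-0.9,0],"rot":[0,0,0]}
  ]
}}

```text
time: 63.85
position: [0.5102, -0.0585, 0.1477]
tool_rot: [180.0, -0.0, 82.0]
wrist_force: [-0.4, 0.1, -0.3]
opening: 0.619
grasp_force: 0.0
```

Call:
{"op": "apply_moves", "data": {
  "rows": [
    {"claw":0.62,"delta_pos":[-0.2,-0.75,0],"rot":[0,0,0]},
    {"claw":0.62,"delta_pos":[-0.2,-0.75,0],"rot":[0,0,0]},
    {"claw":0.62,"delta_pos":[-0.2,-0.75,0],"rot":[0,0,0]},
    {"claw":0.62,"delta_pos":[-0.2,-0.75,0],"rot":[0,0,0]},
    {"claw":0.62,"delta_pos":[-0.2,-0.75,0],"rot":[0,0,0]},
    {"claw":0.62,"delta_pos":[-0.2,-0.75,0],"rot":[0,0,0]},
    {"claw":0.62,"delta_pos":[-0.2,-0.75,0],"rot":[0,0,0]},
    {"claw":0.62,"delta_pos":[-0.2,-0.75,0],"rot":[0,0,0]},
    {"claw":0.62,"delta_pos":[-0.2,-0.75,0],"rot":[0,0,0]},
    {"claw":0.62,"delta_pos":[-0.2,-0.75,0],"rot":[0,0,0]}
  ]
}}

```text
time: 64.68
position: [0.4901, -0.1337, 0.1477]
tool_rot: [180.0, -0.0, 82.0]
wrist_force: [0.3, 0.7, -0.1]
opening: 0.617
grasp_force: 0.0
```

```bash
cat > fb.py <<'E'
from balls import *
import sys
def fit(name,guess,z=.02):
    """score a shaded disc edge: maximise mean gradient magnitude along the projected ball outline"""
    c=vision.calibration('wrist'); b=vision.capture('wrist')[:,:,::-1]; cv2.imwrite(f'pics/{name}.png',b); np.save(f'{name}.npy',c)
    return score(b,c,guess,z)
def score(b,c,guess,z=.02,span=.02):
    g=cv2.GaussianBlur(cv2.cvtColor(b,cv2.COLOR_BGR2GRAY),(0,0),1.2).astype(np.float32); gx,gy=cv2.Sobel(g,5,1,0),cv2.Sobel(g,5,0,1)
    t=np.linspace(0,2*np.pi,72,endpoint=False); o=-cv2.Rodrigues(c['rvec'])[0].T@c['tvec']; best=[]
    for dx in np.arange(-span,span+1e-9,.001):
        for dy in np.arange(-span,span+1e-9,.001):
            P=np.array([guess[0]+dx,guess[1]+dy,z]); v=(P-o)/np.linalg.norm(P-o); d=np.linalg.norm(P-o)
            a=np.cross(v,[0,1,0]);a/=np.linalg.norm(a);e=np.cross(v,a); r=.02*np.sqrt(1-(.02/d)**2); C=P-v*.02*.02/d
            p=proj(C+r*(np.outer(np.cos(t),a)+np.outer(np.sin(t),e)),c); n=p-p.mean(0); n/=np.linalg.norm(n,axis=1)[:,None]
            q=p.astype(np.float32)[None]; s=cv2.remap(gx,q[...,0],q[...,1],1)[0]*n[:,0]+cv2.remap(gy,q[...,0],q[...,1],1)[0]*n[:,1]
            best.append((np.minimum(np.abs(s),60).mean(),*P[:2]))
    best.sort(reverse=True); return best[:4]
E
python3 - <<'E'
from fb import *
s=status.state(); print(s['time'],s['position'],s['tool_rot'],s['opening'])
print(np.round(fit('w14',(.497,-.053)),4))
for n in ('w13','w11'): print(n,np.round(score(cv2.imread(f'pics/{n}.png'),np.load(f'{n}.npy',allow_pickle=True).item(),(.497,-.053)),4))
E
```

```text
64.6833 [ 0.49009964 -0.13365681  0.1477005 ] [ 1.79995074e+02 -2.82393557e-03  8.20166370e+01] 0.6171555894404284
[[ 5.76249e+01  4.97000e-01 -5.30000e-02]
 [ 5.68504e+01  4.97000e-01 -5.40000e-02]
 [ 5.64769e+01  4.98000e-01 -5.60000e-02]
 [ 5.64550e+01  4.98000e-01 -5.30000e-02]]
w13 [[ 5.60839e+01  4.97000e-01 -5.30000e-02]
 [ 5.53240e+01  4.99000e-01 -5.50000e-02]
 [ 5.51623e+01  4.99000e-01 -5.40000e-02]
 [ 5.49196e+01  4.98000e-01 -5.50000e-02]]
w11 [[ 5.73495e+01  4.97000e-01 -5.20000e-02]
 [ 5.70232e+01  4.98000e-01 -5.20000e-02]
 [ 5.45461e+01  4.97000e-01 -5.30000e-02]
 [ 5.37779e+01  4.99000e-01 -5.60000e-02]]
```

Ball B at (0.497, −0.053, 0.020), consistent in three views. It's close to the tray handle, so I'll grip it with the tool leaned 18° away from the handle.

Call:
{"op": "apply_moves", "data": {
  "rows": [
    {"claw":0.62,"delta_pos":[0.02,0.2,0],"rot":[0.297,-0.042,0]},
    {"claw":0.62,"delta_pos":[0.04,0.4,0],"rot":[0.297,-0.042,0]},
    {"claw":0.62,"delta_pos":[0.06,0.6,0],"rot":[0.297,-0.042,0]},
    {"claw":0.62,"delta_pos":[0.08,0.9,-0.1],"rot":[0.297,-0.042,0]},
    {"claw":0.62,"delta_pos":[0.08,0.9,-0.3],"rot":[0.297,-0.042,0]},
    {"claw":0.62,"delta_pos":[0.08,0.9,-0.55],"rot":[0.297,-0.042,0]},
    {"claw":0.62,"delta_pos":[0.08,0.9,-0.55],"rot":[0.297,-0.042,0]},
    {"claw":0.62,"delta_pos":[0.08,0.9,-0.55],"rot":[0.297,-0.042,0]},
    {"claw":0.62,"delta_pos":[0.08,0.9,-0.55],"rot":[0.297,-0.042,0]},
    {"claw":0.62,"delta_pos":[0.08,0.9,-0.55],"rot":[0.297,-0.042,0]}
  ]
}}

```text
time: 65.57
position: [0.4991, -0.0447, 0.0945]
tool_rot: [179.8, -18.0, 82.0]
wrist_force: [0.6, 0.7, -0.5]
opening: 0.624
grasp_force: 0.0
```

```bash
python3 - <<'E'
from fb import *
from scipy.spatial.transform import Rotation as Ro
s=status.state(); print(s['time'],s['position'],s['tool_rot'],s['wrist_force'])
R=Ro.from_euler('xyz',s['tool_rot'],degrees=True).as_matrix(); print('z',R[:,2],'y',R[:,1])
B=np.array([.497,-.053,.02]); print('TCP target',B+.0297*R[:,2])
print(np.round(fit('w15',(.497,-.053)),4))
E
```

```text
65.5667 [ 0.49911317 -0.04470654  0.0945267 ] [179.80743478 -17.9564627   82.01071452] [ 0.5650298   0.65508174 -0.5235512 ]
z [ 0.0461772   0.3048331  -0.95128568] y [ 0.99014447 -0.14001322  0.00319719]
TCP target [ 0.49837146 -0.04394646 -0.00825318]
[[ 5.62743e+01  4.97000e-01 -5.40000e-02]
 [ 5.57671e+01  4.98000e-01 -5.40000e-02]
 [ 5.45247e+01  4.98000e-01 -5.50000e-02]
 [ 5.34472e+01  4.99000e-01 -5.40000e-02]]
```

Tool leans as planned and the ball is unchanged. Descending and gripping.

Call:
{"op": "apply_moves", "data": {
  "rows": [
    {"claw":0.62,"delta_pos":[0,0,-0.12],"rot":[0,0,0]},
    {"claw":0.62,"delta_pos":[0,0,-0.24],"rot":[0,0,0]},
    {"claw":0.62,"delta_pos":[0,0,-0.36],"rot":[0,0,0]},
    {"claw":0.62,"delta_pos":[0,0,-0.48],"rot":[0,0,0]},
    {"claw":0.62,"delta_pos":[0,0,-0.6],"rot":[0,0,0]},
    {"claw":0.62,"delta_pos":[0,0,-0.72],"rot":[0,0,0]},
    {"claw":0.62,"delta_pos":[0,0,-0.84],"rot":[0,0,0]},
    {"claw":0.62,"delta_pos":[0,0,-0.94],"rot":[0,0,0]},
    {"claw":0.62,"delta_pos":[0,0,-1],"rot":[0,0,0]},
    {"claw":0.62,"delta_pos":[0,0,-1],"rot":[0,0,0]}
  ]
}}

```text
time: 66.45
position: [0.4967, -0.0437, -0.0092]
tool_rot: [-179.8, -18.0, 81.9]
wrist_force: [0.4, 0.4, 0.1]
opening: 0.622
grasp_force: 0.0
```

Call:
{"op": "apply_moves", "data": {
  "rows": [
    {"claw":0.62,"delta_pos":[0,0,-0.01],"rot":[0,0,0]},
    {"claw":0.3,"delta_pos":[0,0,-0.01],"rot":[0,0,0]},
    {"claw":0.3,"delta_pos":[0,0,-0.01],"rot":[0,0,0]},
    {"claw":0.3,"delta_pos":[0,0,-0.01],"rot":[0,0,0]},
    {"claw":0.3,"delta_pos":[0,0,-0.01],"rot":[0,0,0]},
    {"claw":0.3,"delta_pos":[0,0,-0.01],"rot":[0,0,0]},
    {"claw":0.3,"delta_pos":[0,0,-0.01],"rot":[0,0,0]},
    {"claw":0.3,"delta_pos":[0,0,-0.01],"rot":[0,0,0]},
    {"claw":0.3,"delta_pos":[0,0,-0.01],"rot":[0,0,0]},
    {"claw":0.3,"delta_pos":[0,0,-0.01],"rot":[0,0,0]}
  ],
  "force": 25
}}

```text
time: 67.28
position: [0.4984, -0.0443, -0.0078]
tool_rot: [179.9, -18.0, 82.0]
wrist_force: [-0.9, -0.4, 3.0]
opening: 0.412
grasp_force: 25.0
```

Call:
{"op": "apply_moves", "data": {
  "rows": [
    {"claw":0.3,"delta_pos":[0,0,0.1],"rot":[0,0,0]},
    {"claw":0.3,"delta_pos":[0,0,0.2],"rot":[0,0,0]},
    {"claw":0.3,"delta_pos":[0,0,0.3],"rot":[0,0,0]},
    {"claw":0.3,"delta_pos":[0,0,0.45],"rot":[0,0,0]},
    {"claw":0.3,"delta_pos":[0,0,0.6],"rot":[0,0,0]},
    {"claw":0.3,"delta_pos":[0,0,0.75],"rot":[0,0,0]},
    {"claw":0.3,"delta_pos":[0,0,0.9],"rot":[0,0,0]},
    {"claw":0.3,"delta_pos":[0,0,1],"rot":[0,0,0]},
    {"claw":0.3,"delta_pos":[0,0,1],"rot":[0,0,0]},
    {"claw":0.3,"delta_pos":[0,0,1],"rot":[0,0,0]}
  ]
}}

```text
time: 68.12
position: [0.4983, -0.0444, 0.0924]
tool_rot: [179.9, -18.0, 82.0]
wrist_force: [0.2, 0.0, -1.9]
opening: 0.413
grasp_force: 25.0
```

Call:
{"op": "apply_moves", "data": {
  "rows": [
    {"claw":0.3,"delta_pos":[0,0,0.15],"rot":[0,0,0]},
    {"claw":0.3,"delta_pos":[0,0,0.3],"rot":[0,0,0]},
    {"claw":0.3,"delta_pos":[0,0,0.45],"rot":[-0.06,0.008,0]},
    {"claw":0.3,"delta_pos":[0,0,0.55],"rot":[-0.12,0.017,0]},
    {"claw":0.3,"delta_pos":[0,0,0.55],"rot":[-0.18,0.025,0]},
    {"claw":0.3,"delta_pos":[0,0,0.55],"rot":[-0.24,0.034,0]},
    {"claw":0.3,"delta_pos":[0,0,0.55],"rot":[-0.297,0.042,0]},
    {"claw":0.3,"delta_pos":[0,0,0.55],"rot":[-0.297,0.042,0]},
    {"claw":0.3,"delta_pos":[0,0,0.55],"rot":[-0.297,0.042,0]},
    {"claw":0.3,"delta_pos":[0,0,0.55],"rot":[-0.297,0.042,0]}
  ]
}}

```text
time: 68.95
position: [0.4974, -0.0442, 0.1456]
tool_rot: [-179.9, -0.1, 82.0]
wrist_force: [0.5, -0.9, -1.4]
opening: 0.411
grasp_force: 25.0
```

Call:
{"op": "apply_moves", "data": {
  "rows": [
    {"claw":0.3,"delta_pos":[-0.01,0.1,0],"rot":[0,0,0]},
    {"claw":0.3,"delta_pos":[-0.02,0.25,0],"rot":[0,0,0]},
    {"claw":0.3,"delta_pos":[-0.03,0.4,0],"rot":[0,0,0]},
    {"claw":0.3,"delta_pos":[-0.04,0.55,0],"rot":[0,0,0]},
    {"claw":0.3,"delta_pos":[-0.05,0.7,0],"rot":[0,0,0]},
    {"claw":0.3,"delta_pos":[-0.05,0.8,0],"rot":[0,0,0]},
    {"claw":0.3,"delta_pos":[-0.05,0.9,0],"rot":[0,0,0]},
    {"claw":0.3,"delta_pos":[-0.05,0.9,0],"rot":[0,0,0]},
    {"claw":0.3,"delta_pos":[-0.05,0.9,0],"rot":[0,0,0]},
    {"claw":0.3,"delta_pos":[-0.05,0.9,0],"rot":[0,0,0]}
  ]
}}

```text
time: 69.78
position: [0.493, 0.0453, 0.1466]
tool_rot: [-180.0, 0.0, 81.9]
wrist_force: [-0.8, -0.9, -1.0]
opening: 0.411
grasp_force: 25.0
```

Call:
{"op": "apply_moves", "data": {
  "rows": [
    {"claw":0.3,"delta_pos":[-0.01,0.1,0],"rot":[0,0,0]},
    {"claw":0.3,"delta_pos":[-0.02,0.25,0],"rot":[0,0,0]},
    {"claw":0.3,"delta_pos":[-0.03,0.4,0],"rot":[0,0,0]},
    {"claw":0.3,"delta_pos":[-0.04,0.55,0],"rot":[0,0,0]},
    {"claw":0.3,"delta_pos":[-0.05,0.7,0],"rot":[0,0,0]},
    {"claw":0.3,"delta_pos":[-0.05,0.8,0],"rot":[0,0,0]},
    {"claw":0.3,"delta_pos":[-0.05,0.9,0],"rot":[0,0,0]},
    {"claw":0.3,"delta_pos":[-0.05,0.9,0],"rot":[0,0,0]},
    {"claw":0.3,"delta_pos":[-0.05,0.9,0],"rot":[0,0,0]},
    {"claw":0.3,"delta_pos":[-0.05,0.9,0],"rot":[0,0,0]}
  ]
}}

```text
time: 70.62
position: [0.488, 0.1353, 0.1467]
tool_rot: [180.0, 0.0, 81.9]
wrist_force: [-0.2, 0.2, -1.4]
opening: 0.416
grasp_force: 25.0
```

Call:
{"op": "apply_moves", "data": {
  "rows": [
    {"claw":0.3,"delta_pos":[-0.01,0.1,0],"rot":[0,0,0]},
    {"claw":0.3,"delta_pos":[-0.03,0.25,0],"rot":[0,0,0]},
    {"claw":0.3,"delta_pos":[-0.04,0.4,0],"rot":[0,0,0]},
    {"claw":0.3,"delta_pos":[-0.06,0.55,0],"rot":[0,0,0]},
    {"claw":0.3,"delta_pos":[-0.07,0.7,0],"rot":[0,0,0]},
    {"claw":0.3,"delta_pos":[-0.088,0.8,0],"rot":[0,0,0]},
    {"claw":0.3,"delta_pos":[-0.088,0.904,0],"rot":[0,0,0]},
    {"claw":0.3,"delta_pos":[-0.088,0.904,0],"rot":[0,0,0]},
    {"claw":0.3,"delta_pos":[-0.088,0.904,0],"rot":[0,0,0]},
    {"claw":0.3,"delta_pos":[-0.088,0.904,0],"rot":[0,0,0]}
  ]
}}

```text
time: 71.45
position: [0.4793, 0.2258, 0.1467]
tool_rot: [180.0, 0.0, 81.9]
wrist_force: [-0.1, 1.0, -1.8]
opening: 0.414
grasp_force: 25.0
```

Call:
{"op": "apply_moves", "data": {
  "rows": [
    {"claw":0.3,"delta_pos":[0,0,-0.12],"rot":[0,0,0]},
    {"claw":0.3,"delta_pos":[0,0,-0.24],"rot":[0,0,0]},
    {"claw":0.3,"delta_pos":[0,0,-0.36],"rot":[0,0,0]},
    {"claw":0.3,"delta_pos":[0,0,-0.48],"rot":[0,0,0]},
    {"claw":0.3,"delta_pos":[0,0,-0.6],"rot":[0,0,0]},
    {"claw":0.3,"delta_pos":[0,0,-0.72],"rot":[0,0,0]},
    {"claw":0.3,"delta_pos":[0,0,-0.84],"rot":[0,0,0]},
    {"claw":0.3,"delta_pos":[0,0,-0.94],"rot":[0,0,0]},
    {"claw":0.3,"delta_pos":[0,0,-1],"rot":[0,0,0]},
    {"claw":0.3,"delta_pos":[0,0,-1],"rot":[0,0,0]}
  ]
}}

```text
time: 72.28
position: [0.4779, 0.2258, 0.0446]
tool_rot: [-179.8, 0.1, 82.0]
wrist_force: [-0.2, -0.0, -2.5]
opening: 0.41
grasp_force: 25.0
```

Call:
{"op": "apply_moves", "data": {
  "rows": [
    {"claw":0.3,"delta_pos":[0,0,-0.04],"rot":[0,0,0]},
    {"claw":0.3,"delta_pos":[0,0,-0.08],"rot":[0,0,0]},
    {"claw":0.3,"delta_pos":[0,0,-0.12],"rot":[0,0,0]},
    {"claw":0.3,"delta_pos":[0,0,-0.16],"rot":[0,0,0]},
    {"claw":0.3,"delta_pos":[0,0,-0.19],"rot":[0,0,0]},
    {"claw":0.3,"delta_pos":[0,0,-0.21],"rot":[0,0,0]},
    {"claw":0.3,"delta_pos":[0,0,-0.23],"rot":[0,0,0]},
    {"claw":0.3,"delta_pos":[0,0,-0.25],"rot":[0,0,0]},
    {"claw":0.3,"delta_pos":[0,0,-0.26],"rot":[0,0,0]},
    {"claw":0.3,"delta_pos":[0,0,-0.26],"rot":[0,0,0]}
  ]
}}

```text
time: 73.12
position: [0.4794, 0.2265, 0.0218]
tool_rot: [180.0, -0.0, 82.0]
wrist_force: [-1.8, -0.7, 4.1]
opening: 0.414
grasp_force: 25.0
```

Call:
{"op": "apply_moves", "data": {
  "rows": [
    {"claw":0.45,"delta_pos":[0,0,0],"rot":[0,0,0]},
    {"claw":0.48,"delta_pos":[0,0,0],"rot":[0,0,0]},
    {"claw":0.5,"delta_pos":[0,0,0],"rot":[0,0,0]},
    {"claw":0.5,"delta_pos":[0,0,0],"rot":[0,0,0]},
    {"claw":0.5,"delta_pos":[0,0,0.1],"rot":[0,0,0]},
    {"claw":0.5,"delta_pos":[0,0,0.25],"rot":[0,0,0]},
    {"claw":0.5,"delta_pos":[0,0,0.5],"rot":[0,0,0]},
    {"claw":0.5,"delta_pos":[0,0,0.75],"rot":[0,0,0]},
    {"claw":0.5,"delta_pos":[0,0,1],"rot":[0,0,0]},
    {"claw":0.5,"delta_pos":[0,0,1],"rot":[0,0,0]}
  ]
}}

```text
time: 73.95
position: [0.4828, 0.2275, 0.1278]
tool_rot: [179.4, -0.3, 82.0]
wrist_force: [1.1, -0.3, -0.0]
opening: 0.5
grasp_force: 0.0
```

Call:
{"op": "apply_moves", "data": {
  "rows": [
    {"claw":0.5,"delta_pos":[0.15,-0.3,0.3],"rot":[0,0,0]},
    {"claw":0.5,"delta_pos":[0.15,-0.6,0.3],"rot":[0,0,0]},
    {"claw":0.5,"delta_pos":[0.15,-0.9,0.3],"rot":[0,0,0]},
    {"claw":0.5,"delta_pos":[0.15,-0.9,0.3],"rot":[0,0,0]},
    {"claw":0.5,"delta_pos":[0.15,-0.9,0.3],"rot":[0,0,0]},
    {"claw":0.5,"delta_pos":[0.15,-0.9,0.3],"rot":[0,0,0]},
    {"claw":0.5,"delta_pos":[0.15,-0.9,0.3],"rot":[0,0,0]},
    {"claw":0.5,"delta_pos":[0.15,-0.9,0.3],"rot":[0,0,0]},
    {"claw":0.5,"delta_pos":[0.15,-0.9,0.3],"rot":[0,0,0]},
    {"claw":0.5,"delta_pos":[0.15,-0.9,0.3],"rot":[0,0,0]}
  ]
}}

```text
time: 74.78
position: [0.494, 0.137, 0.1505]
tool_rot: [-180.0, 0.0, 82.0]
wrist_force: [-0.4, 0.4, 1.1]
opening: 0.5
grasp_force: 0.0
```

Call:
{"op": "apply_moves", "data": {
  "rows": [
    {"claw":0.5,"delta_pos":[0,-0.9,0.8],"rot":[0,0,0]},
    {"claw":0.5,"delta_pos":[0,-0.9,0.8],"rot":[0,0,0]},
    {"claw":0.5,"delta_pos":[0,-0.9,0.8],"rot":[0,0,0]},
    {"claw":0.5,"delta_pos":[0,-0.9,0.8],"rot":[0,0,0]},
    {"claw":0.5,"delta_pos":[0,-0.9,0.8],"rot":[0,0,0]},
    {"claw":0.5,"delta_pos":[0,-0.9,0.8],"rot":[0,0,0]},
    {"claw":0.5,"delta_pos":[0,-0.9,0.8],"rot":[0,0,0]},
    {"claw":0.5,"delta_pos":[0,-0.9,0.8],"rot":[0,0,0]},
    {"claw":0.5,"delta_pos":[0,-0.9,0.8],"rot":[0,0,0]},
    {"claw":0.5,"delta_pos":[0,-0.9,0.8],"rot":[0,0,0]}
  ]
}}

```text
time: 75.62
position: [0.4938, 0.0469, 0.2297]
tool_rot: [-179.9, 0.0, 82.0]
wrist_force: [-0.1, -0.9, 0.7]
opening: 0.497
grasp_force: 0.0
```

```bash
python3 - <<'E'
from fb import *
s=status.state(); print(s['time'],s['position'],s['tool_rot'],s['opening'])
c=vision.calibration('wrist'); b=vision.capture('wrist')[:,:,::-1]; cv2.imwrite('pics/w16.png',b)
for P in ((.467,.133),(.560,.120),(.4795,.226)):
    print(proj([*P,.05],c).round(),np.round(score(b,c,P,.05,.018)[:2],3))
# tray handle top face (black) centroid near prediction
q=proj([.4937,-.0137,.102],c)[0]; hsv=cv2.cvtColor(b,cv2.COLOR_BGR2GRAY); m=(hsv<45).astype(np.uint8); k=np.zeros_like(m); cv2.circle(k,tuple(q.astype(int).tolist()),30,1,-1); ys,xs=np.nonzero(m&k); print('handle',q,xs.mean(),ys.mean(),len(xs),xs.min(),xs.max(),ys.min(),ys.max())
E
```

```text
75.6167 [0.49375592 0.04694508 0.22974087] [-1.79901342e+02  7.24674799e-03  8.20346425e+01] 0.49720016874053735
[[246. 108.]] [[54.69   0.468  0.13 ]
 [53.984  0.469  0.131]]
[[328. 108.]] [[52.492  0.562  0.124]
 [52.271  0.562  0.123]]
[[243.  15.]] [[49.231  0.48   0.218]
 [49.023  0.482  0.218]]
handle [287.29493525 239.41265543] 286.76408450704224 226.6355633802817 568 278 296 210 242
```

All three balls sit in their jars at floor height. Gripping the tray handle again.

Call:
{"op": "apply_moves", "data": {
  "rows": [
    {"claw":0.5,"delta_pos":[0,-0.3,0],"rot":[0,0,0]},
    {"claw":0.5,"delta_pos":[0,-0.61,0],"rot":[0,0,0]},
    {"claw":0.5,"delta_pos":[0,-0.61,-0.3],"rot":[0,0,0]},
    {"claw":0.5,"delta_pos":[0,-0.61,-0.6],"rot":[0,0,0]},
    {"claw":0.5,"delta_pos":[0,-0.61,-0.9],"rot":[0,0,0]},
    {"claw":0.5,"delta_pos":[0,-0.61,-0.9],"rot":[0,0,0]},
    {"claw":0.5,"delta_pos":[0,-0.61,-0.9],"rot":[0,0,0]},
    {"claw":0.5,"delta_pos":[0,-0.61,-0.9],"rot":[0,0,0]},
    {"claw":0.5,"delta_pos":[0,-0.61,-0.9],"rot":[0,0,0]},
    {"claw":0.5,"delta_pos":[0,-0.61,-0.9],"rot":[0,0,0]}
  ]
}}

```text
time: 76.5
position: [0.4958, -0.0148, 0.1434]
tool_rot: [179.7, 0.0, 82.0]
wrist_force: [0.1, -0.3, 0.5]
opening: 0.505
grasp_force: 0.0
```

Call:
{"op": "apply_moves", "data": {
  "rows": [
    {"claw":0.5,"delta_pos":[0,0,-0.15],"rot":[0,0,0]},
    {"claw":0.5,"delta_pos":[0,0,-0.3],"rot":[0,0,0]},
    {"claw":0.5,"delta_pos":[0,0,-0.45],"rot":[0,0,0]},
    {"claw":0.5,"delta_pos":[0,0,-0.6],"rot":[0,0,0]},
    {"claw":0.5,"delta_pos":[0,0,-0.75],"rot":[0,0,0]},
    {"claw":0.5,"delta_pos":[0,0,-0.85],"rot":[0,0,0]},
    {"claw":0.5,"delta_pos":[0,0,-0.92],"rot":[0,0,0]},
    {"claw":0.5,"delta_pos":[0,0,-0.92],"rot":[0,0,0]},
    {"claw":0.5,"delta_pos":[0,0,-0.92],"rot":[0,0,0]},
    {"claw":0.5,"delta_pos":[0,0,-0.92],"rot":[0,0,0]}
  ]
}}

```text
time: 77.33
position: [0.4951, -0.0149, 0.0499]
tool_rot: [179.9, 0.0, 82.0]
wrist_force: [1.0, -0.5, -0.0]
opening: 0.496
grasp_force: 0.0
```

Call:
{"op": "apply_moves", "data": {
  "rows": [
    {"claw":0,"delta_pos":[0,0,0],"rot":[0,0,0]},
    {"claw":0,"delta_pos":[0,0,0],"rot":[0,0,0]},
    {"claw":0,"delta_pos":[0,0,0],"rot":[0,0,0]},
    {"claw":0,"delta_pos":[0,0,0],"rot":[0,0,0]},
    {"claw":0,"delta_pos":[0,0,0],"rot":[0,0,0]},
    {"claw":0,"delta_pos":[0,0,0],"rot":[0,0,0]},
    {"claw":0,"delta_pos":[0,0,0],"rot":[0,0,0]},
    {"claw":0,"delta_pos":[0,0,0],"rot":[0,0,0]},
    {"claw":0,"delta_pos":[0,0,0],"rot":[0,0,0]},
    {"claw":0,"delta_pos":[0,0,0],"rot":[0,0,0]}
  ],
  "force": 40
}}

```text
time: 78.17
position: [0.4929, -0.0146, 0.049]
tool_rot: [-179.9, 0.0, 82.0]
wrist_force: [-5.7, 0.4, 4.8]
opening: 0.228
grasp_force: 40.0
```

Call:
{"op": "apply_moves", "data": {
  "rows": [
    {"claw":0,"delta_pos":[0.005,0.06,0],"rot":[0,0,0]},
    {"claw":0,"delta_pos":[0.015,0.15,0],"rot":[0,0,0]},
    {"claw":0,"delta_pos":[0.025,0.25,0],"rot":[0,0,0]},
    {"claw":0,"delta_pos":[0.038,0.35,0],"rot":[0,0,0]},
    {"claw":0,"delta_pos":[0.052,0.45,0],"rot":[0,0,0]},
    {"claw":0,"delta_pos":[0.065,0.55,0],"rot":[0,0,0]},
    {"claw":0,"delta_pos":[0.079,0.65,0],"rot":[0,0,0]},
    {"claw":0,"delta_pos":[0.093,0.75,0],"rot":[0,0,0]},
    {"claw":0,"delta_pos":[0.106,0.85,0],"rot":[0,0,0]},
    {"claw":0,"delta_pos":[0.118,0.94,0],"rot":[0,0,0]}
  ]
}}

```text
time: 79.0
position: [0.5062, 0.0806, 0.049]
tool_rot: [180.0, -0.0, 82.0]
wrist_force: [-3.7, -2.6, 4.7]
opening: 0.23
grasp_force: 40.0
```

Call:
{"op": "apply_moves", "data": {
  "rows": [
    {"claw":0,"delta_pos":[0.013,0.095,0],"rot":[0,0,0]},
    {"claw":0,"delta_pos":[0.026,0.19,0],"rot":[0,0,0]},
    {"claw":0,"delta_pos":[0.039,0.285,0],"rot":[0,0,0]},
    {"claw":0,"delta_pos":[0.052,0.38,0],"rot":[0,0,0]},
    {"claw":0,"delta_pos":[0.065,0.475,0],"rot":[0,0,0]},
    {"claw":0,"delta_pos":[0.078,0.57,0],"rot":[0,0,0]},
    {"claw":0,"delta_pos":[0.091,0.665,0],"rot":[0,0,0]},
    {"claw":0,"delta_pos":[0.104,0.76,0],"rot":[0,0,0]},
    {"claw":0,"delta_pos":[0.117,0.855,0],"rot":[0,0,0]},
    {"claw":0,"delta_pos":[0.13,0.94,0],"rot":[0,0,0]}
  ]
}}

```text
time: 79.83
position: [0.5193, 0.1746, 0.049]
tool_rot: [180.0, -0.0, 82.0]
wrist_force: [-2.4, -2.7, 6.0]
opening: 0.231
grasp_force: 40.0
```

Call:
{"op": "apply_moves", "data": {
  "rows": [
    {"claw":0,"delta_pos":[0.012,0.09,0],"rot":[0,0,0]},
    {"claw":0,"delta_pos":[0.025,0.18,0],"rot":[0,0,0]},
    {"claw":0,"delta_pos":[0.037,0.27,0],"rot":[0,0,0]},
    {"claw":0,"delta_pos":[0.049,0.36,0],"rot":[0,0,0]},
    {"claw":0,"delta_pos":[0.06,0.44,0],"rot":[0,0,0]},
    {"claw":0,"delta_pos":[0.068,0.5,0],"rot":[0,0,0]},
    {"claw":0,"delta_pos":[0.073,0.54,0],"rot":[0,0,0]},
    {"claw":0,"delta_pos":[0.079,0.575,0],"rot":[0,0,0]},
    {"claw":0,"delta_pos":[0.079,0.575,0],"rot":[0,0,0]},
    {"claw":0,"delta_pos":[0.079,0.575,0],"rot":[0,0,0]}
  ]
}}

```text
time: 80.67
position: [0.526, 0.2238, 0.0489]
tool_rot: [-180.0, 0.8, 81.9]
wrist_force: [-5.6, -20.8, 10.3]
opening: 0.233
grasp_force: 40.0
```

Tray fully home (moved 0.241 m, stop at 21 N). Release, rise, turn back to the sash bar.

Call:
{"op": "apply_moves", "data": {
  "rows": [
    {"claw":0.6,"delta_pos":[0,0,0],"rot":[0,0,0]},
    {"claw":0.6,"delta_pos":[0,0,0],"rot":[0,0,0]},
    {"claw":0.6,"delta_pos":[0,0,0],"rot":[0,0,0]},
    {"claw":0.6,"delta_pos":[0,0,0],"rot":[0,0,0]},
    {"claw":0.6,"delta_pos":[0,0,0],"rot":[0,0,0]},
    {"claw":0.6,"delta_pos":[-0.01,-0.07,0.2],"rot":[0,0,0]},
    {"claw":0.6,"delta_pos":[-0.01,-0.07,0.5],"rot":[0,0,0]},
    {"claw":0.6,"delta_pos":[-0.01,-0.07,0.8],"rot":[0,0,0]},
    {"claw":0.6,"delta_pos":[-0.01,-0.07,1],"rot":[0,0,0]},
    {"claw":0.6,"delta_pos":[-0.01,-0.07,1],"rot":[0,0,0]}
  ]
}}

```text
time: 81.5
position: [0.5289, 0.2253, 0.1548]
tool_rot: [179.4, -0.3, 82.0]
wrist_force: [0.9, 0.7, 0.8]
opening: 0.601
grasp_force: 0.0
```

Call:
{"op": "apply_moves", "data": {
  "rows": [
    {"claw":0.6,"delta_pos":[0,0,1],"rot":[0,0,0]},
    {"claw":0.6,"delta_pos":[0,0,1],"rot":[0,0,0]},
    {"claw":0.6,"delta_pos":[0,0,1],"rot":[0,0,0]},
    {"claw":0.6,"delta_pos":[0,0,1],"rot":[0,0,0]},
    {"claw":0.6,"delta_pos":[0,0,1],"rot":[0,0,0]},
    {"claw":0.6,"delta_pos":[0,0,1],"rot":[0,0,0]},
    {"claw":0.6,"delta_pos":[0,0,1],"rot":[0,0,0]},
    {"claw":0.6,"delta_pos":[0,0,1],"rot":[0,0,0]},
    {"claw":0.6,"delta_pos":[0,0,1],"rot":[0,0,0]},
    {"claw":0.6,"delta_pos":[0,0,1],"rot":[0,0,0]}
  ]
}}

```text
time: 82.33
position: [0.5256, 0.2236, 0.2476]
tool_rot: [-179.9, 0.0, 82.0]
wrist_force: [-0.1, 0.1, -0.5]
opening: 0.603
grasp_force: 0.0
```

Call:
{"op": "apply_moves", "data": {
  "rows": [
    {"claw":0.6,"delta_pos":[0,0,1],"rot":[0,0,0]},
    {"claw":0.6,"delta_pos":[0,0,1],"rot":[0,0,0]},
    {"claw":0.6,"delta_pos":[0,0,1],"rot":[0,0,0]},
    {"claw":0.6,"delta_pos":[0,0,1],"rot":[0,0,0]},
    {"claw":0.6,"delta_pos":[0,0,1],"rot":[0,0,0]},
    {"claw":0.6,"delta_pos":[0,0,1],"rot":[0,0,0]},
    {"claw":0.6,"delta_pos":[0,0,1],"rot":[0,0,0]},
    {"claw":0.6,"delta_pos":[0,0,1],"rot":[0,0,0]},
    {"claw":0.6,"delta_pos":[0,0,1],"rot":[0,0,0]},
    {"claw":0.6,"delta_pos":[0,0,1],"rot":[0,0,0]}
  ]
}}

```text
time: 83.17
position: [0.5257, 0.2237, 0.3477]
tool_rot: [-179.9, 0.0, 82.0]
wrist_force: [-0.7, -0.2, 0.2]
opening: 0.602
grasp_force: 0.0
```

Call:
{"op": "apply_moves", "data": {
  "rows": [
    {"claw":0.6,"delta_pos":[0,0,0.25],"rot":[0,0,-1]},
    {"claw":0.6,"delta_pos":[0,0,0.25],"rot":[0,0,-1]},
    {"claw":0.6,"delta_pos":[0,0,0.25],"rot":[0,0,-1]},
    {"claw":0.6,"delta_pos":[0,0,0.25],"rot":[0,0,-1]},
    {"claw":0.6,"delta_pos":[0,0,0.25],"rot":[0,0,-1]},
    {"claw":0.6,"delta_pos":[0,0,0.25],"rot":[0,0,-1]},
    {"claw":0.6,"delta_pos":[0,0,0.25],"rot":[0,0,-1]},
    {"claw":0.6,"delta_pos":[0,0,0.25],"rot":[0,0,-1]},
    {"claw":0.6,"delta_pos":[0,0,0.25],"rot":[0,0,-1]},
    {"claw":0.6,"delta_pos":[0,0,0.25],"rot":[0,0,-1]}
  ]
}}

```text
time: 84.0
position: [0.5258, 0.2237, 0.3734]
tool_rot: [180.0, 0.0, 21.9]
wrist_force: [0.1, -0.1, 0.0]
opening: 0.598
grasp_force: 0.0
```

Call:
{"op": "apply_moves", "data": {
  "rows": [
    {"claw":0.6,"delta_pos":[0.1,0.78,0],"rot":[0,0,-0.499]},
    {"claw":0.6,"delta_pos":[0.1,0.78,0],"rot":[0,0,-0.499]},
    {"claw":0.6,"delta_pos":[0.1,0.78,0],"rot":[0,0,-0.499]},
    {"claw":0.6,"delta_pos":[0.1,0.78,0],"rot":[0,0,-0.499]},
    {"claw":0.6,"delta_pos":[0.1,0.78,0],"rot":[0,0,-0.499]},
    {"claw":0.6,"delta_pos":[0.1,0.78,0],"rot":[0,0,-0.499]},
    {"claw":0.6,"delta_pos":[0.1,0.78,0],"rot":[0,0,-0.499]},
    {"claw":0.6,"delta_pos":[0.1,0.78,0],"rot":[0,0,-0.499]},
    {"claw":0.6,"delta_pos":[0.1,0.78,0],"rot":[0,0,-0.499]},
    {"claw":0.6,"delta_pos":[0.1,0.78,0],"rot":[0,0,-0.499]}
  ]
}}

```text
time: 84.83
position: [0.5359, 0.3015, 0.3739]
tool_rot: [-180.0, -0.0, -8.0]
wrist_force: [-0.0, 0.2, 0.4]
opening: 0.601
grasp_force: 0.0
```

Call:
{"op": "apply_moves", "data": {
  "rows": [
    {"claw":0.6,"delta_pos":[0,0.01,-0.15],"rot":[0,0,0]},
    {"claw":0.6,"delta_pos":[0,0.01,-0.3],"rot":[0,0,0]},
    {"claw":0.6,"delta_pos":[0,0.01,-0.45],"rot":[0,0,0]},
    {"claw":0.6,"delta_pos":[0,0.01,-0.6],"rot":[0,0,0]},
    {"claw":0.6,"delta_pos":[0,0.01,-0.7],"rot":[0,0,0]},
    {"claw":0.6,"delta_pos":[0,0.01,-0.7],"rot":[0,0,0]},
    {"claw":0.6,"delta_pos":[0,0.01,-0.7],"rot":[0,0,0]},
    {"claw":0.3,"delta_pos":[0,0.01,-0.7],"rot":[0,0,0]},
    {"claw":0.3,"delta_pos":[0,0.01,-0.7],"rot":[0,0,0]},
    {"claw":0.3,"delta_pos":[0,0.01,-0.7],"rot":[0,0,0]}
  ]
}}

```text
time: 85.67
position: [0.5362, 0.3029, 0.305]
tool_rot: [-179.9, -0.1, -8.0]
wrist_force: [-0.4, -1.1, 0.2]
opening: 0.421
grasp_force: 0.0
```

Call:
{"op": "apply_moves", "data": {
  "rows": [
    {"claw":0,"delta_pos":[0,0,0],"rot":[0,0,0]},
    {"claw":0,"delta_pos":[0,0,0],"rot":[0,0,0]},
    {"claw":0,"delta_pos":[0,0,0],"rot":[0,0,0]},
    {"claw":0,"delta_pos":[0,0,0],"rot":[0,0,0]},
    {"claw":0,"delta_pos":[0,0,0],"rot":[0,0,0]},
    {"claw":0,"delta_pos":[0,0,0],"rot":[0,0,0]},
    {"claw":0,"delta_pos":[0,0,0],"rot":[0,0,0]},
    {"claw":0,"delta_pos":[0,0,0],"rot":[0,0,0]},
    {"claw":0,"delta_pos":[0,0,0],"rot":[0,0,0]},
    {"claw":0,"delta_pos":[0,0,0],"rot":[0,0,0]}
  ],
  "force": 60
}}

```text
time: 86.5
position: [0.5359, 0.3028, 0.3038]
tool_rot: [-180.0, -0.0, -8.0]
wrist_force: [0.7, -0.3, 0.6]
opening: 0.131
grasp_force: 60.0
```

Call:
{"op": "apply_moves", "data": {
  "rows": [
    {"claw":0,"delta_pos":[0,0,-0.1],"rot":[0,0,0]},
    {"claw":0,"delta_pos":[0,0,-0.2],"rot":[0,0,0]},
    {"claw":0,"delta_pos":[0,0,-0.3],"rot":[0,0,0]},
    {"claw":0,"delta_pos":[0,0,-0.4],"rot":[0,0,0]},
    {"claw":0,"delta_pos":[0,0,-0.5],"rot":[0,0,0]},
    {"claw":0,"delta_pos":[0,0,-0.6],"rot":[0,0,0]},
    {"claw":0,"delta_pos":[0,0,-0.7],"rot":[0,0,0]},
    {"claw":0,"delta_pos":[0,0,-0.8],"rot":[0,0,0]},
    {"claw":0,"delta_pos":[0,0,-0.9],"rot":[0,0,0]},
    {"claw":0,"delta_pos":[0,0,-1],"rot":[0,0,0]}
  ]
}}

```text
time: 87.33
position: [0.5359, 0.3028, 0.2027]
tool_rot: [-180.0, -0.0, -8.0]
wrist_force: [0.9, -0.7, 4.7]
opening: 0.132
grasp_force: 60.0
```

Call:
{"op": "apply_moves", "data": {
  "rows": [
    {"claw":0,"delta_pos":[0,0,-0.05],"rot":[0,0,0]},
    {"claw":0,"delta_pos":[0,0,-0.1],"rot":[0,0,0]},
    {"claw":0,"delta_pos":[0,0,-0.14],"rot":[0,0,0]},
    {"claw":0,"delta_pos":[0,0,-0.18],"rot":[0,0,0]},
    {"claw":0,"delta_pos":[0,0,-0.21],"rot":[0,0,0]},
    {"claw":0,"delta_pos":[0,0,-0.24],"rot":[0,0,0]},
    {"claw":0,"delta_pos":[0,0,-0.26],"rot":[0,0,0]},
    {"claw":0,"delta_pos":[0,0,-0.26],"rot":[0,0,0]},
    {"claw":0,"delta_pos":[0,0,-0.26],"rot":[0,0,0]},
    {"claw":0,"delta_pos":[0,0,-0.26],"rot":[0,0,0]}
  ]
}}

```text
time: 88.17
position: [0.5362, 0.3029, 0.1836]
tool_rot: [-179.8, -0.3, -8.0]
wrist_force: [-4.8, -2.3, 18.2]
opening: 0.136
grasp_force: 60.0
```

Sash came down 0.120 m to its stop. Release, rise and back away, then verify.

Call:
{"op": "apply_moves", "data": {
  "rows": [
    {"claw":0.6,"delta_pos":[0,0,0.03],"rot":[0,0,0]},
    {"claw":0.6,"delta_pos":[0,0,0.03],"rot":[0,0,0]},
    {"claw":0.6,"delta_pos":[0,0,0.03],"rot":[0,0,0]},
    {"claw":0.6,"delta_pos":[0,0,0.03],"rot":[0,0,0]},
    {"claw":0.6,"delta_pos":[0,0,0.03],"rot":[0,0,0]},
    {"claw":0.6,"delta_pos":[0,0,0.03],"rot":[0,0,0]},
    {"claw":0.6,"delta_pos":[0,0,0.3],"rot":[0,0,0]},
    {"claw":0.6,"delta_pos":[0,0,0.6],"rot":[0,0,0]},
    {"claw":0.6,"delta_pos":[0,0,0.9],"rot":[0,0,0]},
    {"claw":0.6,"delta_pos":[0,0,1],"rot":[0,0,0]}
  ]
}}

```text
time: 89.0
position: [0.5371, 0.3032, 0.2827]
tool_rot: [-179.8, -0.4, -8.0]
wrist_force: [0.1, 0.3, 1.4]
opening: 0.6
grasp_force: 0.0
```

Call:
{"op": "apply_moves", "data": {
  "rows": [
    {"claw":0.6,"delta_pos":[0,0,0.8],"rot":[0,0,0]},
    {"claw":0.6,"delta_pos":[0,0,0.8],"rot":[0,0,0]},
    {"claw":0.6,"delta_pos":[0,0,0.8],"rot":[0,0,0]},
    {"claw":0.6,"delta_pos":[0,-0.5,0.8],"rot":[0,0,0]},
    {"claw":0.6,"delta_pos":[0,-1,0.8],"rot":[0,0,0]},
    {"claw":0.6,"delta_pos":[0,-1,0.8],"rot":[0,0,0]},
    {"claw":0.6,"delta_pos":[0,-1,0.8],"rot":[0,0,0]},
    {"claw":0.6,"delta_pos":[0,-1,0.8],"rot":[0,0,0]},
    {"claw":0.6,"delta_pos":[0,-1,0.8],"rot":[0,0,0]},
    {"claw":0.6,"delta_pos":[0,-1,0.8],"rot":[0,0,0]}
  ]
}}

```text
time: 89.83
position: [0.5358, 0.2038, 0.3569]
tool_rot: [180.0, 0.1, -7.9]
wrist_force: [-0.6, -0.3, -0.8]
opening: 0.598
grasp_force: 0.0
```

Call:
{"op": "apply_moves", "data": {
  "rows": [
    {"claw":0.6,"delta_pos":[-0.4,-1,0],"rot":[0,0,0]},
    {"claw":0.6,"delta_pos":[-0.4,-1,0],"rot":[0,0,0]},
    {"claw":0.6,"delta_pos":[-0.4,-1,0],"rot":[0,0,0]},
    {"claw":0.6,"delta_pos":[-0.4,-1,0],"rot":[0,0,0]},
    {"claw":0.6,"delta_pos":[-0.4,-1,0],"rot":[0,0,0]},
    {"claw":0.6,"delta_pos":[-0.4,-1,0],"rot":[0,0,0]},
    {"claw":0.6,"delta_pos":[-0.4,-1,0],"rot":[0,0,0]},
    {"claw":0.6,"delta_pos":[-0.4,-1,0],"rot":[0,0,0]},
    {"claw":0.6,"delta_pos":[-0.4,-1,0],"rot":[0,0,0]},
    {"claw":0.6,"delta_pos":[-0.4,-1,0],"rot":[0,0,0]}
  ]
}}

```text
time: 90.67
position: [0.4961, 0.1034, 0.3573]
tool_rot: [180.0, 0.0, -7.9]
wrist_force: [0.1, -0.1, 0.6]
opening: 0.6
grasp_force: 0.0
```

```bash
python3 - <<'E'
from balls import *
s=status.state(); print(s['time'],s['position'],s['wrist_force'])
cs,ct=vision.calibration('scene'),vision.calibration('top')
for n,box in (('scene',(140,65,300,285)),('top',(185,160,305,290))):
    a=cv2.imread(f'pics/{n}0.png').astype(int); b=vision.capture(n)[:,:,::-1]; cv2.imwrite(f'pics/{n}F.png',b); d=np.abs(a-b.astype(int)).max(2)
    # per-bar/handle local registration against the start picture
    for lab,P in (('bar',[.537,.304,.225]),('trayhandle',[.526,.225,.095])):
        u,v=proj(P,cs if n=='scene' else ct)[0].astype(int); w=(26,14) if lab=='bar' else (10,12)
        T=a[v-w[1]:v+w[1],u-w[0]:u+w[0]].astype(np.uint8); S=b[v-w[1]-14:v+w[1]+14,u-w[0]-14:u+w[0]+14]
        m=cv2.matchTemplate(S,T,cv2.TM_CCOEFF_NORMED); _,mx,_,l=cv2.minMaxLoc(m); print(n,lab,'shift px',l[0]-14,l[1]-14,round(mx,3))
E
```

```text
90.6667 [0.49608223 0.10342913 0.35734793] [ 0.12740839 -0.08034234  0.60562141]
scene bar shift px 0 0 0.413
scene trayhandle shift px 0 0 0.921
top bar shift px 0 2 0.756
top trayhandle shift px 0 -13 0.465
```

Call:
{"op": "apply_moves", "data": {
  "rows": [
    {"claw":0.6,"delta_pos":[-0.6,-1,0],"rot":[0,0,0]},
    {"claw":0.6,"delta_pos":[-0.6,-1,0],"rot":[0,0,0]},
    {"claw":0.6,"delta_pos":[-0.6,-1,0],"rot":[0,0,0]},
    {"claw":0.6,"delta_pos":[-0.6,-1,0],"rot":[0,0,0]},
    {"claw":0.6,"delta_pos":[-0.6,-1,0],"rot":[0,0,0]},
    {"claw":0.6,"delta_pos":[-0.6,-1,0],"rot":[0,0,0]},
    {"claw":0.6,"delta_pos":[-0.6,-1,0],"rot":[0,0,0]},
    {"claw":0.6,"delta_pos":[-0.6,-1,0],"rot":[0,0,0]},
    {"claw":0.6,"delta_pos":[-0.6,-1,0],"rot":[0,0,0]},
    {"claw":0.6,"delta_pos":[-0.6,-1,0],"rot":[0,0,0]}
  ]
}}

```text
time: 91.6
position: [0.4362, 0.0034, 0.3574]
tool_rot: [180.0, 0.0, -7.9]
wrist_force: [0.6, -0.5, 0.4]
opening: 0.596
grasp_force: 0.0
```

Call:
{"op": "apply_moves", "data": {
  "rows": [
    {"claw":0.6,"delta_pos":[-0.6,-1,0],"rot":[0,0,0]},
    {"claw":0.6,"delta_pos":[-0.6,-1,0],"rot":[0,0,0]},
    {"claw":0.6,"delta_pos":[-0.6,-1,0],"rot":[0,0,0]},
    {"claw":0.6,"delta_pos":[-0.6,-1,0],"rot":[0,0,0]},
    {"claw":0.6,"delta_pos":[-0.6,-1,0],"rot":[0,0,0]},
    {"claw":0.6,"delta_pos":[-0.6,-1,0],"rot":[0,0,0]},
    {"claw":0.6,"delta_pos":[-0.6,-1,0],"rot":[0,0,0]},
    {"claw":0.6,"delta_pos":[-0.6,-1,0],"rot":[0,0,0]},
    {"claw":0.6,"delta_pos":[-0.6,-1,0],"rot":[0,0,0]},
    {"claw":0.6,"delta_pos":[-0.6,-1,0],"rot":[0,0,0]}
  ]
}}

```text
time: 92.43
position: [0.3763, -0.0966, 0.3576]
tool_rot: [-180.0, 0.0, -7.9]
wrist_force: [-0.6, 0.3, -0.7]
opening: 0.601
grasp_force: 0.0
```

```bash
python3 - <<'E'
from balls import *
cs,ct=vision.calibration('scene'),vision.calibration('top')
L={'bar':([.537,.304,.225],(26,14)),'trayhandle':([.526,.225,.095],(10,12)),'vialA':([.407,-.076,.05],(12,12)),'lid':([.655,-.083,.01],(20,16)),'v2':([.718,-.213,.04],(11,12)),'v3':([.79,-.168,.04],(11,12)),'dish':([.495,-.262,.01],(34,34))}
for n,c in (('scene',cs),('top',ct)):
    a=cv2.imread(f'pics/{n}0.png'); b=vision.capture(n)[:,:,::-1]
    for lab,(P,w) in L.items():
        u,v=proj(P,c)[0].astype(int); T=a[v-w[1]:v+w[1],u-w[0]:u+w[0]]; S=b[v-w[1]-12:v+w[1]+12,u-w[0]-12:u+w[0]+12]
        m=cv2.matchTemplate(np.ascontiguousarray(S),T,cv2.TM_CCOEFF_NORMED); _,mx,_,l=cv2.minMaxLoc(m); print(n,lab,l[0]-12,l[1]-12,round(mx,3))
E
```

```text
scene bar 1 1 0.933
scene trayhandle 0 0 0.956
scene vialA 0 0 0.975
scene lid 0 0 0.99
scene v2 0 0 0.997
scene v3 0 0 0.997
scene dish 0 0 0.746
top bar 0 2 0.981
top trayhandle 0 0 0.981
top vialA 0 -1 0.426
top lid 0 0 0.999
top v2 0 0 1.0
top v3 0 0 1.0
top dish 0 0 0.773
```

```bash
python3 -c "
from workcell import ticket; print(ticket.job_done())"
```

```text
the job is handed in; nothing more can be done
None
```

The mill is ready and the job handed in: all three balls present were set down in separate jars (one had been knocked out of the dish and was recovered from the bench), then the tray was slid home and the sash pulled down, each to its stop; no result came back, and the beaker, wash bottle and spatula were not in the final position check.

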